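# Clamp two glued units, bring the red mark under the glue needle and clear the syringes

### The job

Put one orange spring clamp on the front edge of each of the two blue boards on the carriage, so that each board is nipped firmly to its cream flange, and let go of them. Then slide the carriage by its black grip until the red dot is exactly under the tip of the glue needle, with both clamps still on. Also stand every loose glue syringe nozzle down in the blue cups, one in each, at whatever point in the job suits; do not bump the needle or knock the spool or the glue bottle about.

Things in the scene. Friction and masses are not known exactly. Their poses are not given: they have to be found in the camera images.
- clamp1: orange-handled spring clamp lying flat, 105 mm long, 26 mm high, 80 g. Origin: underside of the pivot; z up along the hinge, x from handles (-x) to black jaws (+x) on the centre line while shut. Handles 22 to 58 mm behind the pivot: 55 mm wide over the outer faces at mid-handle and 65 at the ends; pressed fully together 34 mm, faces parallel. That takes 16 N (grip with 40 N or more)
- clamp1_jaw (a joint): clamp1's jaw angle: 0 shut, 0.56 fully open (handles pressed fully, pads 20 mm apart at their inner ends, 27 mm at the tips); about 0.19 when biting on the 10 mm edge. Sprung shut, 11 N at the pads
- clamp1_mouth (a point): clamp1: point between the jaw pads (pads lie 28 to 46 mm ahead of the pivot, this 37), at mid height. For a good bite it should be 15 to 20 mm inside the edge; that leaves the jaws' throat clear
- clamp2: second clamp, same as clamp1. A clamp's frame is fixed to its +y half: when the jaws are open, the true centre line is turned half the jaw angle clockwise (seen from above) from the frame's x. With the handles pressed fully, the clamp sits squarely between the finger pads, its centre line midway
- clamp2_jaw (a joint): clamp2's jaw angle: 0 shut, 0.56 fully open (handles pressed fully, pads 20 mm apart at their inner ends, 27 mm at the tips); about 0.19 when biting on the 10 mm edge. Sprung shut, 11 N at the pads
- clamp2_mouth (a point): as clamp1_mouth, on clamp2
- carriage (a joint): how far the grey carriage (150 x 200 mm, top 24 mm above the bench) has slid along the station's x, 0 to 0.14 m, away from the robot; about 4 N of friction, stays where it is left. It carries two cream housings with blue boards, the black grip and the marked block
- station: aluminium base plate of the glue station, 370 x 200 x 10 mm, fixed; x is the direction in which the carriage slides (away from the robot), y to the left. The plate runs from 155 mm before to 215 mm behind the origin; the needle column (24 mm thick, 280 mm high) stands at x = 190 mm, its arm reaches forward to the needle at 225 to 245 mm above the bench
- slide_grip (a point): centre of the black grip bar of the carriage: 14 mm thick along the slide, 56 mm long across it, 22 mm high (top 104 mm above the bench), on a 12 mm post midway between the boards
- mark (a point): red dot on a white ring (20 mm), on the blue top of a 34 mm block on the carriage's centre line, 62 mm above the bench, 100 mm behind the grip bar
- needle: the fixed glue needle; its origin is the tip, 70 mm above the bench, pointing down; above it a 24 mm thick barrel from 54 to 190 mm higher
- edge_left (a point): middle of the front edge (facing the robot) of the left (+y) board with its flange: an upright sheet 10 mm thick, from 24 to 79 mm above the bench, 44 mm clear ahead of its cream housing. x: from the edge into the sheet, along the slide; y across it; z up; rides on the carriage
- edge_right (a point): middle of the front edge (facing the robot) of the right (-y) board with its flange: an upright sheet 10 mm thick, from 24 to 79 mm above the bench, 44 mm clear ahead of its cream housing. x: from the edge into the sheet, along the slide; y across it; z up; rides on the carriage; 120 mm from the left one
- cup1 (a point): syringe holder, fixed: a dark base 70 x 280 x 6 mm with four blue square cups in a row along its y, 75 mm apart. Each cup is 32 x 32 mm inside, 40 mm outside, rim 76 mm above the bench; this point (holder axes) is the centre of the inner floor of the cup at the holder's -y end, 10 mm above the bench (cup 66 mm deep)
- cup2 (a point): the same for the next cup
- cup3 (a point): the same for the third cup
- cup4 (a point): the same for the cup at the +y end
- syringe1: capped empty glue syringe, cream with blue plunger and cap, lying flat, 160 mm long, 50 g. Origin: centre of the barrel, on its axis, 11 mm above the bench; x towards the nozzle. Barrel 22 x 22 mm, 100 mm long; 30 mm wide flange 52 mm behind the origin, plunger end 82 mm behind; nozzle cap 16 mm thick, ends 78 mm ahead. 3 or 4 are present
- syringe2: the same as syringe1
- syringe3: the same as syringe1
- syringe4: the same as syringe1
- wire_spool: bystander: white spool, 60 mm wide, 56 mm high; leave alone
- glue_bottle: bystander: small yellow-capped white glue bottle, 32 mm wide, 75 mm high; leave alone
Mind the look-alikes: they are no part of the job. Leave any brown look-alike of the syringe2 alone.

How it is judged:
On the way, in this order (a step that is already met when the one before it is completed fails the run):
1. one clamp bites on the front edge of each board, both let go ((((x of clamp1_mouth in the frame of edge_left between 0.003 and 0.03 m and y of clamp1_mouth in the frame of edge_left between -0.012 and 0.012 m and z of clamp1_mouth in the frame of edge_left between -0.032 and 0.032 m and value of joint clamp1_jaw above 0.12 rad) and (x of clamp2_mouth in the frame of edge_right between 0.003 and 0.03 m and y of clamp2_mouth in the frame of edge_right between -0.012 and 0.012 m and z of clamp2_mouth in the frame of edge_right between -0.032 and 0.032 m and value of joint clamp2_jaw above 0.12 rad)) or ((x of clamp1_mouth in the frame of edge_right between 0.003 and 0.03 m and y of clamp1_mouth in the frame of edge_right between -0.012 and 0.012 m and z of clamp1_mouth in the frame of edge_right between -0.032 and 0.032 m and value of joint clamp1_jaw above 0.12 rad) and (x of clamp2_mouth in the frame of edge_left between 0.003 and 0.03 m and y of clamp2_mouth in the frame of edge_left between -0.012 and 0.012 m and z of clamp2_mouth in the frame of edge_left between -0.032 and 0.032 m and value of joint clamp2_jaw above 0.12 rad))) and contact force between the fingers and clamp1 below 0.3 N and contact force between the fingers and clamp2 below 0.3 N), for 0.3 s.
2. then the red dot is under the needle tip, clamps still on ((((x of clamp1_mouth in the frame of edge_left between 0.003 and 0.03 m and y of clamp1_mouth in the frame of edge_left between -0.012 and 0.012 m and z of clamp1_mouth in the frame of edge_left between -0.032 and 0.032 m and value of joint clamp1_jaw above 0.12 rad) and (x of clamp2_mouth in the frame of edge_right between 0.003 and 0.03 m and y of clamp2_mouth in the frame of edge_right between -0.012 and 0.012 m and z of clamp2_mouth in the frame of edge_right between -0.032 and 0.032 m and value of joint clamp2_jaw above 0.12 rad)) or ((x of clamp1_mouth in the frame of edge_right between 0.003 and 0.03 m and y of clamp1_mouth in the frame of edge_right between -0.012 and 0.012 m and z of clamp1_mouth in the frame of edge_right between -0.032 and 0.032 m and value of joint clamp1_jaw above 0.12 rad) and (x of clamp2_mouth in the frame of edge_left between 0.003 and 0.03 m and y of clamp2_mouth in the frame of edge_left between -0.012 and 0.012 m and z of clamp2_mouth in the frame of edge_left between -0.032 and 0.032 m and value of joint clamp2_jaw above 0.12 rad))) and horizontal distance between mark and needle below 0.004 m and velocity of joint carriage between -0.005 and 0.005 m/s), for 0.3 s.
At the end, for the whole second after the job is handed in: one clamp on each board's front edge, biting at least 12 mm deep; the red dot within 4 mm of the needle tip seen from above; every syringe present stands nozzle down in a cup of its own, within 0.34 rad of upright and at rest ((((x of clamp1_mouth in the frame of edge_left between 0.003 and 0.03 m and y of clamp1_mouth in the frame of edge_left between -0.012 and 0.012 m and z of clamp1_mouth in the frame of edge_left between -0.032 and 0.032 m and value of joint clamp1_jaw above 0.12 rad) and (x of clamp2_mouth in the frame of edge_right between 0.003 and 0.03 m and y of clamp2_mouth in the frame of edge_right between -0.012 and 0.012 m and z of clamp2_mouth in the frame of edge_right between -0.032 and 0.032 m and value of joint clamp2_jaw above 0.12 rad)) or ((x of clamp1_mouth in the frame of edge_right between 0.003 and 0.03 m and y of clamp1_mouth in the frame of edge_right between -0.012 and 0.012 m and z of clamp1_mouth in the frame of edge_right between -0.032 and 0.032 m and value of joint clamp1_jaw above 0.12 rad) and (x of clamp2_mouth in the frame of edge_left between 0.003 and 0.03 m and y of clamp2_mouth in the frame of edge_left between -0.012 and 0.012 m and z of clamp2_mouth in the frame of edge_left between -0.032 and 0.032 m and value of joint clamp2_jaw above 0.12 rad))) and horizontal distance between mark and needle below 0.004 m and angle between each of syringe1, syringe2, syringe3, syringe4's own x axis and vertical above 2.8 rad and linear speed of each of syringe1, syringe2, syringe3, syringe4 below 0.05 m/s and ((horizontal distance between syringe1 and cup1 below 0.03 m and z of syringe1 in the frame of cup1 below 0.09 m) or (horizontal distance between syringe1 and cup2 below 0.03 m and z of syringe1 in the frame of cup2 below 0.09 m) or (horizontal distance between syringe1 and cup3 below 0.03 m and z of syringe1 in the frame of cup3 below 0.09 m) or (horizontal distance between syringe1 and cup4 below 0.03 m and z of syringe1 in the frame of cup4 below 0.09 m)) and ((horizontal distance between syringe2 and cup1 below 0.03 m and z of syringe2 in the frame of cup1 below 0.09 m) or (horizontal distance between syringe2 and cup2 below 0.03 m and z of syringe2 in the frame of cup2 below 0.09 m) or (horizontal distance between syringe2 and cup3 below 0.03 m and z of syringe2 in the frame of cup3 below 0.09 m) or (horizontal distance between syringe2 and cup4 below 0.03 m and z of syringe2 in the frame of cup4 below 0.09 m)) and ((horizontal distance between syringe3 and cup1 below 0.03 m and z of syringe3 in the frame of cup1 below 0.09 m) or (horizontal distance between syringe3 and cup2 below 0.03 m and z of syringe3 in the frame of cup2 below 0.09 m) or (horizontal distance between syringe3 and cup3 below 0.03 m and z of syringe3 in the frame of cup3 below 0.09 m) or (horizontal distance between syringe3 and cup4 below 0.03 m and z of syringe3 in the frame of cup4 below 0.09 m)) and ((horizontal distance between syringe4 and cup1 below 0.03 m and z of syringe4 in the frame of cup1 below 0.09 m) or (horizontal distance between syringe4 and cup2 below 0.03 m and z of syringe4 in the frame of cup2 below 0.09 m) or (horizontal distance between syringe4 and cup3 below 0.03 m and z of syringe4 in the frame of cup3 below 0.09 m) or (horizontal distance between syringe4 and cup4 below 0.03 m and z of syringe4 in the frame of cup4 below 0.09 m))); the robot touches nothing.
It fails at once if the wire spool is pushed more than 30 mm (distance of wire_spool from where it was at the start of the episode above 0.03 m).
It fails at once if the glue bottle is pushed more than 30 mm (distance of glue_bottle from where it was at the start of the episode above 0.03 m).
It fails at once if the needle is bumped (contact force between needle and anything else above 2 N).
Of syringe1, syringe2, syringe3, syringe4 only 3 to 4 are there at a start; the rules pass over those that are not, and their reading is None.
At some moment in a run one of syringe1, syringe2, syringe3, syringe4 may be knocked a few centimetres aside while the robot is not near it.
Once in a run the grip may slacken for a moment while it holds something.
It also fails if it takes over 210 s, if anything falls off the work surface, if the arm or the gripper's body presses on something with over 40 N, if the wrist force passes 120 N, or if a joint passes its speed limit or range.

### The arm

A 6-joint arm with a two-finger parallel gripper is mounted at the origin on the work surface. World frame = base frame: x ahead of the robot, y to its left, z up, the work surface at z = 0. Lengths are in m, angles in rad, forces in N, time in s.
With the tool pointing down it reaches from about 0.375 to 0.925 m from the base axis. Payload 5.7 kg.
Tool frame: the origin (TCP) lies midway between the tips of the shut fingers; the grasp point (between the pads) lies 19 mm behind it (manip.grasp_offset is the distance from the TCP to the grasp point, in m); z points along the fingers, y is the line along which they close (so a half turn about z gives the same grasp; the last joint's range is limited). The gripper opens to 85 mm and grips with 20 to 120 N. Pads are 22 mm wide; open, the fingers measure 114 mm over their backs; the gripper's body (76 mm by 85 mm) begins 54 mm behind the grasp point. The pads swing forward as they close: fully open they stand 13 mm farther back than shut.
Start: joints at [-1.459, 0.359, 1.51, -0, 1.272, -0.115], TCP at [0.135, -0.585, 0.231] pointing down, gripper open.
Joint ranges: [-2.97, 2.97], [-1.01, 2.36], [0.21, 2.38], [-0.96, 4.11], [0.2, 2.71], [-2.98, 2.98]. Speed limits (rad/s): [2.39, 2.39, 3.14, 3.14, 3.14, 3.14].

### API

Orientations are given as a rotation vector (axis times angle).
In Python, from bench import manip, eyes gives the robot as it stands.
- The arm moves only by the tool jog_arm, never from a script. Its argument "steps" is a list of rows, each an object with "turn": the turn, a rotation vector about the tool's x, y, z in rad, a list of three; "delta_pos": the shift along the tool's x, y, z in cm, a list of three; "gripper": the closure, from 0 (fully open) to 1 (shut). A call has 1 to 12 rows; each row shifts and turns the commanded pose from where the row before left it, along the tool's axes as they then stand; what a row does not reach is not made up. A row lasts 1/12 s, in which the tool goes at most 41.7 mm and 7.16 degrees, less where a joint would pass 70% of its speed; a pose out of reach is approached as far as the arm can. A call with a gripper value outside its range is refused whole. The fingers move at their own pace and stop on an object; "force" is the grip in N (left out, the last holds). Time passes only in rows, so rows that do not move let the fingers close. It gives the time, the measured TCP pose, the force, the opening and the grip force at its end, in the units of the state.
- manip.get_state(): the state, without advancing time (a new reading comes with each control period).
- eyes.read_camera(name): name is "side" or "top" or "wrist"; returns a dict with "color" (420x560x3 uint8, red, green, blue), "depth" (420x560 float32, m along the optical axis (not along the pixel's ray), 0 where there is no reading), "camera_matrix" (3x3 intrinsics, pixels), "rvec" (rotation vector, rad) and "tvec" (3), from world to camera coordinates, as OpenCV has them. Camera axes: x right, y down, z forward; pixel columns grow to the right and rows downward; lengths in m; the calibration is good to about 2 mm. The wrist camera is an equidistant fisheye: a pixel r from the principal point sees the ray r / f radians off the axis. A picture is of the moment at which its call begins.
- manip.finish_job(): hands the job in; it is judged then, once.
Trained networks look in a picture, given as the dict that the camera call returned (one of the last four; its "shot" number tells which), for a name from the list of things; names that differ only in an ending like _2 or _b are one class to them, and where a whole thing is asked for, a point or a joint stands for the part that bears it (a point fixed in the world has none). Each returns a list of dicts, best first, with "p" (0 to 1); they miss things now and then, are a little off and sometimes report something else, mostly with a low value. They report only what shows in the picture. A call takes as long as a camera call. They do not tell look-alikes from the thing itself.
- eyes.look_for(picture, target): "extent" ([left, top, width, height] in pixels, round what is visible of it).
- eyes.trace(picture, target): "mask" (420x560 bool, what is visible of it) and "extent" ([left, top, width, height] in pixels, round what is visible of it).
- eyes.place_of(picture, target): "position" ([row, column] in pixels: a listed point, or the origin of a listed thing).
The state is a dict: "t": time; "joint_positions": joint angles; "qd": joint speeds; "joint_efforts": joint torques, N m; "eef_pos": TCP position; "tcp_rot": TCP orientation; "wrist_force": force on the tool from outside, world axes, zero at the start; "torque": the same for the moment, N m; "grip_width": finger opening in m; "grasp_force": force on a finger pad.
Only numpy, scipy, OpenCV 4.12 (cv2) and the standard library are available. Lean on these libraries where they do the work, as an engineer would, in place of code of your own. Each camera call takes 0.05 s, during which the arm holds its last target. There are 200 camera calls.

## Working session

There is one attempt and no reset: what is moved stays moved. The work goes in short steps, Python scripts to look and compute and a tool call to move; the robot and the scene stay as the last step left them, time stands still between calls to the robot, and variables do not carry over. Pictures are saved under pics/ and viewed, at most 14 in all, crops included, and the job is handed in when it is done.

Besides the shell and the picture viewer there is one more tool, called after "Emit:" as name([rows], argument=value, ...), one row to a line, values as JSON. jog_arm: Moves the arm, as the interface text tells. Its arguments: {"type":"object","properties":{"steps":{"type":"array","items":{"type":"object","properties":{"turn":{"type":"array","items":{"type":"number"}},"delta_pos":{"type":"array","items":{"type":"number"}},"gripper":{"type":"number"}}}},"force":{"type":"number"}},"required":["steps"]}

```bash
mkdir -p pics; ls
cat > h.py <<'E'
import numpy as np, cv2
from scipy.spatial.transform import Rotation as R
from bench import manip, eyes
def T(p): return cv2.Rodrigues(np.array(p['rvec'],float))[0], np.array(p['tvec'],float).ravel()
def ray(p,uv,wrist=False):
    K=np.array(p['camera_matrix']); x=(uv[0]-K[0,2])/K[0,0]; y=(uv[1]-K[1,2])/K[1,1]
    if wrist:
        r=np.hypot(x,y); d=np.array([np.sin(r)*x/max(r,1e-9),np.sin(r)*y/max(r,1e-9),np.cos(r)])
    else: d=np.array([x,y,1.])
    Rm,t=T(p); return -Rm.T@t, Rm.T@d
def at_z(p,uv,z,w=False):
    o,d=ray(p,uv,w); return o+d*(z-o[2])/d[2]
def two(a,b):  # closest point of rays
    (o1,d1),(o2,d2)=a,b; A=np.stack([d1,-d2],1); s=np.linalg.lstsq(A,o2-o1,rcond=None)[0]
    q1,q2=o1+d1*s[0],o2+d2*s[1]; return (q1+q2)/2,np.linalg.norm(q1-q2)
def by_depth(p,uv,w=False):
    u,v=int(round(uv[0])),int(round(uv[1])); z=p['depth'][v,u]; o,d=ray(p,uv,w)
    Rm,t=T(p); dc=Rm@d; return o+d*z/dc[2]
def cloud(p,w=False):
    K=np.array(p['camera_matrix']); v,u=np.mgrid[0:420,0:560].astype(float); x=(u-K[0,2])/K[0,0]; y=(v-K[1,2])/K[1,1]
    if w:
        r=np.hypot(x,y)+1e-9; x,y=np.tan(r)*x/r,np.tan(r)*y/r
    z=p['depth']; P=np.stack([x*z,y*z,z],-1); Rm,t=T(p); return (P-t)@Rm
def save(p,n,crop=None,s=1):
    c=p['color'][...,::-1]
    if crop: l,t,w,h=crop; c=c[t:t+h,l:l+w]
    cv2.imwrite('pics/'+n,cv2.resize(c,None,fx=s,fy=s,interpolation=cv2.INTER_CUBIC))
E
python3 - <<'E'
from h import *
for n in('top','side'):
    p=eyes.read_camera(n); save(p,n+'0.png'); o,d=ray(p,(280,210)); print(n,o.round(3),d.round(3))
    for t in('clamp1','syringe1','edge_left','edge_right','slide_grip','mark','needle','cup1','cup2','cup3','cup4','station','wire_spool','glue_bottle','clamp1_mouth'):
        print(t,[(round(q['p'],2),np.round(q['position'][::-1]).tolist()) for q in eyes.place_of(p,t)][:6])
print(manip.get_state())
E
```

```text
pics
top [0.404 0.042 1.25 ] [ 0.097  0.011 -0.995]
clamp1 [(0.73, [444.0, 208.0]), (0.57, [409.0, 208.0]), (0.49, [313.0, 199.0])]
syringe1 [(0.87, [114.0, 267.0]), (0.63, [184.0, 251.0]), (0.58, [121.0, 206.0]), (0.54, [189.0, 224.0]), (0.53, [257.0, 245.0]), (0.53, [252.0, 214.0])]
edge_left [(0.76, [314.0, 200.0]), (0.38, [450.0, 196.0])]
edge_right [(0.8, [354.0, 201.0]), (0.35, [229.0, 152.0])]
slide_grip []
mark [(0.7, [332.0, 166.0])]
needle [(0.71, [334.0, 146.0])]
cup1 [(0.86, [211.0, 174.0]), (0.8, [175.0, 203.0]), (0.77, [231.0, 153.0]), (0.62, [197.0, 188.0])]
cup2 [(0.86, [211.0, 174.0]), (0.8, [175.0, 203.0]), (0.77, [231.0, 153.0]), (0.62, [197.0, 188.0])]
cup3 [(0.86, [211.0, 174.0]), (0.8, [175.0, 203.0]), (0.77, [231.0, 153.0]), (0.62, [197.0, 188.0])]
cup4 [(0.86, [211.0, 174.0]), (0.8, [175.0, 203.0]), (0.77, [231.0, 153.0]), (0.62, [197.0, 188.0])]
station [(0.98, [326.0, 182.0]), (0.53, [411.0, 159.0])]
wire_spool [(0.51, [412.0, 159.0]), (0.19, [333.0, 146.0])]
glue_bottle [(0.59, [261.0, 157.0])]
clamp1_mouth [(0.71, [408.0, 200.0])]
side [0.31  0.731 1.002] 
[... 1104 characters left out ...]
, 'joint_positions': array([-1.45911858e+00,  3.58795327e-01,  1.51040269e+00, -2.75904031e-05,
        1.27250837e+00, -1.15081638e-01]), 'qd': array([ 5.84040724e-04,  6.86561997e-05,  6.87943439e-04, -6.49422234e-04,
       -4.82437218e-04, -7.41213898e-04]), 'joint_efforts': array([-2.69528746e-04, -5.27583611e+01, -2.79043901e+01, -3.79057001e-04,
        1.76494756e-03,  3.63031951e-07]), 'eef_pos': array([ 0.13488218, -0.58460517,  0.23126853]), 'tcp_rot': array([-3.12130728e+00, -3.55429943e-01,  4.11187848e-05]), 'wrist_force': array([ 0.5472443 ,  0.97081009, -0.27615924]), 'torque': array([0.04052044, 0.01001315, 0.00975071]), 'grasp_force': 0.0, 'grip_width': 0.08538304425458547}
```

Run:
```python
from h import *
p=eyes.read_camera('top'); save(p,'top1.png',(80,100,400,190),2)
p=eyes.read_camera('side'); save(p,'side1.png',(170,90,200,320),1.87)
```

```text
(no output)
```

View pics/top1.png

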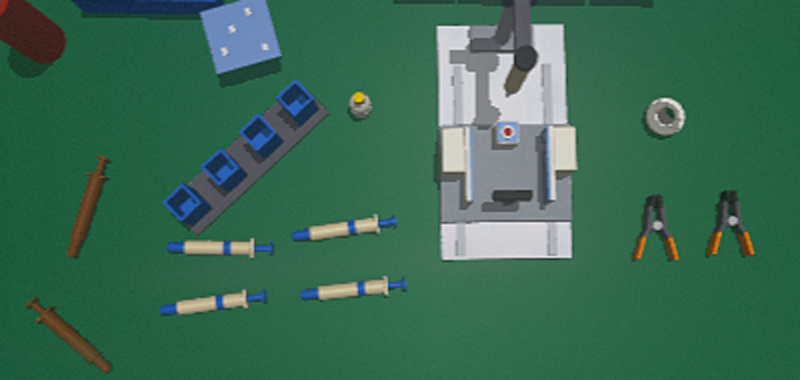

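View pics/side1.png

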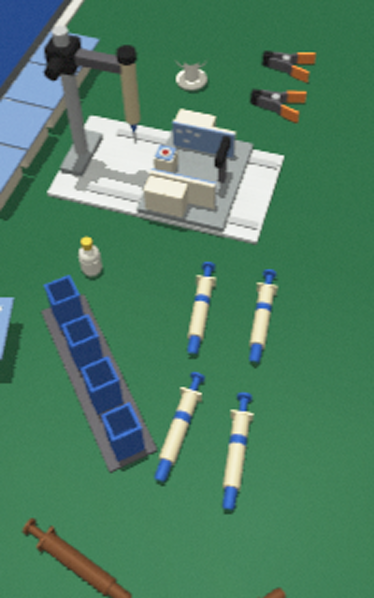

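Run:
```python
from h import *
from scipy import ndimage as nd
p=eyes.read_camera('top'); C=cloud(p); print(np.array(p['camera_matrix']).round(1).tolist())
hsv=cv2.cvtColor(p['color'],cv2.COLOR_RGB2HSV)
bench=C[280:285,100:380,2]; print('bench z',bench.mean(),bench.std())
ps=eyes.read_camera('side'); Cs=cloud(ps); print('side bench',Cs[300:310,350:450,2].mean(),Cs[300:310,350:450,2].std())
nongreen=~((hsv[...,0]>60)&(hsv[...,0]<90)&(hsv[...,1]>90))
m=nongreen&(C[...,2]>0.004); L,n=nd.label(m)
for i in range(1,n+1):
    k=L==i; a=k.sum()
    if a<30: continue
    P=C[k]; c=P.mean(0); u,s,vt=np.linalg.svd((P-c)[:,:2],full_matrices=False)
    v,uu=np.nonzero(k)
    print(a,(int(uu.mean()),int(v.mean())),'c',c.round(3),'z95',np.percentile(P[:,2],95).round(3),'ax',np.degrees(np.arctan2(vt[0,1],vt[0,0])).round(1),'len',np.ptp((P-c)[:,:2]@vt[0]).round(3),'w',np.ptp((P-c)[:,:2]@vt[1]).round(3))
```

```text
[[404.7, 0.0, 286.1], [0.0, 404.7, 207.5], [0.0, 0.0, 1.0]]
bench z 0.008547670336282778 0.08805496191187241
side bench 0.006232828189444456 0.07736418823901933
5365 (157, 83) c [0.913 0.442 0.038] z95 0.062 ax -119.7 len 1.002 w 0.388
13318 (335, 130) c [ 0.764 -0.109  0.056] z95 0.245 ax 176.4 len 0.647 w 0.796
137 (461, 62) c [ 1.005 -0.518  0.015] z95 0.01 ax 131.9 len 0.868 w 0.111
105 (490, 62) c [ 1.009 -0.615  0.007] z95 0.01 ax -91.6 len 0.079 w 0.02
248 (530, 63) c [ 1.005 -0.737  0.017] z95 0.01 ax 119.6 len 1.066 w 0.192
1390 (83, 107) c [0.788 0.601 0.156] z95 0.227 ax -124.4 len 0.877 w 0.073
1988 (202, 178) c [0.616 0.291 0.033] z95 0.078 ax 134.1 len 0.283 w 0.373
116 (260, 152) c [0.696 0.117 0.05 ] z95 0.076 ax -88.8 len 0.036 w 0.031
221 (412, 157) c [ 0.692 -0.354  0.018] z95 0.045 ax 125.8 len 0.524 w 0.056
351 (123, 203) c [0.537 0.529 0.03 ] z95 0.026 ax 74.6 len 0.528 w 0.159
298 (444, 212) c [ 0.522 -0.446  0.028] z95 0.029 ax -73.0 len 0.526 w 0.103
276 (407, 214) c [ 0.517 -0.335  0.021] z95 0.029 ax -176.3 len 0.097 w 0.068
333 (251, 214) c [0.51  0.141 0.027] z95 0.026 ax 97.0 len 0.166 w 0.134
354 (189, 223) c [0.479 0.327 0.026] z95 0.026 ax 86.3 len 0.376 w 0.075
333 (255, 244) c [0.419 0.126 0.035] z95 0.026 ax 96.1 len 0.159 w 0.038
350 (185, 251) c [0.396 0.335 0.03 ] z95 0.025 ax -83.5 len 0.38 w 0.042
364 (114, 267) c [0.345 0.548 0.023] z95 0.025 ax 61.5 len 0.505 w 0.319
1824 (533, 294) c [ 0.282 -0.682  0.062] z95 0.065 ax -96.1 len 0.818 w 0.113
21074 (396, 380) c [ 0.216 -0.108  0.621] z95 0.87 ax -89.4 len 0.878 w 0.487
1818 (534, 335) c [ 0.168 -0.679  0.06 ] z95 0.065 ax -102.6 len 0.838 w 0.134
8659 (48, 366) c [0.085 0.67  0.117] z95 0.129 ax -76.2 len 0.861 w 0.295
38 (276, 340) c [0.213 0.056 0.375] z95 0.403 ax 139.2 len 0.033 w 0.009
```

```bash
cat >> h.py <<'E'
def pose():
    s=manip.get_state(); return np.array(s['eef_pos']),R.from_rotvec(s['tcp_rot']),s
def down(yaw): # tool z down, tool y axis at angle yaw in world xy
    y=np.array([np.cos(yaw),np.sin(yaw),0]); z=np.array([0,0,-1.]); return R.from_matrix(np.stack([np.cross(y,z),y,z],1))
def go(pos,Rt=None,start=None):
    p,r,s=pose()
    if start is not None: p,r=start
    Rt=Rt or r; d=r.inv().apply(np.array(pos)-p)*100; t=(r.inv()*Rt).as_rotvec()
    print('from',p.round(4),'tool x',r.as_matrix()[:,0].round(2),'y',r.as_matrix()[:,1].round(2))
    print('delta cm',d.round(2),'len',np.linalg.norm(d).round(1),'turn',t.round(3),'rows>=',int(np.ceil(max(np.linalg.norm(d)/4,np.linalg.norm(t)/.12))))
E
python3 - <<'E'
from h import *
go([.42,-.39,.25],down(np.pi/2)); go([.42,-.39,.25],down(-np.pi/2))
p=eyes.read_camera('wrist'); print(np.array(p['camera_matrix']).round(1).tolist()); o,d=ray(p,(p['camera_matrix'][0][2],p['camera_matrix'][1][2]),1); print(o,d,pose()[1].as_matrix().round(2))
E
```

```text
from [ 0.1349 -0.5846  0.2313] tool x [0.97 0.22 0.  ] y [ 0.22 -0.97 -0.  ]
delta cm [ 32.16 -12.55  -1.87] len 34.6 turn [-0.    -0.    -2.915] rows>= 25
from [ 0.1349 -0.5846  0.2313] tool x [0.97 0.22 0.  ] y [ 0.22 -0.97 -0.  ]
delta cm [ 32.16 -12.55  -1.87] len 34.6 turn [-0.     0.     0.227] rows>= 9
[[325.2, 0.0, 280.4], [0.0, 325.2, 212.9], [0.0, 0.0, 1.0]]
[ 0.21168549 -0.56810441  0.37346409] [-0.29806524 -0.06936891 -0.95202157] [[ 0.97  0.22 -0.  ]
 [ 0.22 -0.97  0.  ]
 [-0.   -0.   -1.  ]]
```

Emit:
jog_arm([
  {"turn":[0,0,0.1135]},
  {"turn":[0,0,0.1135]},
  {"delta_pos":[2.85,-1.95,-0.2]},
  {"delta_pos":[2.85,-1.95,-0.2]},
  {"delta_pos":[2.85,-1.95,-0.2]},
  {"delta_pos":[2.85,-1.95,-0.2]},
  {"delta_pos":[2.85,-1.95,-0.2]},
  {"delta_pos":[2.85,-1.95,-0.2]},
  {"delta_pos":[2.85,-1.95,-0.2]},
  {"delta_pos":[2.85,-1.95,-0.2]},
  {"delta_pos":[2.85,-1.95,-0.2]},
  {"delta_pos":[2.85,-1.95,-0.2]},
])

```text
invalid input at $.steps[0]: expected keys turn, delta_pos, gripper
```

Run:
```python
from h import *
P,r,s=pose(); print(P,r.as_matrix().round(3).tolist(),s['joint_positions'].round(3))
p=eyes.read_camera('wrist'); save(p,'w1.png')
for n in('clamp1','clamp1_mouth','edge_left','edge_right'):
    for q in eyes.place_of(p,n)[:4]:
        uv=q['position'][::-1]; print(n,round(q['p'],2),np.round(uv),by_depth(p,uv,1).round(4))
t=eyes.read_camera('top')
for n,c in(('w',p),('t',t)):
    h=cv2.cvtColor(c['color'],cv2.COLOR_RGB2HSV); C=cloud(c,n=='w')
    m=(h[...,0]>6)&(h[...,0]<20)&(h[...,1]>170)&(h[...,2]>110)&(abs(C[...,2]-.02)<.02)&(C[...,0]>.4)&(C[...,0]<.6)&(C[...,1]<-.25)&(C[...,1]>-.55)
    for lo,hi in((-.39,-.25),(-.55,-.39)):
        k=m&(C[...,1]>lo)&(C[...,1]<hi); Q=C[k]; 
        if len(Q)<10: continue
        from scipy.cluster.vq import kmeans2
        c2,l=kmeans2(Q[:,1],2,seed=1,minit='++')
        print(n,len(Q),[Q[l==i].mean(0).round(4).tolist() for i in(0,1)],'x',np.percentile(Q[:,0],[1,99]).round(3),'y',np.percentile(Q[:,1],[1,99]).round(3),'z',np.percentile(Q[:,2],[50,95]).round(3))
```

```text
[ 0.13488919 -0.58461604  0.2312555 ] [[0.974, 0.225, -0.0], [0.225, -0.974, 0.0], [-0.0, -0.0, -1.0]] [-1.459  0.359  1.51  -0.     1.272 -0.115]
t 54 [[0.4881, -0.3105, 0.0235], [0.486, -0.3593, 0.0247]] x [0.47  0.504] y [-0.364 -0.305] z [0.025 0.03 ]
t 55 [[0.4962, -0.474, 0.025], [0.4963, -0.4255, 0.0242]] x [0.481 0.512] y [-0.48 -0.42] z [0.025 0.029]
```

View pics/w1.png

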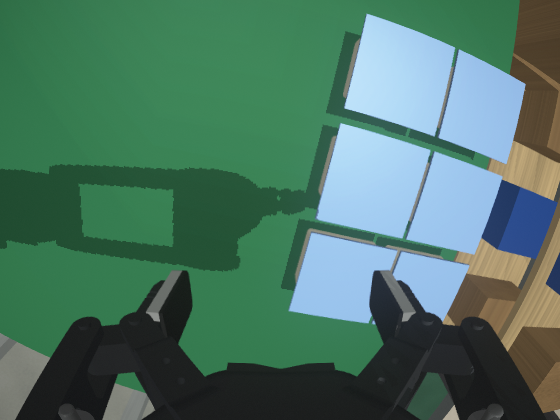

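The move was refused (all keys needed); the wrist picture shows only the empty bench with trays at the right.

Emit:
jog_arm([
  {"turn":[0,0,0.1135],"delta_pos":[0,0,0],"gripper":0},
  {"turn":[0,0,0.1135],"delta_pos":[0,0,0],"gripper":0},
  {"turn":[0,0,0],"delta_pos":[2.85,-1.95,-0.2],"gripper":0},
  {"turn":[0,0,0],"delta_pos":[2.85,-1.95,-0.2],"gripper":0},
  {"turn":[0,0,0],"delta_pos":[2.85,-1.95,-0.2],"gripper":0},
  {"turn":[0,0,0],"delta_pos":[2.85,-1.95,-0.2],"gripper":0},
  {"turn":[0,0,0],"delta_pos":[2.85,-1.95,-0.2],"gripper":0},
  {"turn":[0,0,0],"delta_pos":[2.85,-1.95,-0.2],"gripper":0},
  {"turn":[0,0,0],"delta_pos":[2.85,-1.95,-0.2],"gripper":0},
  {"turn":[0,0,0],"delta_pos":[2.85,-1.95,-0.2],"gripper":0},
  {"turn":[0,0,0],"delta_pos":[2.85,-1.95,-0.2],"gripper":0},
  {"turn":[0,0,0],"delta_pos":[2.85,-1.95,-0.2],"gripper":0},
])

```text
t: 3.15
eef_pos: [0.4212, -0.3885, 0.2516]
tcp_rot: [3.141, -0.0, 0.0]
wrist_force: [-0.1, 0.0, 0.1]
grip_width: 0.0852
grasp_force: 0.0
```

```bash
cat > m.py <<'E'
from h import *
from scipy.cluster.vq import kmeans2
P,r,s=pose(); print(P,r.as_matrix().round(3).tolist(),s['joint_positions'].round(3))
p=eyes.read_camera('wrist'); save(p,'w2.png')
for n in('clamp1','clamp1_mouth','edge_left','edge_right'):
    for q in eyes.place_of(p,n)[:4]:
        uv=q['position'][::-1]; print(n,round(q['p'],2),np.round(uv),by_depth(p,uv,1).round(4))
t=eyes.read_camera('top')
for n,c in(('w',p),('t',t)):
    h=cv2.cvtColor(c['color'],cv2.COLOR_RGB2HSV); C=cloud(c,n=='w')
    m=(h[...,0]>6)&(h[...,0]<20)&(h[...,1]>170)&(h[...,2]>110)&(abs(C[...,2]-.02)<.02)&(C[...,0]>.4)&(C[...,0]<.6)&(C[...,1]<-.25)&(C[...,1]>-.55)
    for lo,hi in((-.39,-.25),(-.55,-.39)):
        k=m&(C[...,1]>lo)&(C[...,1]<hi); Q=C[k]; 
        if len(Q)<10: continue
        c2,l=kmeans2(Q[:,1],2,seed=1,minit='++')
        print(n,len(Q),[Q[l==i].mean(0).round(4).tolist() for i in(0,1)],'x',np.percentile(Q[:,0],[1,99]).round(3),'y',np.percentile(Q[:,1],[1,99]).round(3),'z',np.percentile(Q[:,2],[50,95]).round(3))
E
python3 m.py
```

```text
[ 0.42122658 -0.38851383  0.25157064] [[1.0, -0.0, 0.0], [-0.0, -1.0, -0.0], [0.0, 0.0, -1.0]] [-0.866  0.302  1.543  0.     1.296  0.705]
clamp1 0.82 [330.  87.] [ 0.5291 -0.4453  0.023 ]
clamp1 0.62 [236.  92.] [ 0.5228 -0.3403  0.0249]
clamp1_mouth 0.88 [237.  65.] [ 0.5547 -0.3416  0.0255]
clamp1_mouth 0.36 [17. 98.] [ 0.5484 -0.0535  0.0612]
edge_left 0.91 [20. 99.] [ 0.551  -0.0211  0.0224]
edge_right 0.84 [87. 82.] [ 0.5548 -0.1464  0.0222]
edge_right 0.75 [21. 95.] [ 0.547  -0.0841  0.0842]
edge_right 0.69 [335.  57.] [ 0.5676 -0.4536  0.007 ]
w 25 [[0.4927, -0.3614, 0.0244], [0.4893, -0.3131, 0.0255]] x [0.479 0.502] y [-0.362 -0.31 ] z [0.025 0.027]
w 66 [[0.505, -0.4677, 0.0165], [0.4931, -0.4743, 0.0133]] x [0.485 0.51 ] y [-0.477 -0.452] z [0.014 0.023]
t 56 [[0.4878, -0.3103, 0.0234], [0.4866, -0.3593, 0.0244]] x [0.471 0.504] y [-0.364 -0.305] z [0.024 0.03 ]
t 55 [[0.4956, -0.4741, 0.0253], [0.4958, -0.4254, 0.0244]] x [0.481 0.512] y [-0.479 -0.42 ] z [0.025 0.031]
```

View pics/w2.png

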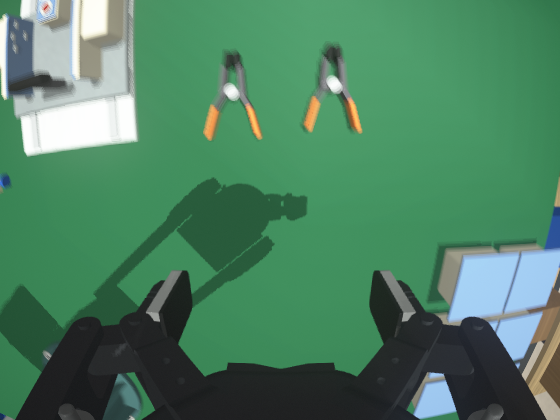

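```bash
cat > b.py <<'E'
from h import *
def fit(C,lo,hi,name):
    m=np.all((C>lo)&(C<hi),-1); Q=C[m]
    if len(Q)<5: print(name,len(Q)); return
    c=np.median(Q,0); print(name,len(Q),'med',c.round(4),'x',np.percentile(Q[:,0],[2,98]).round(4),'y',np.percentile(Q[:,1],[2,98]).round(4),'slope dy/dx',np.polyfit(Q[:,0],Q[:,1],1)[0].round(3))
if __name__=='__main__':
  for n in('top','side'):
    p=eyes.read_camera(n); C=cloud(p); print(n)
    for nm,y0,y1 in(('A',-.385,-.285),('B',-.5,-.4)):
        for x0,x1 in((.46,.48),(.48,.50),(.50,.52),(.52,.54),(.54,.57)):
            fit(C,[x0,y0,.012],[x1,y1,.035],nm+str(x0))
    fit(C,[.45,-.2,.074],[.66,-.1,.086],'right sheet'); fit(C,[.45,-.06,.074],[.66,.08,.086],'left sheet')
    fit(C,[.45,-.12,.096],[.66,.02,.11],'grip'); fit(C,[.6,-.12,.056],[.75,.02,.068],'markblock')
    fit(C,[.45,-.25,.006],[.9,.15,.014],'plate'); fit(C,[.45,-.25,.02],[.9,.15,.028],'carriage')
    if n=='side':
        q=p
  ts={}
  for n in('top','side'):
    p=eyes.read_camera(n)
    for t in('mark','needle','edge_left','edge_right','slide_grip','wire_spool','glue_bottle','clamp1'):
        l=eyes.place_of(p,t)
        if l: ts.setdefault(t,[]).append(ray(p,l[0]['position'][::-1]))
  for t,l in ts.items():
    if len(l)==2: a,e=two(*l); print(t,a.round(4),'gap',round(e,4))
E
python3 b.py
```

```text
top
A0.46 22 med [ 0.4738 -0.3354  0.0242] x [0.4703 0.4795] y [-0.3674 -0.3047] slope dy/dx 0.328
A0.48 43 med [ 0.4893 -0.3545  0.0239] x [0.4801 0.4981] y [-0.3627 -0.3071] slope dy/dx 0.209
A0.5 56 med [ 0.5131 -0.3357  0.0234] x [0.5006 0.5196] y [-0.3561 -0.3134] slope dy/dx 0.016
A0.52 50 med [ 0.5284 -0.335   0.0241] x [0.522  0.5386] y [-0.3497 -0.3219] slope dy/dx 0.048
A0.54 65 med [ 0.5532 -0.3363  0.0239] x [0.5407 0.566 ] y [-0.3478 -0.3228] slope dy/dx -0.001
B0.46 5 med [ 0.4783 -0.4776  0.0159] x [0.4782 0.4788] y [-0.4789 -0.4209] slope dy/dx -49.971
B0.48 49 med [ 0.4901 -0.4285  0.0254] x [0.4806 0.4996] y [-0.4793 -0.4189] slope dy/dx -0.328
B0.5 46 med [ 0.5102 -0.4622  0.0234] x [0.5018 0.5184] y [-0.4742 -0.4253] slope dy/dx -0.033
B0.52 69 med [ 0.5298 -0.4489  0.0229] x [0.5206 0.5394] y [-0.465  -0.4334] slope dy/dx -0.021
B0.54 69 med [ 0.5547 -0.4516  0.0241] x [0.5409 0.5699] y [-0.4631 -0.4377] slope dy/dx 0.05
right sheet 273 med [ 0.6188 -0.1711  0.077 ] x [0.5559 0.6582] y [-0.1976 -0.1609] slope dy/dx -0.129
left sheet 295 med [ 0.6167 -0.0384  0.07
[... 1671 characters left out ...]
 [-0.1182 -0.0779] slope dy/dx -0.252
markblock 136 med [ 0.6469 -0.0901  0.061 ] x [0.6053 0.6677] y [-0.1172 -0.0037] slope dy/dx -1.861
plate 2659 med [ 0.7108 -0.083   0.0096] x [0.469  0.8935] y [-0.1969  0.0592] slope dy/dx 0.024
carriage 1281 med [ 0.5807 -0.0946  0.023 ] x [0.5105 0.8948] y [-0.1951  0.132 ] slope dy/dx -0.047
mark [ 0.6581 -0.0947  0.0794] gap 0.0112
needle [ 0.7149 -0.1103  0.0424] gap 0.0047
edge_left [ 0.549  -0.0466  0.0542] gap 0.0
edge_right [ 0.5497 -0.1723  0.0621] gap 0.0027
slide_grip [ 0.5541 -0.1111  0.0821] gap 0.0156
wire_spool [ 0.6999 -0.3641 -0.0114] gap 0.0043
glue_bottle [0.6993 0.1207 0.0074] gap 0.0025
clamp1 [ 0.525  -0.4449  0.0105] gap 0.0087
```

Emit:
jog_arm([
  {"turn":[0,0,0],"delta_pos":[3.15,-2.7,0],"gripper":0},
  {"turn":[0,0,0],"delta_pos":[3.15,-2.65,0],"gripper":0},
  {"turn":[0,0,0],"delta_pos":[0,0,3.5],"gripper":0},
  {"turn":[0,0,0],"delta_pos":[0,0,3.5],"gripper":0},
  {"turn":[0,0,0],"delta_pos":[0,0,3.5],"gripper":0},
  {"turn":[0,0,0],"delta_pos":[0,0,3.5],"gripper":0},
  {"turn":[0,0,0],"delta_pos":[0,0,3.5],"gripper":0},
  {"turn":[0,0,0],"delta_pos":[0,0,3.0],"gripper":0},
  {"turn":[0,0,0],"delta_pos":[0,0,2.5],"gripper":0},
  {"turn":[0,0,0],"delta_pos":[0,0,1.75],"gripper":0},
  {"turn":[0,0,0],"delta_pos":[0,0,0],"gripper":0},
  {"turn":[0,0,0],"delta_pos":[0,0,0],"gripper":0},
], force=60)

```text
t: 5.45
eef_pos: [0.4824, -0.3357, 0.0031]
tcp_rot: [-3.14, 0.0, 0.003]
wrist_force: [0.7, 0.0, -0.1]
grip_width: 0.0855
grasp_force: 0.0
```

Emit:
jog_arm([
  {"turn":[0,0,0],"delta_pos":[0,0,0],"gripper":1},
  {"turn":[0,0,0],"delta_pos":[0,0,0],"gripper":1},
  {"turn":[0,0,0],"delta_pos":[0,0,0],"gripper":1},
  {"turn":[0,0,0],"delta_pos":[0,0,0],"gripper":1},
  {"turn":[0,0,0],"delta_pos":[0,0,0],"gripper":1},
  {"turn":[0,0,0],"delta_pos":[0,0,0],"gripper":1},
  {"turn":[0,0,0],"delta_pos":[0,0,0],"gripper":1},
  {"turn":[0,0,0],"delta_pos":[0,0,0],"gripper":1},
  {"turn":[0,0,0],"delta_pos":[0,0,0],"gripper":1},
  {"turn":[0,0,0],"delta_pos":[0,0,0],"gripper":1},
], force=60)

```text
t: 6.28
eef_pos: [0.4846, -0.3379, 0.0073]
tcp_rot: [3.138, -0.0, 0.006]
wrist_force: [-2.9, 0.2, 14.8]
grip_width: 0.0317
grasp_force: 59.0
```

Run:
```python
from h import *
print(pose()[2]['grip_width'],pose()[0])
p=eyes.read_camera('wrist'); save(p,'w3.png')
```

```text
0.03172492347847344 [ 0.48460493 -0.33786243  0.00728137]
```

View pics/w3.png

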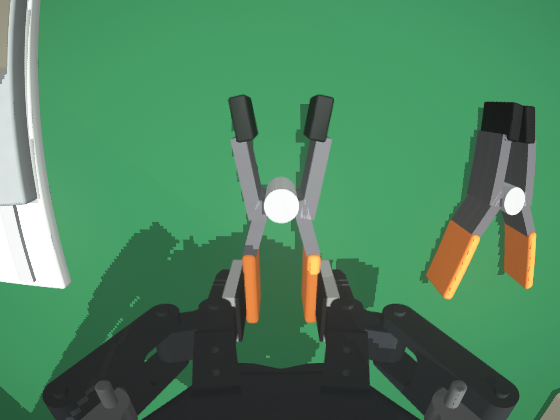

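Emit:
jog_arm([
  {"turn":[0,0,0],"delta_pos":[0,0,-1.5],"gripper":1},
  {"turn":[0,0,0],"delta_pos":[0,0,-3],"gripper":1},
  {"turn":[0,0,0],"delta_pos":[0,0,-3],"gripper":1},
  {"turn":[0,0,0],"delta_pos":[0,0,-3],"gripper":1},
  {"turn":[0,0,0],"delta_pos":[-0.8,-3,-1],"gripper":1},
  {"turn":[0,0,0],"delta_pos":[-0.8,-3,0],"gripper":1},
  {"turn":[0,0,0],"delta_pos":[-0.8,-3,0],"gripper":1},
  {"turn":[0,0,0],"delta_pos":[-0.8,-3,0],"gripper":1},
  {"turn":[0,0,0],"delta_pos":[-0.8,-3,0],"gripper":1},
  {"turn":[0,0,0],"delta_pos":[-0.8,-3,0],"gripper":1},
  {"turn":[0,0,0],"delta_pos":[-0.8,-3,0],"gripper":1},
  {"turn":[0,0,0],"delta_pos":[-0.8,-3,0],"gripper":1},
])

```text
t: 7.33
eef_pos: [0.419, -0.0951, 0.1201]
tcp_rot: [3.141, -0.001, 0.004]
wrist_force: [0.6, 0.6, -1.4]
grip_width: 0.0319
grasp_force: 60.2
```

Emit:
jog_arm([
  {"turn":[0,0,0],"delta_pos":[-0.5,-3,0],"gripper":1},
  {"turn":[0,0,0],"delta_pos":[-0.5,-2,0],"gripper":1},
  {"turn":[0,0,0],"delta_pos":[0,0,0],"gripper":1},
  {"turn":[0,0,0],"delta_pos":[0,0,0],"gripper":1},
])

```text
t: 7.67
eef_pos: [0.4092, -0.0456, 0.1198]
tcp_rot: [3.141, 0.004, 0.003]
wrist_force: [0.5, 0.6, -0.1]
grip_width: 0.0318
grasp_force: 60.2
```

```bash
cat > e.py <<'E'
from h import *
import sys
P,r,s=pose(); print(P.round(4),r.as_matrix().round(3).tolist(),s['grip_width'])
p=eyes.read_camera('wrist'); save(p,sys.argv[1]); C=cloud(p,1); np.savez('w.npz',C=C,color=p['color'])
for n in('clamp1','clamp1_mouth','edge_left','edge_right','slide_grip','mark'):
    for q in eyes.place_of(p,n)[:3]:
        uv=q['position'][::-1]; print(n,round(q['p'],2),np.round(uv),'depth',by_depth(p,uv,1).round(4),'z.079',at_z(p,uv,.079,1).round(4))
from b import fit
for x0 in(.545,.56,.575): 
    fit(C,[x0,-.2,.07],[x0+.015,-.1,.088],'R%.3f'%x0); fit(C,[x0,-.075,.07],[x0+.015,0,.088],'L%.3f'%x0)
fit(C,[.5,-.15,.095],[.6,-.06,.112],'grip'); fit(C,[.6,-.15,.056],[.72,-.06,.068],'block')
E
python3 e.py w4.png
```

```text
[ 0.4092 -0.0456  0.1198] [[1.0, 0.002, 0.002], [0.002, -1.0, -0.001], [0.002, 0.001, -1.0]] 0.03180197080041496
clamp1 0.81 [279. 187.] depth [ 0.4581 -0.0459  0.1355] z.079 [ 0.4449 -0.0457  0.079 ]
clamp1_mouth 0.77 [256. 116.] depth [ 0.4847 -0.0284  0.0096] z.079 [ 0.4855 -0.0333  0.079 ]
clamp1_mouth 0.61 [282.  23.] depth [ 0.5482 -0.0474  0.0487] z.079 [ 0.5396 -0.0473  0.079 ]
edge_left 0.55 [282.  22.] depth [ 0.5476 -0.0475  0.0514] z.079 [ 0.5398 -0.0474  0.079 ]
edge_right 0.9 [452.  34.] depth [ 0.5512 -0.1647  0.0549] z.079 [ 0.5438 -0.1509  0.079 ]
edge_right 0.17 [ 68. 101.] depth [0.5098 0.1323 0.022 ] z.079 [0.5045 0.09   0.079 ]
R0.545 524 med [ 0.5512 -0.1626  0.0781] x [0.5472 0.5596] y [-0.1723 -0.1017] slope dy/dx -5.61
L0.545 262 med [ 0.5496 -0.0479  0.078 ] x [0.5474 0.5541] y [-0.0524 -0.0429] slope dy/dx -0.001
R0.560 298 med [ 0.5656 -0.1648  0.0783] x [0.5602 0.5716] y [-0.1722 -0.1616] slope dy/dx -0.064
L0.560 0
R0.575 0
L0.575 0
grip 1017 med [ 0.5483 -0.1132  0.102 ] x [0.5467 0.5541] y [-0.1337 -0.0818] slope dy/dx -4.891
block 0
```

View pics/w4.png

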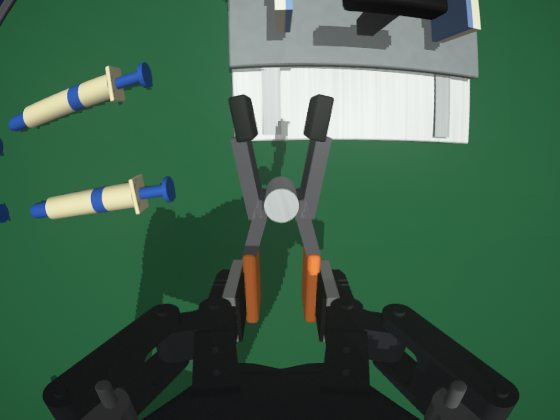

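Emit:
jog_arm([
  {"turn":[0,0,0],"delta_pos":[0,0.2,2.5],"gripper":1},
  {"turn":[0,0,0],"delta_pos":[0,0,2.5],"gripper":1},
  {"turn":[0,0,0],"delta_pos":[0,0,2.4],"gripper":1},
  {"turn":[0,0,0],"delta_pos":[1.5,0,0],"gripper":1},
  {"turn":[0,0,0],"delta_pos":[1.5,0,0],"gripper":1},
  {"turn":[0,0,0],"delta_pos":[1.5,0,0],"gripper":1},
  {"turn":[0,0,0],"delta_pos":[1.5,0,0],"gripper":1},
  {"turn":[0,0,0],"delta_pos":[1.2,0,0],"gripper":1},
  {"turn":[0,0,0],"delta_pos":[0.6,0,0],"gripper":1},
  {"turn":[0,0,0],"delta_pos":[0,0,0],"gripper":1},
  {"turn":[0,0,0],"delta_pos":[0,0,0],"gripper":1},
  {"turn":[0,0,0],"delta_pos":[0,0,0],"gripper":1},
])

```text
t: 9.02
eef_pos: [0.4856, -0.0481, 0.0446]
tcp_rot: [-3.141, 0.001, 0.003]
wrist_force: [-1.0, 0.2, -1.0]
grip_width: 0.0318
grasp_force: 60.2
```

```bash
python3 e.py w5.png|head -8
```

```text
[ 0.4856 -0.0481  0.0446] [[1.0, -0.0, -0.002], [-0.0, -1.0, 0.0], [-0.002, -0.0, -1.0]] 0.03181599215083138
clamp1 0.67 [281. 191.] depth [ 0.5336 -0.0497  0.0625] z.079 [ 0.5377 -0.0496  0.079 ]
clamp1_mouth 0.98 [256. 116.] depth [ 0.5623 -0.0372  0.0237] z.079 [ 0.5631 -0.0413  0.079 ]
edge_left 0.6 [276. 149.] depth [ 0.5521 -0.0479  0.0778] z.079 [ 0.5522 -0.0479  0.079 ]
slide_grip 0.79 [464. 153.] depth [ 0.5558 -0.1016  0.1039] z.079 [ 0.5531 -0.1173  0.079 ]
R0.545 385 med [ 0.5557 -0.1653  0.0785] x [0.5513 0.5598] y [-0.1726 -0.1617] slope dy/dx 0.055
L0.545 1094 med [ 0.554  -0.0475  0.0786] x [0.5481 0.5598] y [-0.0525 -0.0428] slope dy/dx 0.014
R0.560 876 med [ 0.5671 -0.163   0.078 ] x [0.5603 0.5747] y [-0.1713 -0.1132] slope dy/dx -0.48
```

View pics/w5.png

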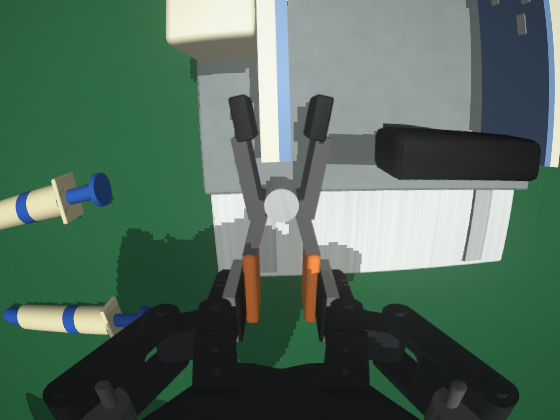

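Emit:
jog_arm([
  {"turn":[0,0,0],"delta_pos":[0.45,0,0],"gripper":1},
  {"turn":[0,0,0],"delta_pos":[0,0,0],"gripper":1},
  {"turn":[0,0,0],"delta_pos":[0,0,0],"gripper":0},
  {"turn":[0,0,0],"delta_pos":[0,0,0],"gripper":0},
  {"turn":[0,0,0],"delta_pos":[0,0,0],"gripper":0},
  {"turn":[0,0,0],"delta_pos":[0,0,0],"gripper":0},
  {"turn":[0,0,0],"delta_pos":[0,0,0],"gripper":0},
  {"turn":[0,0,0],"delta_pos":[0,0,0],"gripper":0},
  {"turn":[0,0,0],"delta_pos":[0,0,0],"gripper":0},
])

```text
t: 10.12
eef_pos: [0.4915, -0.0482, 0.0449]
tcp_rot: [-3.142, 0.0, -0.0]
wrist_force: [0.4, 0.0, -0.2]
grip_width: 0.0854
grasp_force: 0.0
```

Emit:
jog_arm([
  {"turn":[0,0,0],"delta_pos":[-0.1,0,-1.5],"gripper":0},
  {"turn":[0,0,0],"delta_pos":[0,0,-3],"gripper":0},
  {"turn":[0,0,0],"delta_pos":[0,0,-3],"gripper":0},
  {"turn":[0,0,0],"delta_pos":[-1.5,0,-3],"gripper":0},
  {"turn":[0,0,0],"delta_pos":[-1.5,0,-1],"gripper":0},
  {"turn":[0,0,0],"delta_pos":[-1.5,0,0],"gripper":0},
  {"turn":[0,0,0],"delta_pos":[0,0,0],"gripper":0},
])

```text
t: 10.7
eef_pos: [0.4428, -0.0477, 0.1604]
tcp_rot: [-3.141, 0.0, 0.002]
wrist_force: [-1.3, 0.5, 0.7]
grip_width: 0.0856
grasp_force: 0.0
```

```bash
python3 e.py w6.png|head -12
python3 - <<'E'
from h import *
p=eyes.read_camera('top'); C=cloud(p)
from b import fit
fit(C,[.57,-.5,.012],[.57,-.4,.035],'')
for x0 in(.46,.48,.5,.52,.54): fit(C,[x0,-.5,.012],[x0+.02,-.4,.035],'B%.2f'%x0)
E
```

```text
[ 0.4428 -0.0477  0.1604] [[1.0, -0.0, -0.001], [-0.0, -1.0, 0.0], [-0.001, -0.0, -1.0]] 0.08564299294734747
clamp1 0.85 [278. 103.] depth [ 0.5276 -0.0476  0.0649] z.079 [ 0.5272 -0.0476  0.079 ]
clamp1_mouth 0.72 [276.  56.] depth [ 0.5603 -0.0463  0.0797] z.079 [ 0.5604 -0.0463  0.079 ]
edge_left 0.6 [276.  80.] depth [ 0.5478 -0.0455  0.0306] z.079 [ 0.5432 -0.0461  0.079 ]
edge_right 0.78 [427.  81.] depth [ 0.5512 -0.1627  0.0609] z.079 [ 0.549  -0.1542  0.079 ]
slide_grip 0.65 [373.  62.] depth [ 0.5545 -0.1055  0.1047] z.079 [ 0.5588 -0.1128  0.079 ]
R0.545 253 med [ 0.5543 -0.1643  0.0785] x [0.5474 0.5598] y [-0.1722 -0.1042] slope dy/dx -3.666
L0.545 262 med [ 0.5532 -0.0481  0.0786] x [0.5476 0.5596] y [-0.0528 -0.0433] slope dy/dx 0.007
R0.560 322 med [ 0.5675 -0.1653  0.0783] x [0.5604 0.5748] y [-0.1723 -0.1617] slope dy/dx 0.032
L0.560 299 med [ 0.5674 -0.0474  0.0786] x [0.5602 0.5748] y [-0.0521 -0.0427] slope dy/dx 0.031
R0.575 316 med [ 0.5825 -0.1647  0.0784] x [0.5754 0.5897] y [-0.1716 -0.1611] slope dy/dx 0.037
L0.575 298 med [ 0.5826 -0.0467  0.0787] x [0.5753 0.5896] y [-0.0514 -0.042 ] slope dy/dx 0.018
 0
B0.46 5 med [ 0.4784 -0.4763  0.0191] x [0.4781 0.4786] y [-0.4809 -0.4202] slope dy/dx -127.752
B0.48 49 med [ 0.4903 -0.4705  0.0245] x [0.4807 0.4998] y [-0.4802 -0.4194] slope dy/dx -0.57
B0.50 44 med [ 0.5101 -0.4521  0.0229] x [0.5021 0.5182] y [-0.4743 -0.4259] slope dy/dx -0.118
B0.52 66 med [ 0.5298 -0.4487  0.0237] x [0.5207 0.5393] y [-0.4665 -0.4342] slope dy/dx -0.076
B0.54 42 med [ 0.5488 -0.4559  0.0235] x [0.5416 0.5585] y [-0.4642 -0.4377] slope dy/dx 0.21
```

View pics/w6.png

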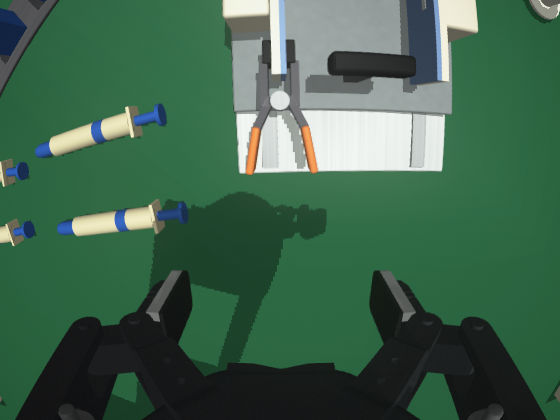

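Emit:
jog_arm([
  {"turn":[0,0,0],"delta_pos":[0.4,3.35,0],"gripper":0},
  {"turn":[0,0,0],"delta_pos":[0.4,3.35,0],"gripper":0},
  {"turn":[0,0,0],"delta_pos":[0.4,3.35,0],"gripper":0},
  {"turn":[0,0,0],"delta_pos":[0.4,3.35,0],"gripper":0},
  {"turn":[0,0,0],"delta_pos":[0.4,3.35,0],"gripper":0},
  {"turn":[0,0,0],"delta_pos":[0.4,3.35,0],"gripper":0},
  {"turn":[0,0,0],"delta_pos":[0.4,3.35,0],"gripper":0},
  {"turn":[0,0,0],"delta_pos":[0.4,3.35,0],"gripper":0},
  {"turn":[0,0,0],"delta_pos":[0.4,3.35,0],"gripper":0},
  {"turn":[0,0,0],"delta_pos":[0.4,3.35,0],"gripper":0},
  {"turn":[0,0,0],"delta_pos":[0.4,3.35,0],"gripper":0},
  {"turn":[0,0,0],"delta_pos":[0.3,3.35,0],"gripper":0},
])

```text
t: 12.1
eef_pos: [0.4927, -0.4519, 0.159]
tcp_rot: [-3.141, 0.0, 0.001]
wrist_force: [-0.4, -0.1, 0.2]
grip_width: 0.0853
grasp_force: 0.0
```

Emit:
jog_arm([
  {"turn":[0,0,0],"delta_pos":[0,0,3.3],"gripper":0},
  {"turn":[0,0,0],"delta_pos":[0,0,3.3],"gripper":0},
  {"turn":[0,0,0],"delta_pos":[0,0,3.3],"gripper":0},
  {"turn":[0,0,0],"delta_pos":[0,0,3],"gripper":0},
  {"turn":[0,0,0],"delta_pos":[0,0,2.0],"gripper":0},
  {"turn":[0,0,0],"delta_pos":[0,0,0],"gripper":0},
  {"turn":[0,0,0],"delta_pos":[0,0,0],"gripper":0},
])

```text
t: 12.68
eef_pos: [0.4918, -0.4494, 0.0092]
tcp_rot: [-3.139, 0.0, 0.004]
wrist_force: [-1.0, -0.3, 0.7]
grip_width: 0.0851
grasp_force: 0.0
```

Run:
```python
from h import *
print(pose()[0]); p=eyes.read_camera('wrist')
for q in eyes.place_of(p,'clamp1'): print(q, by_depth(p,q['position'][::-1],1))
C=cloud(p,1); from b import fit
for x0 in(.46,.48,.5,.52,.54): fit(C,[x0,-.5,.012],[x0+.02,-.4,.035],'B%.2f'%x0)
```

```text
[ 0.49180538 -0.44936035  0.00921966]
B0.46 64 med [ 0.4793 -0.4256  0.0251] x [0.4778 0.4799] y [-0.4827 -0.4208] slope dy/dx -4.512
B0.48 1568 med [ 0.4908 -0.452   0.0256] x [0.4809 0.4997] y [-0.4936 -0.4075] slope dy/dx 0.057
B0.50 1778 med [ 0.5087 -0.4636  0.0248] x [0.5004 0.5196] y [-0.4981 -0.403 ] slope dy/dx -0.012
B0.52 2797 med [ 0.5306 -0.452   0.0239] x [0.5207 0.5393] y [-0.467  -0.4369] slope dy/dx -0.007
B0.54 1653 med [ 0.5506 -0.4497  0.0236] x [0.5405 0.5597] y [-0.4646 -0.4393] slope dy/dx 0.028
```

Emit:
jog_arm([
  {"turn":[0,0,0],"delta_pos":[0,0.2,0],"gripper":1},
  {"turn":[0,0,0],"delta_pos":[0,0,0],"gripper":1},
  {"turn":[0,0,0],"delta_pos":[0,0,0],"gripper":1},
  {"turn":[0,0,0],"delta_pos":[0,0,0],"gripper":1},
  {"turn":[0,0,0],"delta_pos":[0,0,0],"gripper":1},
  {"turn":[0,0,0],"delta_pos":[0,0,0],"gripper":1},
  {"turn":[0,0,0],"delta_pos":[0,0,0],"gripper":1},
  {"turn":[0,0,0],"delta_pos":[0,0,0],"gripper":1},
  {"turn":[0,0,0],"delta_pos":[0,0,-1.5],"gripper":1},
  {"turn":[0,0,0],"delta_pos":[0,0,-3],"gripper":1},
  {"turn":[0,0,0],"delta_pos":[0,0,-3],"gripper":1},
  {"turn":[0,0,0],"delta_pos":[-0.5,0,-3],"gripper":1},
], force=60)

```text
t: 13.78
eef_pos: [0.4881, -0.4522, 0.1178]
tcp_rot: [3.141, 0.0, 0.002]
wrist_force: [0.8, -1.0, 0.1]
grip_width: 0.0313
grasp_force: 60.2
```

Emit:
jog_arm([
  {"turn":[0,0,0],"delta_pos":[-0.9,-3.1,0],"gripper":1},
  {"turn":[0,0,0],"delta_pos":[-0.9,-3.1,0],"gripper":1},
  {"turn":[0,0,0],"delta_pos":[-0.9,-3.1,0],"gripper":1},
  {"turn":[0,0,0],"delta_pos":[-0.9,-3.1,0],"gripper":1},
  {"turn":[0,0,0],"delta_pos":[-0.9,-3.1,0],"gripper":1},
  {"turn":[0,0,0],"delta_pos":[-0.9,-3.1,0],"gripper":1},
  {"turn":[0,0,0],"delta_pos":[-0.9,-3.1,0],"gripper":1},
  {"turn":[0,0,0],"delta_pos":[-0.9,-3.1,0],"gripper":1},
  {"turn":[0,0,0],"delta_pos":[-0.7,-3.6,0],"gripper":1},
  {"turn":[0,0,0],"delta_pos":[0,0,0],"gripper":1},
  {"turn":[0,0,0],"delta_pos":[0,0,0],"gripper":1},
])

```text
t: 14.7
eef_pos: [0.4078, -0.1665, 0.1165]
tcp_rot: [3.142, 0.004, 0.0]
wrist_force: [0.4, -1.0, -1.5]
grip_width: 0.0312
grasp_force: 60.2
```

```bash
python3 e.py w7.png
python3 - <<'E'
from h import *
d=np.load('w.npz'); C=d['C']
k=(C[...,2]>.095)&(C[...,2]<.15)&(C[...,0]>.38)&(C[...,0]<.52); v,u=np.nonzero(k&(np.mgrid[0:420,0:560][0]<230)); print(len(v)); Q=C[v,u]
for x0 in(.44,.45,.46,.47,.48,.49):
  q=Q[(Q[:,0]>x0)&(Q[:,0]<x0+.01)]; print(x0,len(q),np.percentile(q[:,1],[2,98]).round(4) if len(q) else '',np.median(q[:,2]) if len(q) else '')
print(Q[:,0].max())
E
```

```text
[ 0.4078 -0.1665  0.1165] [[1.0, 0.002, 0.0], [0.002, -1.0, -0.0], [0.0, 0.0, -1.0]] 0.031246261861071954
clamp1 0.83 [114.  64.] depth [ 0.5235 -0.061   0.063 ] z.079 [ 0.5205 -0.0697  0.079 ]
clamp1 0.62 [279. 186.] depth [ 0.4557 -0.1669  0.1254] z.079 [ 0.4449 -0.1668  0.079 ]
clamp1_mouth 0.75 [106.  12.] depth [ 0.5616 -0.0533  0.0634] z.079 [ 0.5556 -0.0624  0.079 ]
edge_left 0.75 [105.  34.] depth [ 0.5476 -0.0499  0.0571] z.079 [ 0.541  -0.0626  0.079 ]
edge_right 0.82 [282.  14.] depth [ 0.5509 -0.1681  0.051 ] z.079 [ 0.5422 -0.168   0.079 ]
edge_right 0.26 [104.  13.] depth [ 0.5606 -0.053   0.0652] z.079 [ 0.5553 -0.0611  0.079 ]
mark 0.54 [280. 187.] depth [ 0.4556 -0.1672  0.1279] z.079 [ 0.4441 -0.1672  0.079 ]
mark 0.37 [102.  12.] depth [ 0.5604 -0.0526  0.0676] z.079 [ 0.5559 -0.0595  0.079 ]
R0.545 360 med [ 0.5484 -0.1139  0.0784] x [0.5472 0.5516] y [-0.172  -0.1018] slope dy/dx -14.809
L0.545 395 med [ 0.5528 -0.0498  0.0778] x [0.5475 0.5597] y [-0.0536 -0.0428] slope dy/dx -0.047
R0.560 0
L0.560 210 med [ 0.5637 -0.0496  0.0781] x [0.5602 0.5681] y [-0.0531 -0.0426] slope dy/dx 0.221
R0.575 0
L0.575 0
grip 541 med [ 0.5477 -0.0941  0.101 ] x [0.5465 0.5514] y [-0.1189 -0.0814] slope dy/dx 2.862
block 0
6227
0.44 1278 [-0.1813 -0.154 ] 0.12522541992562766
0.45 1580 [-0.1832 -0.1519] 0.12439582770711279
0.46 882 [-0.1849 -0.1497] 0.12416870373031537
0.47 967 [-0.1861 -0.1485] 0.12503246366702941
0.48 1052 [-0.1859 -0.1483] 0.12586330456218098
0.49 213 [-0.1868 -0.1476] 0.1257179243502095
0.4926026117850795
```

Emit:
jog_arm([
  {"turn":[0,0,0],"delta_pos":[0,0.05,2.2],"gripper":1},
  {"turn":[0,0,0],"delta_pos":[0,0,2.1],"gripper":1},
  {"turn":[0,0,0],"delta_pos":[0,0,1.9],"gripper":1},
  {"turn":[0,0,0],"delta_pos":[1.5,0,0],"gripper":1},
  {"turn":[0,0,0],"delta_pos":[1.5,0,0],"gripper":1},
  {"turn":[0,0,0],"delta_pos":[1.5,0,0],"gripper":1},
  {"turn":[0,0,0],"delta_pos":[1.5,0,0],"gripper":1},
  {"turn":[0,0,0],"delta_pos":[1.3,0,0],"gripper":1},
  {"turn":[0,0,0],"delta_pos":[0.7,0,0],"gripper":1},
  {"turn":[0,0,0],"delta_pos":[0.2,0,0],"gripper":1},
  {"turn":[0,0,0],"delta_pos":[0,0,0],"gripper":1},
  {"turn":[0,0,0],"delta_pos":[0,0,0],"gripper":1},
])

```text
t: 16.05
eef_pos: [0.4895, -0.1685, 0.0536]
tcp_rot: [-3.141, 0.001, 0.002]
wrist_force: [0.6, -1.0, -0.9]
grip_width: 0.0316
grasp_force: 60.2
```

```bash
python3 e.py w8.png
python3 - <<'E'
from h import *
d=np.load('w.npz'); C=d['C']
Q=C[:230].reshape(-1,3); Q=Q[(Q[:,2]>.03)&(Q[:,2]<.073)&(Q[:,0]>.5)&(Q[:,0]<.59)&(abs(Q[:,1]+.167)<.03)]
for x0 in(.52,.53,.54,.55,.56,.57):
  q=Q[(Q[:,0]>x0)&(Q[:,0]<x0+.01)]; print(x0,len(q),np.percentile(q[:,1],[2,98]).round(4) if len(q) else '',np.median(q[:,2]) if len(q) else '')
print(Q[:,0].max())
E
```

```text
[ 0.4895 -0.1685  0.0536] [[1.0, -0.0, -0.001], [-0.0, -1.0, 0.001], [-0.001, -0.001, -1.0]] 0.03161548244070248
clamp1 0.97 [278. 185.] depth [ 0.537  -0.1689  0.0594] z.079 [ 0.5415 -0.169   0.079 ]
clamp1 0.77 [ 69. 194.] depth [ 0.5345 -0.0627  0.0588] z.079 [ 0.5395 -0.0785  0.079 ]
clamp1_mouth 0.67 [ 46. 134.] depth [ 0.5664 -0.0549  0.0625] z.079 [ 0.5667 -0.0692  0.079 ]
edge_left 0.19 [105. 161.] depth [ 0.556  -0.114   0.1028] z.079 [ 0.5528 -0.0997  0.079 ]
edge_right 0.62 [277. 147.] depth [ 0.5555 -0.1686  0.0779] z.079 [ 0.5556 -0.1686  0.079 ]
slide_grip 0.67 [105. 161.] depth [ 0.556  -0.1139  0.1028] z.079 [ 0.5528 -0.0996  0.079 ]
R0.545 769 med [ 0.5555 -0.1671  0.0786] x [0.5511 0.5599] y [-0.1725 -0.1353] slope dy/dx -0.46
L0.545 545 med [ 0.5544 -0.0507  0.0781] x [0.5482 0.5598] y [-0.0536 -0.043 ] slope dy/dx -0.07
R0.560 1236 med [ 0.5672 -0.1671  0.0786] x [0.5603 0.5747] y [-0.1721 -0.1235] slope dy/dx -0.567
L0.560 800 med [ 0.5675 -0.0511  0.0779] x [0.5603 0.5747] y [-0.0535 -0.0426] slope dy/dx 0.028
R0.575 1164 med [ 0.5823 -0.1668  0.0786] x [0.5752 0.5897] y [-0.1717 -0.1622] slope dy/dx 0.047
L0.575 796 med [ 0.5825 -0.0508  0.0778] x [0.5753 0.5897] y [-0.0529 -0.0421] slope dy/dx 0.023
grip 7359 med [ 0.5536 -0.1206  0.1033] x [0.5015 0.5616] y [-0.1482 -0.0837] slope dy/dx 0.424
block 0
0.52 1096 [-0.1833 -0.1565] 0.061966322118301526
0.53 1712 [-0.1849 -0.1546] 0.06142439649164158
0.54 889 [-0.1868 -0.1523] 0.06106919883411708
0.55 931 [-0.1884 -0.1508] 0.06151484616120603
0.56 1046 [-0.1879 -0.151 ] 0.0627407729254994
0.57 399 [-0.1891 -0.1498] 0.06254028812626064
0.5741551569126295
```

Emit:
jog_arm([
  {"turn":[0,0,0],"delta_pos":[0.3,-0.2,0],"gripper":1},
  {"turn":[0,0,0],"delta_pos":[0,0,0],"gripper":1},
  {"turn":[0,0,0],"delta_pos":[0,0,0],"gripper":0},
  {"turn":[0,0,0],"delta_pos":[0,0,0],"gripper":0},
  {"turn":[0,0,0],"delta_pos":[0,0,0],"gripper":0},
  {"turn":[0,0,0],"delta_pos":[0,0,0],"gripper":0},
  {"turn":[0,0,0],"delta_pos":[0,0,0],"gripper":0},
  {"turn":[0,0,0],"delta_pos":[0,0,0],"gripper":0},
  {"turn":[0,0,0],"delta_pos":[0,0,0],"gripper":0},
])

```text
t: 17.15
eef_pos: [0.4935, -0.1667, 0.0538]
tcp_rot: [-3.141, 0.0, 0.0]
wrist_force: [0.2, 0.1, -0.7]
grip_width: 0.0853
grasp_force: 0.0
```

Emit:
jog_arm([
  {"turn":[0,0,0],"delta_pos":[-0.1,0,-1.5],"gripper":0},
  {"turn":[0,0,0],"delta_pos":[0,0,-3],"gripper":0},
  {"turn":[0,0,0],"delta_pos":[0,-0.5,-3],"gripper":0},
  {"turn":[0,0,0],"delta_pos":[0,-1.5,-3],"gripper":0},
  {"turn":[0,0,0],"delta_pos":[0,-2,-2.5],"gripper":0},
  {"turn":[0,0,0],"delta_pos":[0,-2.1,0],"gripper":0},
  {"turn":[0,0,0],"delta_pos":[0,0,0],"gripper":0},
  {"turn":[0,0,0],"delta_pos":[0,0,0],"gripper":0},
])

```text
t: 17.82
eef_pos: [0.4924, -0.105, 0.1841]
tcp_rot: [3.141, 0.003, 0.001]
wrist_force: [-1.0, 0.1, 0.1]
grip_width: 0.0855
grasp_force: 0.0
```

```bash
python3 e.py w9.png
python3 - <<'E'
from h import *
from b import fit
d=np.load('w.npz'); C=d['C']; h=cv2.cvtColor(d['color'],cv2.COLOR_RGB2HSV)
red=((h[...,0]<8)|(h[...,0]>172))&(h[...,1]>140)&(h[...,2]>100)&(abs(C[...,2]-.062)<.01); v,u=np.nonzero(red); print('red',len(v),u.mean(),v.mean(),C[red].mean(0))
Q=C[(C[...,2]>.058)&(C[...,2]<.068)&(abs(C[...,1]+.105)<.03)&(C[...,0]>.6)&(C[...,0]<.72)]; print('block',len(Q),np.percentile(Q,[1,99],0).round(4).tolist())
E
```

```text
[ 0.4924 -0.105   0.1841] [[1.0, 0.002, 0.0], [0.002, -1.0, -0.0], [0.0, 0.0, -1.0]] 0.08554916593060834
clamp1 0.8 [216. 157.] depth [ 0.5346 -0.0529  0.0615] z.079 [ 0.537  -0.0564  0.079 ]
clamp1_mouth 0.78 [206. 120.] depth [ 0.5658 -0.0495  0.0789] z.079 [ 0.5658 -0.0496  0.079 ]
edge_left 0.89 [214. 138.] depth [ 0.551  -0.0526  0.0658] z.079 [ 0.552  -0.0553  0.079 ]
edge_left 0.74 [ 88. 252.] depth [0.4243 0.1207 0.0195] z.079 [0.4527 0.0768 0.079 ]
slide_grip 0.81 [285. 135.] depth [ 0.5554 -0.1092  0.1042] z.079 [ 0.5537 -0.1095  0.079 ]
mark 0.85 [280.  13.] depth [ 0.6539 -0.1056  0.0614] z.079 [ 0.6484 -0.1057  0.079 ]
R0.545 168 med [ 0.5556 -0.1667  0.0786] x [0.5515 0.5596] y [-0.1724 -0.1625] slope dy/dx -0.048
L0.545 231 med [ 0.5539 -0.0486  0.0784] x [0.5481 0.5599] y [-0.053 -0.043] slope dy/dx 0.005
R0.560 291 med [ 0.5673 -0.1663  0.0786] x [0.5603 0.5748] y [-0.1719 -0.1188] slope dy/dx -0.305
L0.560 287 med [ 0.5675 -0.0484  0.0784] x [0.5605 0.5747] y [-0.0528 -0.0426] slope dy/dx 0.055
R0.575 290 med [ 0.5827 -0.1661  0.0785] x [0.5753 0.5898] y [-0.1717 -0.1617] slope dy/dx 0.046
L0.575 287 med [ 0.5824 -0.048   0.0784] x [0.5754 0.5896] y [-0.0523 -0.042 ] slope dy/dx 0.066
grip 1586 med [ 0.5547 -0.1079  0.1033] x [0.5481 0.5613] y [-0.1341 -0.0817] slope dy/dx -0.406
block 1421 med [ 0.651  -0.1049  0.0616] x [0.6377 0.666 ] y [-0.1211 -0.0888] slope dy/dx 0.013
red 137 279.37226277372264 12.678832116788321 [ 0.65414869 -0.10522484  0.06275889]
block 1358 [[0.6379, -0.1211, 0.0582], [0.6662, -0.0887, 0.064]]
```

View pics/w9.png

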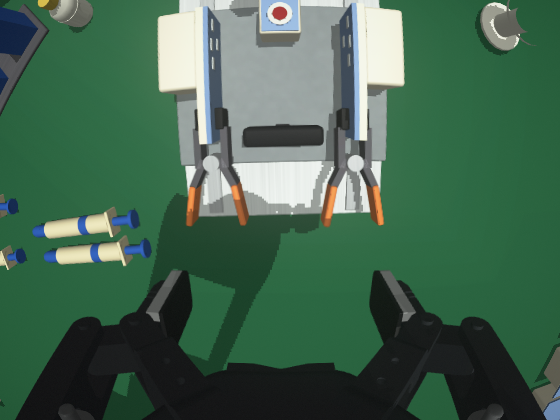

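Emit:
jog_arm([
  {"turn":[0,0,-0.121],"delta_pos":[0,0,-0.5],"gripper":0},
  {"turn":[0,0,-0.121],"delta_pos":[0,0,0],"gripper":0},
  {"turn":[0,0,-0.121],"delta_pos":[0,0,0],"gripper":0},
  {"turn":[0,0,-0.121],"delta_pos":[0,0,0],"gripper":0},
  {"turn":[0,0,-0.121],"delta_pos":[0,0,0],"gripper":0},
  {"turn":[0,0,-0.121],"delta_pos":[0,0,0],"gripper":0},
  {"turn":[0,0,-0.121],"delta_pos":[0,0,0],"gripper":0},
  {"turn":[0,0,-0.121],"delta_pos":[0,0,0],"gripper":0},
  {"turn":[0,0,-0.121],"delta_pos":[0,0,0],"gripper":0},
  {"turn":[0,0,-0.121],"delta_pos":[0,0,0],"gripper":0},
  {"turn":[0,0,-0.121],"delta_pos":[0,0,0],"gripper":0},
  {"turn":[0,0,-0.121],"delta_pos":[0,0,0],"gripper":0},
])

```text
t: 19.17
eef_pos: [0.4924, -0.1061, 0.1885]
tcp_rot: [-2.344, -2.091, 0.0]
wrist_force: [-0.5, 0.5, 0.0]
grip_width: 0.0856
grasp_force: 0.0
```

Emit:
jog_arm([
  {"turn":[0,0,-0.09],"delta_pos":[0,0,0],"gripper":0},
  {"turn":[0,0,0],"delta_pos":[-0.1,2.1,0],"gripper":0},
  {"turn":[0,0,0],"delta_pos":[-0.1,2.1,0],"gripper":0},
  {"turn":[0,0,0],"delta_pos":[-0.1,2.0,0],"gripper":0},
  {"turn":[0,0,0],"delta_pos":[0,0,0],"gripper":0},
  {"turn":[0,0,0],"delta_pos":[0,0,0],"gripper":0},
])

```text
t: 19.67
eef_pos: [0.5549, -0.1109, 0.1883]
tcp_rot: [-2.253, -2.189, 0.0]
wrist_force: [-1.2, 1.1, 0.1]
grip_width: 0.0858
grasp_force: 0.0
```

```bash
cat > n.py <<'E'
from h import *
import sys
P,r,s=pose(); print(P.round(4),r.as_matrix().round(3).tolist(),s['joint_positions'].round(2))
R_={}
for n in('top','side','wrist'):
    p=eyes.read_camera(n); w=n=='wrist'; C=cloud(p,w)
    for t in('mark','needle','slide_grip'):
        for q in eyes.place_of(p,t)[:2]:
            uv=q['position'][::-1]; z={'mark':.062,'needle':.07,'slide_grip':.093}[t]
            print(n,t,round(q['p'],2),np.round(uv,1),'at_z',at_z(p,uv,z,w).round(4),'dep',by_depth(p,uv,w).round(4))
    h=cv2.cvtColor(p['color'],cv2.COLOR_RGB2HSV)
    red=((h[...,0]<8)|(h[...,0]>172))&(h[...,1]>140)&(h[...,2]>100)&(abs(C[...,2]-.062)<.012)&(abs(C[...,1]+.105)<.03)&(C[...,0]<.76); v,u=np.nonzero(red)
    if len(v): print(n,'red',len(v),at_z(p,(u.mean(),v.mean()),.062,w).round(4))
    for z0,z1 in((.072,.1),(.13,.17),(.17,.21)):
        Q=C[(C[...,2]>z0)&(C[...,2]<z1)&(C[...,0]>.67)&(C[...,0]<.80)&(abs(C[...,1]+.105)<.04)]
        if len(Q)>3: print(n,'needle z%.2f'%z0,len(Q),np.median(Q,0).round(4),np.percentile(Q,[5,95],0)[:,:2].round(4).tolist())
    if w: save(p,sys.argv[1])
E
python3 n.py w10.png
```

```text
[ 0.5549 -0.1109  0.1883] [[0.029, 1.0, -0.001], [1.0, -0.029, 0.0], [0.0, -0.001, -1.0]] [-0.32  0.35  1.64 -0.    1.15 -0.29]
top mark 0.97 [331.4 164.1] at_z [ 0.6596 -0.0972  0.062 ] dep [ 0.6589 -0.0968  0.0654]
top needle 0.75 [336.  148.4] at_z [ 0.7056 -0.11    0.07  ] dep [ 0.7203 -0.1174  0.0125]
top slide_grip 0.74 [336.2 195.1] at_z [ 0.5622 -0.1075  0.093 ] dep [ 0.486  -0.0355  0.6509]
top red 1 [ 0.6569 -0.099   0.062 ]
top needle z0.13 31 [ 0.698  -0.097   0.1509] [[0.6964, -0.1063], [0.7073, -0.0908]]
top needle z0.17 35 [ 0.6986 -0.0965  0.1907] [[0.6962, -0.106], [0.7075, -0.0909]]
side mark 0.63 [258.  168.3] at_z [ 0.6579 -0.1132  0.062 ] dep [ 0.6571 -0.1114  0.064 ]
side mark 0.58 [303.2 169.5] at_z [ 0.5199 -0.1524  0.062 ] dep [ 0.5197 -0.1515  0.063 ]
side needle 0.62 [242.9 169.4] at_z [ 0.6985 -0.0869  0.07  ] dep [ 0.7229 -0.1383  0.0114]
side slide_grip 0.95 [290.7 170. ] at_z [ 0.5488 -0.1095  0.093 ] dep [ 0.5464 -0.1011  0.102 ]
side slide_grip 0.65 [311.8 255.6] at_z [0.4065 0.1666 0.093 ] dep [0.4138 0.124  0.0244]
side red 3 [ 0.6539 -0.1021  0.062
[... 426 characters left out ...]
0.0486  0.0647]
wrist needle 0.74 [452.1 192. ] at_z [ 0.7113 -0.1018  0.07  ] dep [ 0.7463 -0.1173  0.0108]
wrist needle 0.37 [248.  129.8] at_z [ 0.5303 -0.0469  0.07  ] dep [ 0.5297 -0.0472  0.0642]
wrist slide_grip 0.59 [284.1 208.1] at_z [ 0.5573 -0.1061  0.093 ] dep [ 0.5573 -0.1029  0.1033]
wrist slide_grip 0.44 [385.1 359. ] at_z [ 0.6569 -0.2699  0.093 ] dep [ 0.5829 -0.0951  0.2689]
wrist red 104 [ 0.6546 -0.1052  0.062 ]
wrist needle z0.07 117 [ 0.7057 -0.1019  0.0863] [[0.7045, -0.1049], [0.7998, -0.098]]
wrist needle z0.13 1178 [ 0.6975 -0.0983  0.152 ] [[0.6952, -0.1105], [0.7066, -0.0917]]
wrist needle z0.17 1758 [ 0.6975 -0.0984  0.1921] [[0.6952, -0.1103], [0.7068, -0.0916]]
```

View pics/w10.png

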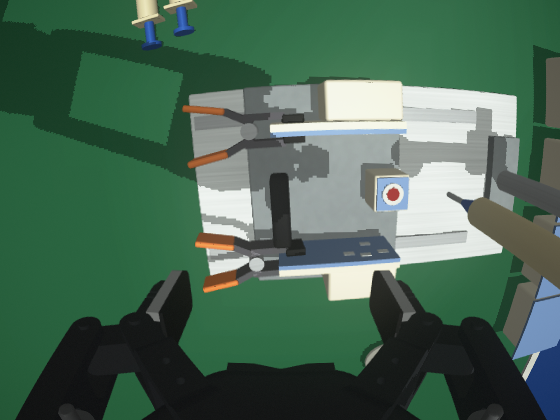

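Emit:
jog_arm([
  {"turn":[0,0,-0.064],"delta_pos":[0.3,0,0],"gripper":0},
  {"turn":[0,0,0],"delta_pos":[0,0,2.5],"gripper":0},
  {"turn":[0,0,0],"delta_pos":[0,0,2.5],"gripper":0},
  {"turn":[0,0,0],"delta_pos":[0,0,2.5],"gripper":0},
  {"turn":[0,0,0],"delta_pos":[0,0,2.2],"gripper":0},
  {"turn":[0,0,0],"delta_pos":[0,0,1.5],"gripper":0},
  {"turn":[0,0,0],"delta_pos":[0,0,0],"gripper":0.5},
  {"turn":[0,0,0],"delta_pos":[0,0,0],"gripper":1},
  {"turn":[0,0,0],"delta_pos":[0,0,0],"gripper":1},
  {"turn":[0,0,0],"delta_pos":[0,0,0],"gripper":1},
  {"turn":[0,0,0],"delta_pos":[0,0,0],"gripper":1},
  {"turn":[0,0,0],"delta_pos":[0,0,0],"gripper":1},
], force=40)

```text
t: 21.27
eef_pos: [0.555, -0.1077, 0.078]
tcp_rot: [2.181, 2.259, 0.001]
wrist_force: [-5.5, 2.2, 11.4]
grip_width: 0.0132
grasp_force: 40.4
```

```bash
python3 n.py w11.png
```

```text
[ 0.555  -0.1077  0.078 ] [[-0.035, 0.999, 0.001], [0.999, 0.035, -0.0], [-0.001, 0.001, -1.0]] [-0.31  0.49  1.74 -0.    0.91 -0.35]
top mark 0.9 [331.2 163.9] at_z [ 0.6602 -0.0966  0.062 ] dep [ 0.5681 -0.0468  0.4891]
top needle 0.84 [336. 148.] at_z [ 0.7068 -0.11    0.07  ] dep [ 0.6026 -0.0578  0.476 ]
top needle z0.13 29 [ 0.6985 -0.0982  0.1534] [[0.6961, -0.1093], [0.7063, -0.0912]]
top needle z0.17 40 [ 0.698  -0.0973  0.1897] [[0.6962, -0.1095], [0.7078, -0.091]]
side mark 0.96 [255.9 169.7] at_z [ 0.6621 -0.1054  0.062 ] dep [ 0.6631 -0.1078  0.0594]
side mark 0.59 [222.4 230.2] at_z [0.671  0.1448 0.062 ] dep [0.6827 0.1258 0.0316]
side needle 0.78 [246.1 165.6] at_z [ 0.6949 -0.1056  0.07  ] dep [ 0.7186 -0.1573  0.0124]
side slide_grip 0.79 [289.4 171. ] at_z [ 0.5513 -0.1042  0.093 ] dep [ 0.5479 -0.0925  0.1058]
side slide_grip 0.17 [236.1 326.3] at_z [0.5221 0.4061 0.093 ] dep [0.5298 0.3942 0.0599]
side red 2 [ 0.6554 -0.1016  0.062 ]
side needle z0.07 16 [ 0.7973 -0.0992  0.0832] [[0.7036, -0.1019], [0.7995, -0.0913]]
side needle z0.13 88 [ 0.703  -0.093   0.1512] [[0.6937, -0.101], [0.7994, -0.0893]]
side needle z0.17 95 [ 0.7011 -0.0929  0.1905] [[0.6936, -0.1013], [0.7991, -0.089]]
wrist needle 0.77 [522.9 255.8] at_z [ 0.7107 -0.1024  0.07  ] dep [ 0.7084 -0.1014  0.0721]
wrist slide_grip 0.79 [281.6 285.2] at_z [ 0.5559 -0.1056  0.093 ] dep [ 0.5556 -0.0994  0.1036]
wrist red 215 [ 0.6555 -0.105   0.062 ]
wrist needle z0.07 269 [ 0.7056 -0.1023  0.0863] [[0.7043, -0.1051], [0.7076, -0.1008]]
```

Emit:
jog_arm([
  {"turn":[0,0,0],"delta_pos":[0,0.3,-0.2],"gripper":1},
  {"turn":[0,0,0],"delta_pos":[0,0.6,0],"gripper":1},
  {"turn":[0,0,0],"delta_pos":[0,0.8,0],"gripper":1},
  {"turn":[0,0,0],"delta_pos":[0,0.8,0],"gripper":1},
  {"turn":[0,0,0],"delta_pos":[0,0.8,0],"gripper":1},
  {"turn":[0,0,0],"delta_pos":[0,0.6,0],"gripper":1},
  {"turn":[0,0,0],"delta_pos":[0,0.4,0],"gripper":1},
  {"turn":[0,0,0],"delta_pos":[0,0.2,0],"gripper":1},
  {"turn":[0,0,0],"delta_pos":[0,0,0],"gripper":1},
  {"turn":[0,0,0],"delta_pos":[0,0,0],"gripper":1},
  {"turn":[0,0,0],"delta_pos":[0,0,0],"gripper":1},
])

```text
t: 22.78
eef_pos: [0.5987, -0.1065, 0.0781]
tcp_rot: [-2.182, -2.259, 0.002]
wrist_force: [-1.2, -5.2, -7.3]
grip_width: 0.0135
grasp_force: 40.9
```

```bash
python3 n.py w12.png | grep -v side
python3 - <<'E'
import cv2
c=cv2.imread('pics/w12.png')[170:330,400:560]; cv2.imwrite('pics/w12c.png',cv2.resize(c,None,fx=3.7,fy=3.7,interpolation=cv2.INTER_CUBIC))
E
```

```text
[ 0.5987 -0.1065  0.0781] [[-0.035, 0.999, -0.001], [0.999, 0.035, -0.0], [-0.0, -0.001, -1.0]] [-0.29  0.54  1.64 -0.    0.96 -0.32]
top mark 0.93 [334.3 154.4] at_z [ 0.6892 -0.1059  0.062 ] dep [ 0.5762 -0.0473  0.533 ]
top slide_grip 0.64 [175.4 201. ] at_z [0.5394 0.3549 0.093 ] dep [0.5489 0.377  0.0113]
wrist mark 0.91 [451.8 259.4] at_z [ 0.7018 -0.1058  0.062 ] dep [ 0.7017 -0.1057  0.0622]
wrist needle 0.9 [469.  261.4] at_z [ 0.7093 -0.1035  0.07  ] dep [ 0.7067 -0.1018  0.0734]
wrist needle 0.64 [269.8 143.1] at_z [ 0.592 -0.044  0.07 ] dep [ 0.5923 -0.0431  0.0797]
wrist slide_grip 0.66 [283.2 282.3] at_z [ 0.6003 -0.1029  0.093 ] dep [ 0.5999 -0.0964  0.1042]
wrist slide_grip 0.54 [314.6 220.8] at_z [ 0.6122 -0.0732  0.093 ] dep [ 0.6207 -0.0971  0.0236]
wrist red 52 [ 0.6975 -0.1057  0.062 ]
wrist needle z0.07 294 [ 0.7056 -0.1021  0.087 ] [[0.7044, -0.1046], [0.7076, -0.1006]]
wrist needle z0.13 3405 [ 0.6971 -0.099   0.1472] [[0.6951, -0.1092], [0.706, -0.0916]]
wrist needle z0.17 55 [ 0.6966 -0.1077  0.171 ] [[0.695, -0.1122], [0.6995, -0.1048]]
```

View pics/w12c.png

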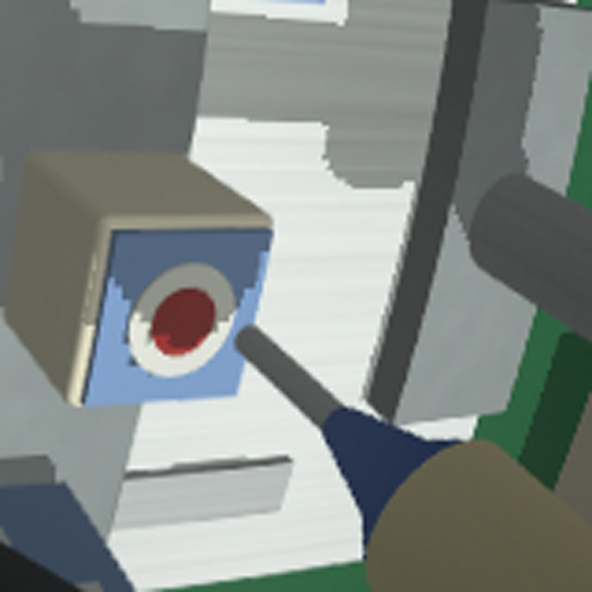

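Run:
```python
from h import *
p=eyes.read_camera('wrist')
m=at_z(p,(449.7,256.5),.062,1); print(m)
for uv in((467.6,261.1),(466.8,261.3)): print(at_z(p,uv,.07,1))
h=cv2.cvtColor(p['color'],cv2.COLOR_RGB2HSV)
red=((h[...,0]<10)|(h[...,0]>170))&(h[...,1]>120)&(h[...,2]>50); red[:, :430]=0; red[:240]=0; red[275:]=0; red[:,465:]=0
v,u=np.nonzero(red); print(len(v),u.mean(),v.mean(),at_z(p,(u.mean(),v.mean()),.062,1))
C=cloud(p,1)
for z in np.arange(.068,.12,.004):
    k=(abs(C[...,2]-z)<.002)&(C[...,0]>.69)&(C[...,0]<.73)&(abs(C[...,1]+.103)<.012); v,u=np.nonzero(k)
    if len(v)>3: print(z.round(3),len(v),C[k].mean(0).round(4),at_z(p,(u.mean(),v.mean()),z,1).round(4))
```

```text
[ 0.69973471 -0.10387745  0.062     ]
[ 0.70816145 -0.10327521  0.07      ]
[ 0.70760468 -0.1033918   0.07      ]
217 449.05069124423966 256.5299539170507 [ 0.6992697  -0.10389116  0.062     ]
0.072 41 [ 0.7059 -0.1023  0.0719] [ 0.7058 -0.1023  0.072 ]
0.076 34 [ 0.7059 -0.1024  0.0758] [ 0.7058 -0.1023  0.076 ]
0.08 45 [ 0.7058 -0.1023  0.08  ] [ 0.7058 -0.1023  0.08  ]
0.084 43 [ 0.706  -0.1024  0.084 ] [ 0.706  -0.1024  0.084 ]
0.088 46 [ 0.7059 -0.1025  0.088 ] [ 0.7059 -0.1025  0.088 ]
0.092 40 [ 0.7059 -0.1023  0.0919] [ 0.7058 -0.1023  0.092 ]
0.096 50 [ 0.7057 -0.1022  0.0959] [ 0.7055 -0.1021  0.096 ]
0.1 45 [ 0.7051 -0.1018  0.1001] [ 0.7052 -0.1019  0.1   ]
0.104 68 [ 0.7047 -0.1011  0.1039] [ 0.7046 -0.1011  0.104 ]
0.108 92 [ 0.7039 -0.1009  0.1081] [ 0.704  -0.1009  0.108 ]
0.112 105 [ 0.7032 -0.1006  0.1121] [ 0.7032 -0.1006  0.112 ]
0.116 90 [ 0.702  -0.0998  0.116 ] [ 0.702  -0.0998  0.116 ]
```

Emit:
jog_arm([
  {"turn":[0,0,0],"delta_pos":[0,0.3,0],"gripper":1},
  {"turn":[0,0,0],"delta_pos":[0,0.3,0],"gripper":1},
  {"turn":[0,0,0],"delta_pos":[0,0.2,0],"gripper":1},
  {"turn":[0,0,0],"delta_pos":[0,0,0],"gripper":1},
  {"turn":[0,0,0],"delta_pos":[0,0,0],"gripper":1},
  {"turn":[0,0,0],"delta_pos":[0,0,0],"gripper":1},
])

```text
t: 23.93
eef_pos: [0.6064, -0.1062, 0.0781]
tcp_rot: [-2.182, -2.259, 0.003]
wrist_force: [-1.6, -5.2, -6.7]
grip_width: 0.0132
grasp_force: 41.1
```

```bash
cat > k.py <<'E'
from h import *
p=eyes.read_camera('wrist'); print(pose()[0])
h=cv2.cvtColor(p['color'],cv2.COLOR_RGB2HSV); C=cloud(p,1)
red=((h[...,0]<10)|(h[...,0]>170))&(h[...,1]>120)&(h[...,2]>50)&(abs(C[...,2]-.062)<.01)&(abs(C[...,1]+.104)<.02)&(C[...,0]>.62)
v,u=np.nonzero(red); print(len(v),u.mean(),v.mean(),at_z(p,(u.mean(),v.mean()),.062,1),C[red].min(0),C[red].max(0))
k=(C[...,2]>.07)&(C[...,2]<.09)&(abs(C[...,0]-.706)<.012)&(abs(C[...,1]+.103)<.012); print(C[k].mean(0))
w=(h[...,1]<60)&(h[...,2]>100)&(abs(C[...,2]-.062)<.004)&(abs(C[...,1]+.104)<.014)&(abs(C[...,0]-.706)<.016); q=C[w|red]; print('ring',(np.percentile(q,1,0)+np.percentile(q,99,0))/2,np.ptp(q,0))
E
python3 k.py
```

```text
[ 0.60640028 -0.1062652   0.07809055]
203 448.7733990147783 256.29064039408865 [ 0.7066892  -0.10348749  0.062     ] [ 0.70038488 -0.10909924  0.06115684] [ 0.71243167 -0.09739668  0.06415904]
[ 0.70598818 -0.10233199  0.08046772]
ring [ 0.70337882 -0.10429804  0.06105727] [0.0317097  0.02765581 0.00609828]
```

Emit:
jog_arm([
  {"turn":[0,0,0],"delta_pos":[0,0,0],"gripper":0.4},
  {"turn":[0,0,0],"delta_pos":[0,0,0],"gripper":0.4},
  {"turn":[0,0,0],"delta_pos":[0,0,0],"gripper":0.4},
  {"turn":[0,0,0],"delta_pos":[0,0,0],"gripper":0.4},
  {"turn":[0,0,0],"delta_pos":[0,0,-1.5],"gripper":0.4},
  {"turn":[0,0,0],"delta_pos":[0,0,-2.5],"gripper":0.4},
  {"turn":[0,0,0],"delta_pos":[0,-0.5,-3],"gripper":0.4},
  {"turn":[0,0,0],"delta_pos":[0,-3,-2],"gripper":0.4},
  {"turn":[0,0,0],"delta_pos":[0,-3,0],"gripper":0.4},
  {"turn":[0,0,0],"delta_pos":[0,0,0],"gripper":0.4},
  {"turn":[0,0,0],"delta_pos":[0,0,0],"gripper":0.4},
])

```text
t: 24.9
eef_pos: [0.5413, -0.1075, 0.1695]
tcp_rot: [2.183, 2.259, 0.001]
wrist_force: [0.8, -0.2, -1.0]
grip_width: 0.051
grasp_force: 0.0
```

```bash
python3 k.py
python3 - <<'E'
from h import *
p=eyes.read_camera('wrist'); 
for n in('clamp1','clamp1_mouth','edge_left','edge_right'):
    for q in eyes.place_of(p,n)[:3]: print(n,round(q['p'],2),by_depth(p,q['position'][::-1],1).round(4))
save(p,'w13.png'); print(pose()[2]['joint_positions'].round(3))
p=eyes.read_camera('top'); C=cloud(p); h=cv2.cvtColor(p['color'],cv2.COLOR_RGB2HSV)
from scipy import ndimage as nd
cream=(h[...,0]>12)&(h[...,0]<32)&(h[...,1]>40)&(h[...,2]>120)
blue=(h[...,0]>100)&(h[...,0]<122)&(h[...,1]>120)&(h[...,2]>60)
m=nd.binary_closing((cream|blue)&(C[...,2]>.003)&(C[...,2]<.045)&(C[...,0]<.56)&(C[...,1]>.03)&(C[...,1]<.5),iterations=1); L,n=nd.label(m)
for i in range(1,n+1):
    k=L==i
    if k.sum()<100: continue
    v,u=np.nonzero(k); Q=np.array([at_z(p,(a,b),.018) for a,b in zip(u,v)])[:,:2]; c=Q.mean(0); vt=np.linalg.svd(Q-c,full_matrices=False)[2][0]; vt=vt*np.sign(vt[1]); s=(Q-c)@vt; mid=c+vt*(s.min()+s.max())/2
    print(k.sum(),'mid',mid.round(4),'dir',vt.round(3),'len',np.ptp(s).round(3),'origin',(mid+vt*.002).round(4))
# holder: blue rims
rim=blue&(abs(C[...,2]-.076)<.008)&(C[...,0]>.45)&(C[...,0]<.75)&(C[...,1]>.1)&(C[...,1]<.5); L,n=nd.label(rim); print('rims')
for i in range(1,n+1):
    k=L==i
    if k.sum()>15: 
        v,u=np.nonzero(k); Q=np.array([at_z(p,(a,b),.076) for a,b in zip(u,v)])[:,:2]; rc=cv2.minAreaRect(Q.astype(np.float32)*1000); print(k.sum(),np.round(rc[0],1),np.round(rc[1],1),rc[2])
E
```

```text
[ 0.54274935 -0.10782626  0.16938719]
84 463.5238095238095 211.6547619047619 [ 0.70714036 -0.10379303  0.062     ] [ 0.70170457 -0.10916     0.0605188 ] [ 0.71193721 -0.09831096  0.07006422]
[ 0.7056788  -0.10279812  0.08001267]
ring [ 0.70307021 -0.10410386  0.06119785] [0.02769168 0.02760657 0.01199793]
clamp1 0.74 [ 0.5743 -0.1522  0.0622]
clamp1 0.58 [ 0.5764 -0.0443  0.0653]
clamp1 0.41 [ 0.7124 -0.1028  0.063 ]
edge_left 0.8 [ 0.5994 -0.0466  0.0483]
edge_right 0.56 [ 0.5723 -0.0967  0.1809]
[-0.321  0.359  1.685  0.     1.098 -0.356]
289 mid [0.4795 0.3298] dir [0.003 1.   ] len 0.161 origin [0.4795 0.3318]
290 mid [0.4544 0.1343] dir [-0.125  0.992] len 0.157 origin [0.4542 0.1363]
303 mid [0.4191 0.1257] dir [-0.125  0.992] len 0.159 origin [0.4189 0.1276]
305 mid [0.3956 0.337 ] dir [-0.14  0.99] len 0.159 origin [0.3953 0.3389]
rims
84 [698.7 211.7] [42.  39.8] 43.41603469848633
87 [646.3 264.9] [42.5 37.4] 45.835350036621094
91 [592.9 318.3] [42.3 39.1] 45.95891189575195
93 [542.  371.6] [42.1 38.8] 46.332401275634766
```

```bash
cat > kin.py <<'E'
import numpy as np
from scipy.spatial.transform import Rotation as R
from scipy.optimize import least_squares
D=[([-1.459,.359,1.510,0,1.272,-.115],[.1349,-.5846,.2313],1),([-.866,.302,1.543,0,1.296,.705],[.4212,-.3885,.2516],1),
([-.32,.35,1.64,0,1.15,-.29],[.5549,-.1109,.1883],.2),([-.31,.49,1.74,0,.91,-.35],[.555,-.1077,.078],.2),([-.29,.54,1.64,0,.96,-.32],[.5987,-.1065,.0781],.2),([-.321,.359,1.685,0,1.098,-.356],[.5427,-.1078,.1694],1)]
def fk(q,k,s=1):
    a1,off,L2,a3,L3,d1,d6=k; q23=q[1]+q[2]
    A=R.from_euler('z',q[0])
    p=np.array([a1+L2*np.sin(q[1])+a3*np.cos(q23)*-1+L3*np.sin(q23),off,d1+L2*np.cos(q[1])+a3*np.sin(q23)+L3*np.cos(q23)])
    M=A*R.from_euler('y',q23)*R.from_euler('z',s*q[3])*R.from_euler('y',q[4])*R.from_euler('z',q[5]+np.pi/2)
    return A.apply(p)+M.as_matrix()[:,2]*d6, M
def fit(extra=[],d6=.25):
    data=D+list(extra)
    f=lambda k:np.concatenate([(fk(q,np.r_[k[:6],d6 if len(k)<7 else k[6]])[0]-p)*w*1000 for q,p,w in data]+[np.array(k[[0,3]])*20])
    k0=np.array([.0,.07,.4,0,.4,.35]); 
    if extra: k0=np.r_[k0,d6]
    r=least_squares(f,k0); return np.r_[r.x,d6][:7],np.abs(r.fun).max()
lo=np.array([-2.97,-1.01,.21,-.96,.2,-2.98]); hi=np.array([2.97,2.36,2.38,4.11,2.71,2.98])
def ik(p,M,k,q0,lock=None):
    f=lambda q:np.r_[(fk(q,k)[0]-p)*10,(fk(q,k)[1].inv()*M).as_rotvec()]
    best=None
    for j4 in(q0[3],.8,1.6,2.4,3):
        q=np.clip(np.r_[q0[:3],j4,q0[4:]],lo+.01,hi-.01); r=least_squares(f,q,bounds=(lo,hi))
        if best is None or r.cost<best.cost-1e-9: best=r
    return best.x,best.cost
E
python3 - <<'E'
from kin import *
k,e=fit(); print(k.round(4),e)
for d6 in(.2,.3):
  k,e=fit(d6=d6); 
  for c in((.6987,.2117),(.542,.3716)):
    for h in(25,45,65,90,110):
        hh=np.array([np.cos(np.radians(h)),np.sin(np.radians(h)),0])
        M=R.from_matrix(np.stack([[0,0,1],np.cross(hh,[0,0,1]),hh],1))
        q,cost=ik(np.array([*c,.118])+hh*.019,M,k,[.4,.4,1.7,1.6,1.3,.5]); print(d6,c,h,q.round(2),'%.1e'%cost)
E
```

```text
[ 0.005   0.069   0.6032 -0.1113  0.4304  0.1495  0.25  ] 2.226866146208791
0.2 (0.6987, 0.2117) 25 [ 0.12  0.75  1.84  2.78  1.05 -1.38] 2.6e-31
0.2 (0.6987, 0.2117) 45 [ 0.03  0.76  1.78  2.29  1.15 -1.13] 1.8e-28
0.2 (0.6987, 0.2117) 65 [-0.03  0.79  1.67  1.89  1.32 -0.93] 1.7e-23
0.2 (0.6987, 0.2117) 90 [-0.05  0.86  1.47  1.53  1.61 -0.76] 1.5e-30
0.2 (0.6987, 0.2117) 110 [-0.04  0.92  1.31  1.33  1.87 -0.69] 1.4e-27
0.2 (0.542, 0.3716) 25 [ 0.52  0.71  2.01  3.23  1.15 -1.61] 4.5e-23
0.2 (0.542, 0.3716) 45 [ 0.39  0.71  2.    2.71  1.18 -1.4 ] 7.2e-20
0.2 (0.542, 0.3716) 65 [ 0.28  0.72  1.94  2.23  1.26 -1.2 ] 1.3e-30
0.2 (0.542, 0.3716) 90 [ 0.22  0.76  1.78  1.75  1.45 -0.99] 1.5e-25
0.2 (0.542, 0.3716) 110 [ 0.21  0.8   1.63  1.47  1.66 -0.87] 3.2e-27
0.3 (0.6987, 0.2117) 25 [ 0.05  0.93  2.05  2.75  1.42 -1.51] 4.6e-27
0.3 (0.6987, 0.2117) 45 [-0.11  0.93  1.94  2.23  1.4  -1.36] 3.5e-27
0.3 (0.6987, 0.2117) 65 [-0.19  0.94  1.76  1.79  1.47 -1.14] 3.3e-25
0.3 (0.6987, 0.2117) 90 [-0.2   1.01  1.46  1.42  1.69 -0.9 ] 4.2e-19
0.3 (0.6987, 0.2117) 110 [-0.15  1.08  1.19  1.23  1.95 -0.77] 2.1e-23
0.3 (0.542, 0.3716) 25 [ 0.54  0.96  2.21  3.25  1.6  -1.57] 5.0e-24
0.3 (0.542, 0.3716) 45 [ 0.29  0.96  2.2   2.64  1.59 -1.58] 7.2e-31
0.3 (0.542, 0.3716) 65 [ 0.11  0.93  2.08  2.12  1.5  -1.46] 2.9e-30
0.3 (0.542, 0.3716) 90 [ 0.04  0.93  1.83  1.61  1.56 -1.19] 1.8e-27
0.3 (0.542, 0.3716) 110 [ 0.06  0.97  1.6   1.33  1.73 -1.02] 1.3e-30
```

```bash
cat > path.py <<'E'
from kin import *
from h import down
k,e=fit(d6=.25)
def fin(hdeg):
    a=np.radians(hdeg); hh=np.array([np.cos(a),np.sin(a),0]); return R.from_matrix(np.stack([[0,0,1],np.cross(hh,[0,0,1]),hh],1)),hh
def cont(q,p,M,n,p1):
    f0,M0=fk(q,k); rv=(M0.inv()*M).as_rotvec(); mx=0
    for i in range(1,n+1):
        Mi=M0*R.from_rotvec(rv*i/n); pi=p+(p1-p)*i/n
        r=least_squares(lambda x:np.r_[(fk(x,k)[0]-pi)*10,(fk(x,k)[1].inv()*Mi).as_rotvec()],np.clip(q,lo+.01,hi-.01),bounds=(lo,hi))
        mx=max(mx,np.abs(r.x-q).max()); q=r.x
        if i%4==0 or r.cost>1e-4: print(i,q.round(2),'%.0e'%r.cost)
    print('max dq/row',mx,'rotvec',rv.round(3)); return q
if __name__=='__main__':
    P0=np.array([.48,.30,.28])
    for hd in(45,70,100):
        print('h',hd); M0=down(0.0) # tool y along +x -> tool x = y cross z
        print(M0.as_matrix()[:,0])
        j1=np.arctan2(P0[1],P0[0])-np.arcsin(.069/np.hypot(*P0[:2])); q0=least_squares(lambda x:np.r_[(fk(x,k)[0]-P0)*10,(fk(x,k)[1].inv()*down(np.pi)).as_rotvec()],[j1,.3,1.5,0,1.3,j1-3.1],bounds=(lo,hi)).x; print(q0.round(2),down(np.pi).as_matrix()[:,0])
        cont(q0,P0,fin(hd)[0],24,P0)
E
python3 path.py
```

```text
h 45
[0. 1. 0.]
[ 0.44  0.27  1.52 -0.    1.35 -2.71] [-3.33066907e-16 -1.00000000e+00 -0.00000000e+00]
4 [ 0.53  0.2   1.64 -0.25  1.08 -2.81] 2e-29
8 [ 0.6   0.15  1.8  -0.57  0.77 -2.82] 3e-30
12 [ 0.59  0.12  1.96 -0.96  0.45 -2.75] 2e-03
13 [ 0.56  0.1   1.98 -0.96  0.36 -2.84] 7e-03
14 [ 0.53  0.09  2.01 -0.96  0.27 -2.94] 1e-02
15 [ 0.51  0.09  2.02 -0.96  0.2  -2.98] 2e-02
16 [ 0.51  0.09  2.02 -0.96  0.2  -2.98] 4e-02
17 [ 0.51  0.09  2.02 -0.96  0.2  -2.98] 8e-02
18 [ 0.51  0.08  2.02 -0.96  0.2  -2.98] 1e-01
19 [ 0.52  0.08  2.02 -0.96  0.2  -2.98] 2e-01
20 [ 0.52  0.08  2.02 -0.96  0.2  -2.98] 2e-01
21 [ 0.52  0.08  2.02 -0.96  0.2  -2.98] 3e-01
22 [ 0.52  0.08  2.02 -0.96  0.2  -2.98] 4e-01
23 [ 0.53  0.08  2.02 -0.96  0.2  -2.98] 5e-01
24 [ 0.53  0.08  2.02 -0.96  0.2  -2.98] 6e-01
max dq/row 0.15540772568891947 rotvec [ 1.76   0.729 -1.76 ]
h 70
[0. 1. 0.]
[ 0.44  0.27  1.52 -0.    1.35 -2.71] [-3.33066907e-16 -1.00000000e+00 -0.00000000e+00]
4 [ 0.51  0.18  1.68 -0.2   0.99 -2.89] 8e-25
8 [ 0.54  0.11  1.88 -0.46  0.56 -2.98] 1e-04
9 [ 0.53  0.1   1.93 -0.55  0.44 -2.
[... 425 characters left out ...]
] 4e-01
21 [ 0.53  0.08  2.02 -0.96  0.2  -2.98] 5e-01
22 [ 0.54  0.08  2.02 -0.96  0.2  -2.98] 7e-01
23 [ 0.54  0.08  2.02 -0.96  0.2  -2.98] 8e-01
24 [ 0.54  0.08  2.02 -0.96  0.2  -2.98] 1e+00
max dq/row 0.1658012535051948 rotvec [ 2.032  0.358 -2.032]
h 100
[0. 1. 0.]
[ 0.44  0.27  1.52 -0.    1.35 -2.71] [-3.33066907e-16 -1.00000000e+00 -0.00000000e+00]
4 [ 0.37  0.39  1.38  0.16  1.69 -2.42] 2e-31
8 [ 0.28  0.49  1.32  0.37  1.92 -2.1 ] 1e-19
12 [ 0.19  0.56  1.36  0.64  2.03 -1.74] 2e-18
16 [ 0.1   0.59  1.48  0.92  2.01 -1.39] 1e-30
20 [ 0.02  0.58  1.66  1.18  1.89 -1.09] 9e-31
24 [-0.03  0.53  1.86  1.42  1.71 -0.83] 8e-31
max dq/row 0.0932192946012258 rotvec [-2.13   0.186  2.13 ]
```

Emit:
jog_arm([
  {"turn":[0,0,0],"delta_pos":[3.4,-0.55,-0.7],"gripper":0.4},
  {"turn":[0,0,0],"delta_pos":[3.4,-0.55,-0.7],"gripper":0.4},
  {"turn":[0,0,0],"delta_pos":[3.4,-0.55,-0.7],"gripper":0.4},
  {"turn":[0,0,0],"delta_pos":[3.4,-0.55,-0.7],"gripper":0.4},
  {"turn":[0,0,0],"delta_pos":[3.4,-0.55,-0.7],"gripper":0.4},
  {"turn":[0,0,0],"delta_pos":[3.4,-0.55,-0.7],"gripper":0.4},
  {"turn":[0,0,0],"delta_pos":[3.4,-0.55,-0.7],"gripper":0.4},
  {"turn":[0,0,0],"delta_pos":[3.4,-0.55,-0.7],"gripper":0.4},
  {"turn":[0,0,0],"delta_pos":[3.4,-0.55,-0.7],"gripper":0.4},
  {"turn":[0,0,0],"delta_pos":[3.4,-0.55,-0.7],"gripper":0.4},
  {"turn":[0,0,0],"delta_pos":[3.4,-0.55,-0.7],"gripper":0.4},
  {"turn":[0,0,0],"delta_pos":[3.4,-0.55,-0.7],"gripper":0.4},
])

```text
t: 26.25
eef_pos: [0.4619, 0.2995, 0.253]
tcp_rot: [-2.182, -2.26, -0.0]
wrist_force: [0.5, -0.4, 0.5]
grip_width: 0.051
grasp_force: 0.0
```

Emit:
jog_arm([
  {"turn":[0,0,-0.12],"delta_pos":[0,0,0],"gripper":0.4},
  {"turn":[0,0,-0.12],"delta_pos":[0,0,0],"gripper":0.4},
  {"turn":[0,0,-0.12],"delta_pos":[0,0,0],"gripper":0.4},
  {"turn":[0,0,-0.12],"delta_pos":[0,0,0],"gripper":0.4},
  {"turn":[0,0,-0.12],"delta_pos":[0,0,0],"gripper":0.4},
  {"turn":[0,0,-0.12],"delta_pos":[0,0,0],"gripper":0.4},
  {"turn":[0,0,-0.12],"delta_pos":[0,0,0],"gripper":0.4},
  {"turn":[0,0,-0.12],"delta_pos":[0,0,0],"gripper":0.4},
  {"turn":[0,0,-0.12],"delta_pos":[0,0,0],"gripper":0.4},
  {"turn":[0,0,-0.12],"delta_pos":[0,0,0],"gripper":0.4},
  {"turn":[0,0,-0.12],"delta_pos":[0,0,0],"gripper":0.4},
  {"turn":[0,0,-0.12],"delta_pos":[0,0,0],"gripper":0.4},
])

```text
t: 27.25
eef_pos: [0.4625, 0.2978, 0.2525]
tcp_rot: [-0.141, -3.138, 0.0]
wrist_force: [-0.1, 0.1, -0.3]
grip_width: 0.051
grasp_force: 0.0
```

Emit:
jog_arm([
  {"turn":[0,0,-0.12],"delta_pos":[0,0,0],"gripper":0.4},
  {"turn":[0,0,-0.12],"delta_pos":[0,0,0],"gripper":0.4},
  {"turn":[0,0,-0.12],"delta_pos":[0,0,0],"gripper":0.4},
  {"turn":[0,0,-0.12],"delta_pos":[0,0,0],"gripper":0.4},
  {"turn":[0,0,-0.12],"delta_pos":[0,0,0],"gripper":0.4},
  {"turn":[0,0,-0.12],"delta_pos":[0,0,0],"gripper":0.4},
  {"turn":[0,0,-0.12],"delta_pos":[0,0,0],"gripper":0.4},
  {"turn":[0,0,-0.12],"delta_pos":[0,0,0],"gripper":0.4},
  {"turn":[0,0,-0.12],"delta_pos":[0,0,0],"gripper":0.4},
  {"turn":[0,0,-0.12],"delta_pos":[0,0,0],"gripper":0.4},
  {"turn":[0,0,-0.12],"delta_pos":[0,0,0],"gripper":0.4},
  {"turn":[0,0,-0.12],"delta_pos":[0,0,0],"gripper":0.4},
])

```text
t: 28.25
eef_pos: [0.4625, 0.2978, 0.2525]
tcp_rot: [1.963, -2.452, -0.0]
wrist_force: [-0.2, -0.0, 0.2]
grip_width: 0.0513
grasp_force: 0.0
```

```bash
cat > s.py <<'E'
from h import *
from scipy import ndimage as nd
def syr(cam='top',zt=.018,show=True):
    p=eyes.read_camera(cam); w=cam=='wrist'; C=cloud(p,w); h=cv2.cvtColor(p['color'],cv2.COLOR_RGB2HSV)
    cream=(h[...,0]>12)&(h[...,0]<32)&(h[...,1]>40)&(h[...,2]>110); blue=(h[...,0]>100)&(h[...,0]<122)&(h[...,1]>120)&(h[...,2]>60)
    box=(C[...,2]>.003)&(C[...,2]<.045)&(C[...,0]>.25)&(C[...,0]<.56)&(C[...,1]>.03)&(C[...,1]<.5)
    L,n=nd.label(nd.binary_closing((cream|blue)&box,iterations=1)); out=[]
    for i in range(1,n+1):
        k=L==i
        if k.sum()<100: continue
        v,u=np.nonzero(k); Q=np.array([at_z(p,(a,b),zt,w) for a,b in zip(u,v)])[:,:2]; c=Q.mean(0); vt=np.linalg.svd(Q-c,full_matrices=False)[2][0]
        s=(Q-c)@vt; cs=(np.array([at_z(p,(a,b),zt,w) for b,a in np.argwhere(k&cream)])[:,:2]-c)@vt
        if cs.mean()>(s.min()+s.max())/2: pass
        # flange/plunger end: cream reaches -55 of origin, +50 towards nozzle; nozzle end is nearer to the cream centre? use +y as nozzle
        vt=vt*np.sign(vt[1]) ; s=(Q-c)@vt; mid=c+vt*(s.min()+s.max())/2
        side=Q@np.array([-vt[1],vt[0]]); 
        print(cam,k.sum(),'origin',(mid+vt*.002).round(4),'nozzle deg',np.degrees(np.arctan2(vt[1],vt[0])).round(1),'len',np.ptp(s).round(3)); out.append((mid+vt*.002,vt))
    return out
if __name__=='__main__':
    P,r,s=pose(); print(P.round(4),r.as_matrix().round(3).tolist(),s['joint_positions'].round(3),s['grip_width'])
    syr('top'); syr('wrist')
E
python3 s.py
```

```text
[0.4625 0.2978 0.2525] [[-0.219, -0.976, -0.0], [-0.976, 0.219, 0.0], [0.0, 0.0, -1.0]] [ 0.446  0.268  1.59   0.     1.284 -2.475] 0.051308988307626084
top 186 origin [0.4796 0.3043] nozzle deg 89.9 len 0.106
top 292 origin [0.454  0.1375] nozzle deg 97.3 len 0.159
top 302 origin [0.419  0.1265] nozzle deg 97.2 len 0.157
top 169 origin [0.4002 0.3054] nozzle deg 97.9 len 0.091
wrist 181 origin [0.4202 0.1103] nozzle deg 29.3 len 0.029
wrist 614 origin [0.4484 0.1509] nozzle deg 94.4 len 0.13
wrist 310 origin [0.4108 0.1905] nozzle deg 97.1 len 0.029
wrist 273 origin [0.4052 0.2733] nozzle deg 95.8 len 0.03
wrist 272 origin [0.4777 0.2651] nozzle deg 92.2 len 0.031
wrist 487 origin [0.4764 0.332 ] nozzle deg 90.7 len 0.098
wrist 1263 origin [0.3921 0.3589] nozzle deg 97.9 len 0.116Traceback (most recent call last):
  File "s.py", line 21, in <module>
    syr('top'); syr('wrist')
                ~~~^^^^^^^^^
  File "s.py", line 12, in syr
    s=(Q-c)@vt; cs=(np.array([at_z(p,(a,b),zt,w) for b,a in np.argwhere(k&cream)])[:,:2]-c)@vt
                    ~~~~~~~~~~~~~~~~~~~~~~~~~~~~~~~~~~~~~~~~~~~~~~~~~~~~~~~~~~~~~~^^^^^^
IndexError: too many indices for array: array is 1-dimensional, but 2 were indexed
```

Emit:
jog_arm([
  {"turn":[0,0,-0.11],"delta_pos":[0,0,0],"gripper":0.4},
  {"turn":[0,0,-0.11],"delta_pos":[0,0,0],"gripper":0.4},
  {"turn":[0,0,0],"delta_pos":[-0.85,-1.55,3.4],"gripper":0.4},
  {"turn":[0,0,0],"delta_pos":[0,0,3.5],"gripper":0.4},
  {"turn":[0,0,0],"delta_pos":[0,0,3.5],"gripper":0.4},
  {"turn":[0,0,0],"delta_pos":[0,0,3.5],"gripper":0.4},
  {"turn":[0,0,0],"delta_pos":[0,0,3.5],"gripper":0.4},
  {"turn":[0,0,0],"delta_pos":[0,0,3.5],"gripper":0.4},
  {"turn":[0,0,0],"delta_pos":[0,0,2.5],"gripper":0.4},
  {"turn":[0,0,0],"delta_pos":[0,0,1.0],"gripper":0.4},
  {"turn":[0,0,0],"delta_pos":[0,0,0],"gripper":0.4},
  {"turn":[0,0,0],"delta_pos":[0,0,0],"gripper":0.4},
], force=50)

```text
t: 29.35
eef_pos: [0.4781, 0.3062, 0.009]
tcp_rot: [2.212, -2.23, -0.0]
wrist_force: [1.0, -0.3, 0.9]
grip_width: 0.0516
grasp_force: 0.0
```

Emit:
jog_arm([
  {"turn":[0,0,0],"delta_pos":[0,0,0],"gripper":1},
  {"turn":[0,0,0],"delta_pos":[0,0,0],"gripper":1},
  {"turn":[0,0,0],"delta_pos":[0,0,0],"gripper":1},
  {"turn":[0,0,0],"delta_pos":[0,0,0],"gripper":1},
  {"turn":[0,0,0],"delta_pos":[0,0,0],"gripper":1},
  {"turn":[0,0,0],"delta_pos":[0,0,-2],"gripper":1},
  {"turn":[0,0,0],"delta_pos":[0,0,-3.5],"gripper":1},
  {"turn":[0,0,0],"delta_pos":[0,0,-3.5],"gripper":1},
  {"turn":[0,0,0],"delta_pos":[0,0,-3.5],"gripper":1},
  {"turn":[0,0,0],"delta_pos":[0,0,-3.5],"gripper":1},
  {"turn":[0,0,0],"delta_pos":[0,0,-3.5],"gripper":1},
  {"turn":[0,0,0],"delta_pos":[0,0,-3.5],"gripper":1},
], force=50)

```text
t: 30.35
eef_pos: [0.4775, 0.3058, 0.2421]
tcp_rot: [-2.212, 2.228, -0.001]
wrist_force: [0.6, 0.7, -0.9]
grip_width: 0.0189
grasp_force: 49.3
```

Emit:
jog_arm([
  {"turn":[-0.085,0.0074,0.085],"delta_pos":[0,0,-2.5],"gripper":1},
  {"turn":[-0.085,0.0074,0.085],"delta_pos":[0,0,0],"gripper":1},
  {"turn":[-0.085,0.0074,0.085],"delta_pos":[0,0,0],"gripper":1},
  {"turn":[-0.085,0.0074,0.085],"delta_pos":[0,0,0],"gripper":1},
  {"turn":[-0.085,0.0074,0.085],"delta_pos":[0,0,0],"gripper":1},
  {"turn":[-0.085,0.0074,0.085],"delta_pos":[0,0,0],"gripper":1},
  {"turn":[-0.085,0.0074,0.085],"delta_pos":[0,0,0],"gripper":1},
  {"turn":[-0.085,0.0074,0.085],"delta_pos":[0,0,0],"gripper":1},
])

```text
t: 31.02
eef_pos: [0.4785, 0.3062, 0.2652]
tcp_rot: [1.064, -2.34, -0.579]
wrist_force: [-0.0, 1.2, -0.9]
grip_width: 0.0196
grasp_force: 49.3
```

Run:
```python
from h import *
import kin
P,r,s=pose(); print(P.round(4),r.as_matrix().round(3).tolist(),s['joint_positions'].round(4).tolist(),s['grip_width'])
k,e=kin.fit([(s['joint_positions'],P,1)]); print(k.round(4),e); p,M=kin.fk(s['joint_positions'],k); print(p,M.as_matrix().round(3).tolist())
```

```text
[0.4785 0.3062 0.2652] [[-0.569, -0.565, -0.597], [-0.779, 0.604, 0.17], [0.265, 0.562, -0.784]] [0.2406, 0.6002, 1.2142, 0.3319, 1.9122, -2.1665] 0.01962531837714895
[ 0.0029  0.069   0.6099 -0.1131  0.4309  0.2669  0.3719] 2.261965969125719
[0.47844864 0.30600103 0.26508406] [[-0.569, -0.565, -0.597], [-0.779, 0.604, 0.17], [0.265, 0.562, -0.784]]
```

```bash
cat > pl.py <<'E'
import kin, path, sys
from kin import *
from h import pose
import numpy as np
P,r,s=pose(); q=np.array(s['joint_positions']); 
k=np.array([.0029,.069,.6099,-.1131,.4309,.2669,.3719]); path.k=k
E
python3 - <<'E'
from pl import *
for c in((.6987,.2117),(.6463,.2649),(.5929,.3183),(.542,.3716)):
    for hd in(30,45,60,75,90,100):
        M,hh=path.fin(hd)
        for z in(.118,.23):
            x,cost=ik(np.array([*c,z])+hh*.019,M,k,[.2,.6,1.7,1.6,1.3,-.8]); print(c,hd,z,x.round(2),'%.0e'%cost,'wrist',(np.array(c)-hh[:2]*.353).round(2))
E
```

```text
(0.6987, 0.2117) 30 0.118 [-0.09  1.12  2.14  2.53  1.67 -1.64] 2e-24 wrist [0.39 0.04]
(0.6987, 0.2117) 30 0.23 [-0.09  0.85  2.2   2.53  1.49 -1.52] 3e-30 wrist [0.39 0.04]
(0.6987, 0.2117) 45 0.118 [-0.24  1.08  2.02  2.12  1.55 -1.54] 3e-25 wrist [ 0.45 -0.04]
(0.6987, 0.2117) 45 0.23 [-0.24  0.84  2.07  2.11  1.45 -1.37] 1e-26 wrist [ 0.45 -0.04]
(0.6987, 0.2117) 60 0.118 [-0.31  1.06  1.84  1.78  1.52 -1.34] 3e-24 wrist [ 0.52 -0.09]
(0.6987, 0.2117) 60 0.23 [-0.31  0.85  1.89  1.77  1.49 -1.17] 5e-19 wrist [ 0.52 -0.09]
(0.6987, 0.2117) 75 0.118 [-0.32  1.08  1.63  1.52  1.6  -1.14] 4e-27 wrist [ 0.61 -0.13]
(0.6987, 0.2117) 75 0.23 [-0.32  0.89  1.67  1.52  1.6  -0.99] 2e-27 wrist [ 0.61 -0.13]
(0.6987, 0.2117) 90 0.118 [-0.3   1.12  1.4   1.33  1.74 -0.97] 2e-30 wrist [ 0.7  -0.14]
(0.6987, 0.2117) 90 0.23 [-0.3   0.95  1.44  1.35  1.77 -0.84] 1e-18 wrist [ 0.7  -0.14]
(0.6987, 0.2117) 100 0.118 [-0.27  1.16  1.24  1.24  1.86 -0.88] 5e-23 wrist [ 0.76 -0.14]
(0.6987, 0.2117) 100 0.23 [-0.27  1.    1.28  1.27  1.9  -0.76] 4e-27 wrist [ 0.76 -0.14]
(0.6463, 0.2649) 30 0.118 [ 
[... 2443 characters left out ...]
 0.12]
(0.542, 0.3716) 60 0.118 [-0.01  1.14  2.19  2.08  1.66 -1.74] 5e-26 wrist [0.37 0.07]
(0.542, 0.3716) 60 0.23 [-0.01  0.86  2.25  2.09  1.56 -1.55] 7e-31 wrist [0.37 0.07]
(0.542, 0.3716) 75 0.118 [-0.09  1.08  2.02  1.75  1.56 -1.53] 5e-26 wrist [0.45 0.03]
(0.542, 0.3716) 75 0.23 [-0.09  0.84  2.07  1.74  1.53 -1.34] 3e-30 wrist [0.45 0.03]
(0.542, 0.3716) 90 0.118 [-0.09  1.06  1.82  1.48  1.59 -1.31] 6e-30 wrist [0.54 0.02]
(0.542, 0.3716) 90 0.23 [-0.09  0.85  1.86  1.49  1.61 -1.14] 1e-23 wrist [0.54 0.02]
(0.542, 0.3716) 100 0.118 [-0.07  1.07  1.68  1.34  1.67 -1.19] 1e-19 wrist [0.6  0.02]
(0.542, 0.3716) 100 0.23 [-0.07  0.88  1.72  1.36  1.7  -1.04] 5e-28 wrist [0.6  0.02]
```

```bash
cat > go2.py <<'E'
from pl import *
def plan(c,hd,z,n,wrist=None,M=None,tcp=None):
    if M is None:
        M,hh=path.fin(hd); tgt=np.array([c[0],c[1],z])+hh*.019
    else: tgt=np.array(tcp)
    rv=(r.inv()*M).as_rotvec(); print('rows',n,'total rv',rv.round(3),'per row',(rv/n).round(4),np.linalg.norm(rv)/n)
    # shifts in tool axes per row: world delta const -> express per row in the tool frame before row (turn applied after/with)
    d=(tgt-P)/n; 
    for i in range(n): print(i,((r*R.from_rotvec(rv*i/n)).inv().apply(d)*100).round(2).tolist())
    path.cont(q,P,M,n,tgt)
E
python3 - <<'E'
from go2 import *
plan((.542,.3716),60,.23,20)
E
```

```text
rows 20 total rv [-1.989 -0.413  1.569] per row [-0.0994 -0.0206  0.0785] 0.12833784846922638
0 [-0.57, -0.06, -0.01]
1 [-0.58, -0.01, -0.0]
2 [-0.57, 0.03, 0.01]
3 [-0.57, 0.08, 0.03]
4 [-0.56, 0.12, 0.05]
5 [-0.55, 0.15, 0.07]
6 [-0.53, 0.19, 0.1]
7 [-0.52, 0.22, 0.13]
8 [-0.5, 0.24, 0.17]
9 [-0.47, 0.26, 0.2]
10 [-0.45, 0.28, 0.24]
11 [-0.42, 0.28, 0.27]
12 [-0.39, 0.29, 0.31]
13 [-0.36, 0.28, 0.35]
14 [-0.33, 0.27, 0.38]
15 [-0.3, 0.26, 0.42]
16 [-0.27, 0.24, 0.45]
17 [-0.25, 0.21, 0.47]
18 [-0.22, 0.18, 0.5]
19 [-0.2, 0.15, 0.52]
4 [ 0.1   0.71  1.25  0.63  1.95 -1.9 ] 2e-29
8 [-0.03  0.77  1.42  0.92  1.87 -1.7 ] 9e-28
12 [-0.11  0.81  1.68  1.21  1.73 -1.59] 5e-27
16 [-0.14  0.84  1.98  1.56  1.59 -1.57] 3e-27
20 [-0.01  0.86  2.25  2.09  1.56 -1.55] 7e-22
max dq/row 0.15278915943077842 rotvec [-1.989 -0.413  1.569]
```

Emit:
jog_arm([
  {"turn":[-0.0904,-0.0188,0.0713],"delta_pos":[0,0,0],"gripper":1},
  {"turn":[-0.0904,-0.0188,0.0713],"delta_pos":[0,0,0],"gripper":1},
  {"turn":[-0.0904,-0.0188,0.0713],"delta_pos":[0,0,0],"gripper":1},
  {"turn":[-0.0904,-0.0188,0.0713],"delta_pos":[0,0,0],"gripper":1},
  {"turn":[-0.0904,-0.0188,0.0713],"delta_pos":[0,0,0],"gripper":1},
  {"turn":[-0.0904,-0.0188,0.0713],"delta_pos":[0,0,0],"gripper":1},
  {"turn":[-0.0904,-0.0188,0.0713],"delta_pos":[0,0,0],"gripper":1},
  {"turn":[-0.0904,-0.0188,0.0713],"delta_pos":[0,0,0],"gripper":1},
  {"turn":[-0.0904,-0.0188,0.0713],"delta_pos":[0,0,0],"gripper":1},
  {"turn":[-0.0904,-0.0188,0.0713],"delta_pos":[0,0,0],"gripper":1},
  {"turn":[-0.0904,-0.0188,0.0713],"delta_pos":[0,0,0],"gripper":1},
])

```text
t: 31.93
eef_pos: [0.4788, 0.3055, 0.2644]
tcp_rot: [-0.354, -1.937, -1.318]
wrist_force: [-0.3, -0.4, -0.9]
grip_width: 0.0195
grasp_force: 49.4
```

Emit:
jog_arm([
  {"turn":[-0.0904,-0.0188,0.0713],"delta_pos":[0,0,0],"gripper":1},
  {"turn":[-0.0904,-0.0188,0.0713],"delta_pos":[0,0,0],"gripper":1},
  {"turn":[-0.0904,-0.0188,0.0713],"delta_pos":[0,0,0],"gripper":1},
  {"turn":[-0.0904,-0.0188,0.0713],"delta_pos":[0,0,0],"gripper":1},
  {"turn":[-0.0904,-0.0188,0.0713],"delta_pos":[0,0,0],"gripper":1},
  {"turn":[-0.0904,-0.0188,0.0713],"delta_pos":[0,0,0],"gripper":1},
  {"turn":[-0.0904,-0.0188,0.0713],"delta_pos":[0,0,0],"gripper":1},
  {"turn":[-0.0904,-0.0188,0.0713],"delta_pos":[0,0,0],"gripper":1},
  {"turn":[-0.0904,-0.0188,0.0713],"delta_pos":[0,0,0],"gripper":1},
  {"turn":[-0.0904,-0.0188,0.0713],"delta_pos":[0,0,0],"gripper":1},
  {"turn":[-0.0904,-0.0188,0.0713],"delta_pos":[0,0,0],"gripper":1},
])

```text
t: 32.85
eef_pos: [0.4981, 0.3039, 0.2635]
tcp_rot: [-1.57, -0.928, -1.572]
wrist_force: [-0.2, 0.7, -0.8]
grip_width: 0.0192
grasp_force: 49.4
```

```bash
cat > st.py <<'E'
import sys
from h import *
from path import fin
P,r,s=pose(); print(s['joint_positions'].round(2),'grip',round(s['grip_width'],4),s['grasp_force'])
c=eval(sys.argv[1]); M,hh=fin(float(sys.argv[2])); z=float(sys.argv[3]); print(r.as_matrix().round(3).tolist())
go(np.array([*c,z])+hh*.019,M)
E
python3 st.py "(.542,.3716)" 60 .24
python3 - <<'E'
from h import *
# where is the syringe in the hand? wrist + side pictures
p=eyes.read_camera('side'); save(p,'side2.png',(170,200,160,160),3.7)
for q in eyes.place_of(p,'syringe1')[:5]: print(round(q['p'],2),np.round(q['position'][::-1]),by_depth(p,q['position'][::-1]).round(3))
E
```

```text
[-0.29  0.8   2.38  1.79  1.58 -1.61] grip 0.0192 49.44879412651062
[[-0.001, 0.875, 0.484], [0.001, -0.484, 0.875], [1.0, 0.002, 0.0]]
from [0.4981 0.3039 0.2635] tool x [-0.  0.  1.] y [ 0.88 -0.48  0.  ]
delta cm [-2.35  0.6   9.95] len 10.2 turn [-0.018 -0.     0.002] rows>= 3
0.91 [211. 388.] [0.538 0.534 0.02 ]
0.82 [313. 261.] [0.407 0.136 0.017]
0.8 [296. 333.] [0.393 0.352 0.022]
0.78 [298. 258.] [0.449 0.14  0.021]
0.69 [259. 259.] [0.492 0.314 0.261]
```

View pics/side2.png

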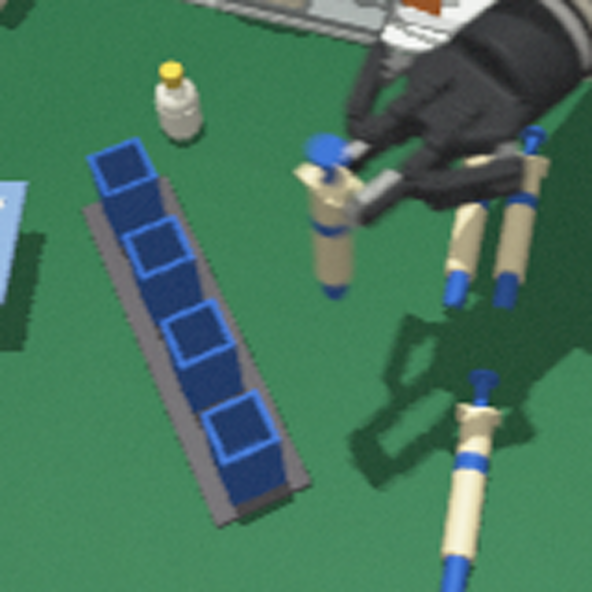

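```bash
cat > hand.py <<'E'
from h import *
from scipy import ndimage as nd
def hand(cams=('side','top','wrist')):
    P,r,s=pose(); print('TCP',P.round(4),'toolz',r.as_matrix()[:,2].round(3))
    for n in cams:
        p=eyes.read_camera(n); C=cloud(p,n=='wrist'); h=cv2.cvtColor(p['color'],cv2.COLOR_RGB2HSV)
        cream=(h[...,0]>12)&(h[...,0]<32)&(h[...,1]>40)&(h[...,2]>80); blue=(h[...,0]>100)&(h[...,0]<122)&(h[...,1]>120)&(h[...,2]>50)
        m=(cream|blue)&(np.hypot(C[...,0]-P[0],C[...,1]-P[1])<.045)&(C[...,2]>.1)&(abs(C[...,2]-P[2])<.12)
        for z in np.arange(P[2]-.11,P[2]+.09,.02):
            Q=C[m&(abs(C[...,2]-z)<.01)]
            if len(Q)>8: print(n,'z%.3f'%z,len(Q),'x',np.percentile(Q[:,0],[3,97]).round(4),'y',np.percentile(Q[:,1],[3,97]).round(4))
if __name__=='__main__':
    hand()
    for n in('side','top'):
        p=eyes.read_camera(n); C=cloud(p); h=cv2.cvtColor(p['color'],cv2.COLOR_RGB2HSV)
        rim=(h[...,0]>98)&(h[...,0]<122)&(h[...,1]>120)&(h[...,2]>60)&(abs(C[...,2]-.076)<.007)&(C[...,0]>.5)&(C[...,0]<.75)&(C[...,1]>.17)&(C[...,1]<.42); L,k=nd.label(rim)
        for i in range(1,k+1):
            if (L==i).sum()>15:
                v,u=np.nonzero(L==i); Q=np.array([at_z(p,(a,b),.076) for a,b in zip(u,v)])[:,:2]; rc=cv2.minAreaRect(Q.astype(np.float32)*1000); print(n,(L==i).sum(),np.round(rc[0],1),np.round(rc[1],1),round(rc[2],1),'zmed',np.median(C[L==i][:,2]).round(4))
E
python3 hand.py
```

```text
TCP [0.4985 0.3047 0.2643] toolz [0.483 0.876 0.001]
side z0.174 15 x [0.4925 0.5032] y [0.3087 0.3139]
side z0.194 23 x [0.4887 0.5051] y [0.3106 0.3165]
side z0.214 40 x [0.4882 0.5059] y [0.3091 0.3163]
side z0.234 38 x [0.4878 0.5048] y [0.31   0.3169]
side z0.254 22 x [0.4894 0.5048] y [0.3112 0.3173]
side z0.274 38 x [0.4892 0.5056] y [0.3119 0.3174]
side z0.294 87 x [0.4843 0.5101] y [0.2987 0.3199]
side z0.314 78 x [0.4895 0.5063] y [0.2979 0.3158]
top z0.214 10 x [0.4887 0.4968] y [0.2936 0.3013]
top z0.234 11 x [0.488  0.4996] y [0.2935 0.3045]
top z0.294 65 x [0.4845 0.5115] y [0.2913 0.3143]
top z0.314 59 x [0.4894 0.5062] y [0.2958 0.3135]
wrist z0.214 716 x [0.4868 0.504 ] y [0.2926 0.3044]
wrist z0.234 1147 x [0.4868 0.504 ] y [0.2926 0.3044]
wrist z0.254 1231 x [0.4863 0.5019] y [0.2923 0.3027]
wrist z0.274 1622 x [0.4863 0.5024] y [0.2925 0.3034]
wrist z0.294 2080 x [0.4817 0.5077] y [0.2892 0.3127]
wrist z0.314 1210 x [0.4867 0.5038] y [0.2936 0.3106]
side 102 [696.  216.1] [39.4 45. ] 45.7 zmed 0.075
side 111 [643.1 269.3] [39.3 45.2] 44.0 zmed 0.0745
side 109 [591.4 322.8] [38.7 43.9] 44.0 zmed 0.0751
side 123 [539.  375.5] [39.4 42.9] 44.4 zmed 0.0749
top 79 [699.  211.8] [41.3 39.7] 43.4 zmed 0.0765
top 82 [646.3 264.9] [42.5 37.4] 45.8 zmed 0.0765
top 89 [593.6 318.9] [40.5 39.1] 46.1 zmed 0.0764
top 63 [542.  371.7] [41.8 38.8] 46.2 zmed 0.0759
```

Emit:
jog_arm([
  {"turn":[-0.018,0,0],"delta_pos":[0,0.1,1.5],"gripper":1},
  {"turn":[0,0,0],"delta_pos":[0,0.1,1.7],"gripper":1},
  {"turn":[0,0,0],"delta_pos":[0,0.05,1.7],"gripper":1},
  {"turn":[0,0,0],"delta_pos":[0,0.05,1.7],"gripper":1},
  {"turn":[0,0,0],"delta_pos":[0,0.05,1.6],"gripper":1},
  {"turn":[0,0,0],"delta_pos":[0,0,0],"gripper":1},
  {"turn":[0,0,0],"delta_pos":[0,0,0],"gripper":1},
])

```text
t: 33.78
eef_pos: [0.5404, 0.375, 0.2639]
tcp_rot: [-1.577, -0.92, -1.583]
wrist_force: [0.1, -0.2, -0.3]
grip_width: 0.0197
grasp_force: 49.4
```

```bash
python3 st.py "(.5405,.3736)" 60 .116; python3 -c "
from hand import *
hand(('side','top'))"
```

```text
[-0.05  0.77  2.28  2.04  1.53 -1.49] grip 0.0197 49.42847013473511
[[-0.003, 0.869, 0.495], [0.0, -0.495, 0.869], [1.0, 0.003, 0.002]]
from [0.5404 0.375  0.2639] tool x [-0.  0.  1.] y [ 0.87 -0.49  0.  ]
delta cm [-14.8    0.05   1.76] len 14.9 turn [-0.006 -0.002  0.003] rows>= 4
TCP [0.5404 0.375  0.2639] toolz [0.495 0.869 0.002]
side z0.174 16 x [0.5329 0.5435] y [0.3784 0.3837]
side z0.194 26 x [0.5296 0.5458] y [0.3763 0.3868]
side z0.214 39 x [0.529  0.5461] y [0.3787 0.3874]
side z0.234 36 x [0.5293 0.5449] y [0.3783 0.3867]
side z0.254 23 x [0.5301 0.544 ] y [0.3821 0.3875]
side z0.274 34 x [0.5289 0.5458] y [0.3786 0.3869]
side z0.294 85 x [0.5256 0.5504] y [0.3699 0.3897]
side z0.314 84 x [0.5305 0.5482] y [0.3682 0.3859]
top z0.294 36 x [0.5291 0.5559] y [0.3652 0.3857]
top z0.314 59 x [0.5326 0.5497] y [0.3651 0.3829]
```

Emit:
jog_arm([
  {"turn":[0,0,0],"delta_pos":[-1,0.2,-0.2],"gripper":1},
  {"turn":[0,0,0],"delta_pos":[-2,0,0],"gripper":1},
  {"turn":[0,0,0],"delta_pos":[-2,0,0],"gripper":1},
  {"turn":[0,0,0],"delta_pos":[-2,0,0],"gripper":1},
  {"turn":[0,0,0],"delta_pos":[-2,0,0],"gripper":1},
  {"turn":[0,0,0],"delta_pos":[-2,0,0],"gripper":1},
  {"turn":[0,0,0],"delta_pos":[-2,0,0],"gripper":1},
  {"turn":[0,0,0],"delta_pos":[-1.6,0,0],"gripper":1},
  {"turn":[0,0,0],"delta_pos":[0,0,0],"gripper":1},
  {"turn":[0,0,0],"delta_pos":[0,0,0],"gripper":1},
])

```text
t: 34.72
eef_pos: [0.5422, 0.3707, 0.1172]
tcp_rot: [-1.582, -0.915, -1.582]
wrist_force: [-0.2, -0.3, -0.8]
grip_width: 0.0193
grasp_force: 49.4
```

Emit:
jog_arm([
  {"turn":[0,0,0],"delta_pos":[0,0,0],"gripper":0.4},
  {"turn":[0,0,0],"delta_pos":[0,0,0],"gripper":0.4},
  {"turn":[0,0,0],"delta_pos":[0,0,0],"gripper":0.4},
  {"turn":[0,0,0],"delta_pos":[0,0,0],"gripper":0.4},
  {"turn":[0,0,0],"delta_pos":[0,0,-1.5],"gripper":0.4},
  {"turn":[0,0,0],"delta_pos":[0,0,-2.5],"gripper":0.4},
  {"turn":[0,0,0],"delta_pos":[0,0,-2.5],"gripper":0.4},
  {"turn":[0,0,0],"delta_pos":[1.5,0,-1.5],"gripper":0.4},
  {"turn":[0,0,0],"delta_pos":[3,0,0],"gripper":0.4},
  {"turn":[0,0,0],"delta_pos":[3.3,0,0],"gripper":0.4},
  {"turn":[0,0,0],"delta_pos":[3.3,0,0],"gripper":0.4},
  {"turn":[0,0,0],"delta_pos":[3.3,0,0],"gripper":0.4},
])

```text
t: 35.72
eef_pos: [0.5029, 0.3018, 0.263]
tcp_rot: [-1.58, -0.917, -1.582]
wrist_force: [1.6, 0.5, 0.1]
grip_width: 0.0511
grasp_force: 0.0
```

```bash
python3 - <<'E'
from go2 import *
from h import down
print(P.round(4),q.round(3))
ax=np.radians(-82); M=down(ax+np.pi/2); print(M.as_matrix()[:,0])
M=down(ax-np.pi/2) if np.dot(M.as_matrix()[:,0],[np.cos(ax),np.sin(ax),0])<0 else M; print(M.as_matrix()[:,0].round(2))
plan(0,0,0,25,M=M,tcp=[.399,.314,.28])
E
python3 - <<'E'
from h import *
p=eyes.read_camera('side'); save(p,'side3.png',(170,200,160,160),3.7)
E
```

```text
[0.5029 0.3018 0.263 ] [-0.286  0.801  2.377  1.805  1.58  -1.607]
[-0.1391731   0.99026807  0.        ]
[ 0.14 -0.99  0.  ]
rows 25 total rv [-1.843 -0.631  1.841] per row [-0.0737 -0.0253  0.0736] 0.10720643123347057
0 [0.07, -0.38, -0.16]
1 [0.04, -0.38, -0.19]
2 [0.0, -0.36, -0.22]
3 [-0.03, -0.34, -0.25]
4 [-0.06, -0.32, -0.27]
5 [-0.09, -0.29, -0.29]
6 [-0.12, -0.26, -0.31]
7 [-0.14, -0.23, -0.32]
8 [-0.17, -0.2, -0.34]
9 [-0.19, -0.16, -0.34]
10 [-0.21, -0.12, -0.35]
11 [-0.22, -0.08, -0.35]
12 [-0.24, -0.03, -0.35]
13 [-0.25, 0.01, -0.34]
14 [-0.25, 0.05, -0.34]
15 [-0.26, 0.1, -0.32]
16 [-0.26, 0.14, -0.31]
17 [-0.25, 0.18, -0.29]
18 [-0.24, 0.22, -0.27]
19 [-0.23, 0.26, -0.25]
20 [-0.22, 0.29, -0.22]
21 [-0.2, 0.32, -0.19]
22 [-0.18, 0.35, -0.16]
23 [-0.16, 0.37, -0.13]
24 [-0.13, 0.39, -0.1]
1 [-0.29  0.77  2.38  1.8   1.54 -1.5 ] 3e-03
2 [-0.28  0.7   2.38  1.8   1.48 -1.36] 1e-02
3 [-0.27  0.6   2.38  1.8   1.37 -1.18] 2e-02
4 [-0.22  0.45  2.38  1.82  1.2  -0.94] 4e-02
5 [-0.12  0.28  2.38  1.88  0.96 -0.68] 4e-02
6 [ 0.06  0.16  2.38  2.04  0.68 -0.52] 4e-02
7 [ 0.25  
[... 191 characters left out ...]
 2.33  4.05  0.33 -1.55] 2e-20
13 [ 0.63  0.05  2.32  4.11  0.28 -1.55] 2e-03
14 [ 0.61  0.04  2.32  4.11  0.23 -1.49] 1e-02
15 [ 0.59  0.03  2.32  4.11  0.2  -1.42] 2e-02
16 [ 0.6   0.02  2.32  4.11  0.2  -1.34] 4e-02
17 [ 0.6   0.02  2.33  4.11  0.2  -1.26] 7e-02
18 [ 0.61  0.02  2.33  4.11  0.2  -1.18] 1e-01
19 [ 0.61  0.01  2.34  4.11  0.2  -1.09] 1e-01
20 [ 0.62  0.01  2.34  4.11  0.2  -1.  ] 2e-01
21 [ 0.62  0.01  2.35  4.11  0.2  -0.91] 2e-01
22 [ 0.63  0.    2.35  4.11  0.2  -0.82] 3e-01
23 [ 0.64 -0.    2.36  4.11  0.2  -0.73] 3e-01
24 [ 0.64 -0.    2.36  4.11  0.2  -0.63] 4e-01
25 [ 0.65 -0.01  2.37  4.11  0.2  -0.53] 4e-01
max dq/row 0.472446715768557 rotvec [-1.843 -0.631  1.841]
```

View pics/side3.png

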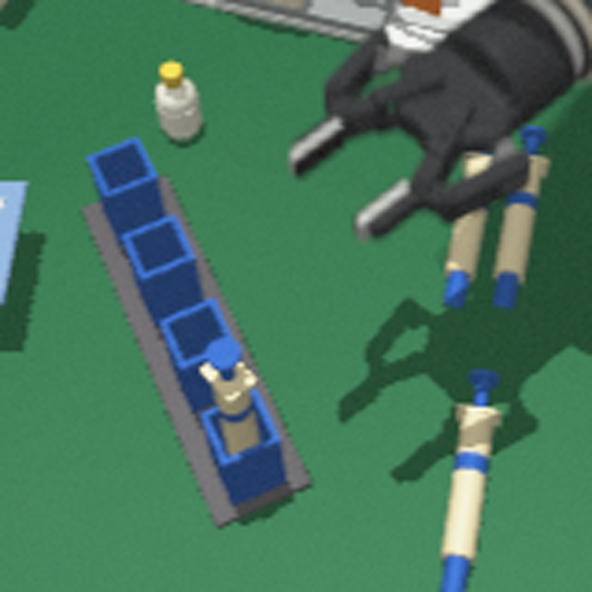

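Emit:
jog_arm([
  {"turn":[0.0904,0.0188,-0.0713],"delta_pos":[0,0,0],"gripper":0.4},
  {"turn":[0.0904,0.0188,-0.0713],"delta_pos":[0,0,0],"gripper":0.4},
  {"turn":[0.0904,0.0188,-0.0713],"delta_pos":[0,0,0],"gripper":0.4},
  {"turn":[0.0904,0.0188,-0.0713],"delta_pos":[0,0,0],"gripper":0.4},
  {"turn":[0.0904,0.0188,-0.0713],"delta_pos":[0,0,0],"gripper":0.4},
  {"turn":[0.0904,0.0188,-0.0713],"delta_pos":[0,0,0],"gripper":0.4},
  {"turn":[0.0904,0.0188,-0.0713],"delta_pos":[0,0,0],"gripper":0.4},
  {"turn":[0.0904,0.0188,-0.0713],"delta_pos":[0,0,0],"gripper":0.4},
  {"turn":[0.0904,0.0188,-0.0713],"delta_pos":[0,0,0],"gripper":0.4},
  {"turn":[0.0904,0.0188,-0.0713],"delta_pos":[0,0,0],"gripper":0.4},
  {"turn":[0.0904,0.0188,-0.0713],"delta_pos":[0,0,0],"gripper":0.4},
  {"turn":[0.0904,0.0188,-0.0713],"delta_pos":[0,0,0],"gripper":0.4},
])

```text
t: 36.77
eef_pos: [0.5028, 0.3017, 0.2617]
tcp_rot: [-0.217, -2.005, -1.263]
wrist_force: [-0.8, 0.7, 0.8]
grip_width: 0.0508
grasp_force: 0.0
```

Emit:
jog_arm([
  {"turn":[0.0904,0.0188,-0.0713],"delta_pos":[0,0,0],"gripper":0.4},
  {"turn":[0.0904,0.0188,-0.0713],"delta_pos":[0,0,0],"gripper":0.4},
  {"turn":[0.0904,0.0188,-0.0713],"delta_pos":[0,0,0],"gripper":0.4},
  {"turn":[0.0904,0.0188,-0.0713],"delta_pos":[0,0,0],"gripper":0.4},
  {"turn":[0.0904,0.0188,-0.0713],"delta_pos":[0,0,0],"gripper":0.4},
  {"turn":[0.0904,0.0188,-0.0713],"delta_pos":[0,0,0],"gripper":0.4},
  {"turn":[0.0904,0.0188,-0.0713],"delta_pos":[0,0,0],"gripper":0.4},
  {"turn":[0.0904,0.0188,-0.0713],"delta_pos":[0,0,0],"gripper":0.4},
  {"turn":[0.0904,0.0188,-0.0713],"delta_pos":[0,0,0],"gripper":0.4},
  {"turn":[0.0904,0.0188,-0.0713],"delta_pos":[0,0,0],"gripper":0.4},
])

```text
t: 37.6
eef_pos: [0.5029, 0.3019, 0.2618]
tcp_rot: [1.076, -2.337, -0.572]
wrist_force: [-0.7, 0.7, -0.7]
grip_width: 0.051
grasp_force: 0.0
```

Emit:
jog_arm([
  {"turn":[0.085,-0.0074,-0.085],"delta_pos":[0,0,0],"gripper":0.4},
  {"turn":[0.085,-0.0074,-0.085],"delta_pos":[0,0,0],"gripper":0.4},
  {"turn":[0.085,-0.0074,-0.085],"delta_pos":[0,0,0],"gripper":0.4},
  {"turn":[0.085,-0.0074,-0.085],"delta_pos":[0,0,0],"gripper":0.4},
  {"turn":[0.085,-0.0074,-0.085],"delta_pos":[0,0,0],"gripper":0.4},
  {"turn":[0.085,-0.0074,-0.085],"delta_pos":[0,0,0],"gripper":0.4},
  {"turn":[0.085,-0.0074,-0.085],"delta_pos":[0,0,0],"gripper":0.4},
  {"turn":[0.085,-0.0074,-0.085],"delta_pos":[0,0,0],"gripper":0.4},
])

```text
t: 38.27
eef_pos: [0.5022, 0.3022, 0.2621]
tcp_rot: [-2.219, 2.219, -0.004]
wrist_force: [0.1, 0.0, 0.6]
grip_width: 0.0512
grasp_force: 0.0
```

```bash
sed -i 's/        if k.sum()<100: continue/        if k.sum()<100 or not (k\&cream).any(): continue/' s.py
cat > dn.py <<'E'
import sys
from h import *
x,y,z,ax=map(float,sys.argv[1:5]); a=np.radians(ax); M=down(a+np.pi/2)
if M.as_matrix()[:,0]@[np.cos(a),np.sin(a),0]<0: M=down(a-np.pi/2)
P,r,s=pose(); print(s['joint_positions'].round(2),s['grip_width']); go([x,y,z],M); print('shift in target axes',(M.inv().apply(np.array([x,y,z])-P)*100).round(2))
E
python3 dn.py .399 .314 .009 -82; python3 s.py
```

```text
[ 0.42  0.31  1.5  -0.    1.32 -2.72] 0.051193793456933215
from [0.5022 0.3022 0.2621] tool x [-0. -1. -0.] y [-1.  0. -0.]
delta cm [-1.17 10.42 25.27] len 27.4 turn [-0.004 -0.    -0.14 ] rows>= 7
shift in target axes [-2.61 10.06 25.31]
[0.5022 0.3022 0.2621] [[-0.0, -1.0, 0.004], [-1.0, 0.0, 0.0], [-0.0, -0.004, -1.0]] [ 4.250e-01  3.110e-01  1.503e+00 -1.000e-03  1.324e+00 -2.716e+00] 0.051193793456933215
top 291 origin [0.4539 0.1375] nozzle deg 97.0 len 0.159
top 304 origin [0.4189 0.1277] nozzle deg 97.1 len 0.159
top 137 origin [0.4013 0.2971] nozzle deg 99.0 len 0.075
wrist 474 origin [0.4173 0.1529] nozzle deg 97.5 len 0.106
wrist 156 origin [0.4568 0.1215] nozzle deg 0.8 len 0.02
wrist 271 origin [0.4457 0.2007] nozzle deg 97.5 len 0.029
wrist 236 origin [0.4054 0.274 ] nozzle deg 94.5 len 0.033
wrist 1111 origin [0.3934 0.3552] nozzle deg 98.8 len 0.125
```

Emit:
jog_arm([
  {"turn":[-0.004,0,-0.07],"delta_pos":[0,0,0],"gripper":0.4},
  {"turn":[0,0,-0.07],"delta_pos":[0,0,0],"gripper":0.4},
  {"turn":[0,0,0],"delta_pos":[-0.9,3.35,0],"gripper":0.4},
  {"turn":[0,0,0],"delta_pos":[-0.9,3.35,0],"gripper":0.4},
  {"turn":[0,0,0],"delta_pos":[-0.8,3.35,2],"gripper":0.4},
  {"turn":[0,0,0],"delta_pos":[0,0,3.6],"gripper":0.4},
  {"turn":[0,0,0],"delta_pos":[0,0,3.6],"gripper":0.4},
  {"turn":[0,0,0],"delta_pos":[0,0,3.6],"gripper":0.4},
  {"turn":[0,0,0],"delta_pos":[0,0,3.6],"gripper":0.4},
  {"turn":[0,0,0],"delta_pos":[0,0,3.6],"gripper":0.4},
  {"turn":[0,0,0],"delta_pos":[0,0,2.9],"gripper":0.4},
  {"turn":[0,0,0],"delta_pos":[0,0,2.1],"gripper":0.4},
], force=50)

```text
t: 39.37
eef_pos: [0.398, 0.3134, 0.0089]
tcp_rot: [2.355, -2.067, -0.009]
wrist_force: [-0.2, 1.1, -0.2]
grip_width: 0.0514
grasp_force: 0.0
```

Emit:
jog_arm([
  {"turn":[0,0,0],"delta_pos":[0,0,0.3],"gripper":0.4},
  {"turn":[0,0,0],"delta_pos":[0,0,0],"gripper":0.4},
  {"turn":[0,0,0],"delta_pos":[0,0,0],"gripper":1},
  {"turn":[0,0,0],"delta_pos":[0,0,0],"gripper":1},
  {"turn":[0,0,0],"delta_pos":[0,0,0],"gripper":1},
  {"turn":[0,0,0],"delta_pos":[0,0,0],"gripper":1},
  {"turn":[0,0,0],"delta_pos":[0,0,0],"gripper":1},
  {"turn":[0,0,0],"delta_pos":[0,0,0],"gripper":1},
], force=50)

```text
t: 40.03
eef_pos: [0.4003, 0.3151, 0.0108]
tcp_rot: [-2.365, 2.067, 0.003]
wrist_force: [0.2, -1.3, 8.2]
grip_width: 0.0195
grasp_force: 49.0
```

Run:
```python
from go2 import *
import io,contextlib
print(P.round(4),q.round(3),s['grip_width'],s['grasp_force'])
P1=np.array([.48,.30,.28])
x=least_squares(lambda x:np.r_[(fk(x,k)[0]-P1)*10,(fk(x,k)[1].inv()*r).as_rotvec()],q,bounds=(lo,hi)).x; print(x.round(2))
for hd in(60,50):
    M,hh=path.fin(hd); rv=(r.inv()*M).as_rotvec(); a=np.linalg.norm(rv); 
    for sgn in(0,1):
        w=rv if sgn==0 else rv*(1-2*np.pi/a); print(hd,'rv',w.round(3),np.linalg.norm(w).round(2))
        n=28; qq=x; bad=0
        for i in range(1,n+1):
            Mi=r*R.from_rotvec(w*i/n); pi=P1+np.array([.03,.01,0])*i/n
            g=least_squares(lambda y:np.r_[(fk(y,k)[0]-pi)*10,(fk(y,k)[1].inv()*Mi).as_rotvec()],np.clip(qq,lo+.01,hi-.01),bounds=(lo,hi)); qq=g.x; bad=max(bad,g.cost)
        print(qq.round(2),'bad %.0e'%bad)
```

```text
[0.4003 0.3151 0.0108] [ 0.53   0.543  1.91   0.003  0.688 -2.749] 0.01952452042318123 49.02519643306732
[ 0.44  0.27  1.52  0.    1.35 -2.84]
60 rv [ 1.842  0.63  -1.845] 2.68
[ 0.56  0.05  2.13 -0.96  0.2  -2.98] bad 9e-01
60 rv [-2.473 -0.847  2.477] 3.6
[-0.25  0.75  2.37  1.84  1.56 -1.54] bad 2e-18
50 rv [ 1.728  0.766 -1.731] 2.56
[ 0.55  0.05  2.13 -0.96  0.2  -2.98] bad 7e-01
50 rv [-2.509 -1.112  2.512] 3.72
[-0.24  0.74  2.38  1.89  1.55 -1.55] bad 1e-02
```

Emit:
jog_arm([
  {"turn":[0,0,0],"delta_pos":[0,0,-2],"gripper":1},
  {"turn":[0,0,0],"delta_pos":[0,0,-3.6],"gripper":1},
  {"turn":[0,0,0],"delta_pos":[0,0,-3.6],"gripper":1},
  {"turn":[0,0,0],"delta_pos":[0,0,-3.6],"gripper":1},
  {"turn":[0,0,0],"delta_pos":[0.5,-2,-3],"gripper":1},
  {"turn":[0,0,0],"delta_pos":[0.5,-2,-3],"gripper":1},
  {"turn":[0,0,0],"delta_pos":[0.5,-2,-3],"gripper":1},
  {"turn":[0,0,0],"delta_pos":[0.5,-2,-3],"gripper":1},
  {"turn":[0,0,0],"delta_pos":[0.5,-1.7,-2.7],"gripper":1},
])

```text
t: 40.78
eef_pos: [0.5007, 0.3025, 0.287]
tcp_rot: [-2.365, 2.067, 0.003]
wrist_force: [0.4, -0.2, -1.2]
grip_width: 0.0196
grasp_force: 49.3
```

Emit:
jog_arm([
  {"turn":[-0.0824,-0.0282,0.0826],"delta_pos":[0,0,0],"gripper":1},
  {"turn":[-0.0824,-0.0282,0.0826],"delta_pos":[0,0,0],"gripper":1},
  {"turn":[-0.0824,-0.0282,0.0826],"delta_pos":[0,0,0],"gripper":1},
  {"turn":[-0.0824,-0.0282,0.0826],"delta_pos":[0,0,0],"gripper":1},
  {"turn":[-0.0824,-0.0282,0.0826],"delta_pos":[0,0,0],"gripper":1},
  {"turn":[-0.0824,-0.0282,0.0826],"delta_pos":[0,0,0],"gripper":1},
  {"turn":[-0.0824,-0.0282,0.0826],"delta_pos":[0,0,0],"gripper":1},
  {"turn":[-0.0824,-0.0282,0.0826],"delta_pos":[0,0,0],"gripper":1},
  {"turn":[-0.0824,-0.0282,0.0826],"delta_pos":[0,0,0],"gripper":1},
  {"turn":[-0.0824,-0.0282,0.0826],"delta_pos":[0,0,0],"gripper":1},
])

```text
t: 41.62
eef_pos: [0.5002, 0.3025, 0.2845]
tcp_rot: [1.011, -2.328, -0.994]
wrist_force: [0.3, -0.4, 0.3]
grip_width: 0.0194
grasp_force: 49.2
```

Emit:
jog_arm([
  {"turn":[-0.0824,-0.0282,0.0826],"delta_pos":[0,0,0],"gripper":1},
  {"turn":[-0.0824,-0.0282,0.0826],"delta_pos":[0,0,0],"gripper":1},
  {"turn":[-0.0824,-0.0282,0.0826],"delta_pos":[0,0,0],"gripper":1},
  {"turn":[-0.0824,-0.0282,0.0826],"delta_pos":[0,0,0],"gripper":1},
  {"turn":[-0.0824,-0.0282,0.0826],"delta_pos":[0,0,0],"gripper":1},
  {"turn":[-0.0824,-0.0282,0.0826],"delta_pos":[0,0,0],"gripper":1},
  {"turn":[-0.0824,-0.0282,0.0826],"delta_pos":[0,0,0],"gripper":1},
  {"turn":[-0.0824,-0.0282,0.0826],"delta_pos":[0,0,0],"gripper":1},
  {"turn":[-0.0824,-0.0282,0.0826],"delta_pos":[0,0,0],"gripper":1},
  {"turn":[-0.0824,-0.0282,0.0826],"delta_pos":[0,0,0],"gripper":1},
])

```text
t: 42.45
eef_pos: [0.5002, 0.3022, 0.2839]
tcp_rot: [-0.398, -1.875, -1.527]
wrist_force: [-0.3, -0.6, -0.9]
grip_width: 0.0197
grasp_force: 49.3
```

Emit:
jog_arm([
  {"turn":[-0.0824,-0.0282,0.0826],"delta_pos":[0,0,0],"gripper":1},
  {"turn":[-0.0824,-0.0282,0.0826],"delta_pos":[0,0,0],"gripper":1},
  {"turn":[-0.0824,-0.0282,0.0826],"delta_pos":[0,0,0],"gripper":1},
  {"turn":[-0.0824,-0.0282,0.0826],"delta_pos":[0,0,0],"gripper":1},
  {"turn":[-0.0824,-0.0282,0.0826],"delta_pos":[0,0,0],"gripper":1},
  {"turn":[-0.0824,-0.0282,0.0826],"delta_pos":[0,0,0],"gripper":1},
  {"turn":[-0.0824,-0.0282,0.0826],"delta_pos":[0,0,0],"gripper":1},
  {"turn":[-0.0824,-0.0282,0.0826],"delta_pos":[0,0,0],"gripper":1},
  {"turn":[-0.0824,-0.0282,0.0826],"delta_pos":[0,0,0],"gripper":1},
  {"turn":[-0.0824,-0.0282,0.0826],"delta_pos":[0,0,0],"gripper":1},
])

```text
t: 43.28
eef_pos: [0.5028, 0.3021, 0.284]
tcp_rot: [-1.587, -0.916, -1.577]
wrist_force: [-53.2, -9.6, 1.2]
grip_width: 0.0197
grasp_force: 49.6
```

```bash
python3 st.py "(.5922,.3205)" 60 .27; python3 -c "
from hand import *
hand()"
```

```text
[-0.28  0.73  2.38  1.81  1.56 -1.53] grip 0.0197 49.57323431968689
[[0.004, 0.867, 0.498], [0.003, -0.498, 0.867], [1.0, -0.002, -0.005]]
from [0.5028 0.3021 0.284 ] tool x [0. 0. 1.] y [ 0.87 -0.5  -0.  ]
delta cm [-1.34  6.84  7.96] len 10.6 turn [-0.002  0.005 -0.002] rows>= 3
TCP [0.5028 0.3021 0.284 ] toolz [ 0.498  0.867 -0.005]
side z0.194 13 x [0.497  0.5061] y [0.3074 0.31  ]
side z0.214 23 x [0.4934 0.5092] y [0.3084 0.3136]
side z0.234 37 x [0.493  0.5082] y [0.308  0.3138]
side z0.254 41 x [0.4921 0.5101] y [0.3072 0.3137]
side z0.274 25 x [0.4932 0.5075] y [0.3094 0.315 ]
side z0.294 38 x [0.4913 0.5092] y [0.3056 0.314 ]
side z0.314 82 x [0.4882 0.5149] y [0.2961 0.317 ]
side z0.334 83 x [0.4922 0.5105] y [0.2947 0.3125]
top z0.234 11 x [0.4971 0.5062] y [0.2893 0.2965]
top z0.254 12 x [0.4971 0.5079] y [0.2888 0.2976]
top z0.294 11 x [0.4964 0.5167] y [0.2898 0.2965]
top z0.314 71 x [0.4923 0.5206] y [0.2884 0.3095]
top z0.334 60 x [0.4965 0.5146] y [0.2928 0.3111]
wrist z0.234 673 x [0.4941 0.5111] y [0.289  0.3015]
wrist z0.254 1133 x [0.4939 0.5109] y [0.2892 0.3011]
wrist z0.274 1223 x [0.4931 0.5088] y [0.2891 0.2999]
wrist z0.294 1613 x [0.4931 0.509 ] y [0.2896 0.3009]
wrist z0.314 2121 x [0.4883 0.5143] y [0.2864 0.3104]
wrist z0.334 1246 x [0.4933 0.5105] y [0.291  0.3071]
```

Emit:
jog_arm([
  {"turn":[0,0,0],"delta_pos":[0,1.14,1.05],"gripper":1},
  {"turn":[0,0,0],"delta_pos":[0,1.14,1.05],"gripper":1},
  {"turn":[0,0,0],"delta_pos":[0,1.14,1.05],"gripper":1},
  {"turn":[0,0,0],"delta_pos":[0,1.14,1.05],"gripper":1},
  {"turn":[0,0,0],"delta_pos":[0,1.14,1.05],"gripper":1},
  {"turn":[0,0,0],"delta_pos":[0,1.14,1.0],"gripper":1},
  {"turn":[0,0,0],"delta_pos":[0,0,0],"gripper":1},
  {"turn":[0,0,0],"delta_pos":[0,0,0],"gripper":1},
])

```text
t: 44.1
eef_pos: [0.5928, 0.323, 0.2837]
tcp_rot: [-1.582, -0.921, -1.578]
wrist_force: [-0.3, -0.1, -0.4]
grip_width: 0.0195
grasp_force: 49.5
```

```bash
cat > fit2.py <<'E'
from h import *
import sys
from hand import hand
c=np.array(eval(sys.argv[1])); ct=np.array(eval(sys.argv[2])); cs=np.array(eval(sys.argv[3]))
P,r,s=pose(); print('TCP',P.round(4),r.as_matrix().round(3).tolist(),s['joint_positions'].round(2),s['wrist_force'].round(1))
ds=[]
for n,cc in(('side',cs),('top',ct)):
    p=eyes.read_camera(n); C=cloud(p); h=cv2.cvtColor(p['color'],cv2.COLOR_RGB2HSV)
    m=(h[...,0]>100)&(h[...,0]<122)&(h[...,1]>120)&(h[...,2]>50)&(np.hypot(C[...,0]-P[0],C[...,1]-P[1])<.04)&(abs(C[...,2]-P[2]-.056)<.012)
    Q=C[m]
    if len(Q)>10: a=(np.percentile(Q,3,0)+np.percentile(Q,97,0))/2; print(n,len(Q),'disc',a.round(4),'err to cup',(cc-a[:2]).round(4)); ds.append(cc-a[:2])
d=np.mean(ds,0); print('move cm tool', (r.inv().apply([*d,0])*100).round(2),' TCP based',(r.inv().apply([*(c+.002*r.as_matrix()[:2,2]-P[:2]),0])*100).round(2))
E
python3 fit2.py "(.5922,.3205)" "(.5933,.3186)" "(.5914,.3228)"
```

```text
TCP [0.5928 0.323  0.2837] [[0.001, 0.869, 0.495], [0.003, -0.495, 0.869], [1.0, 0.001, -0.003]] [-0.17  0.7   2.17  1.9   1.48 -1.32] [-0.3 -0.1 -0.4]
side 74 disc [0.5914 0.3254 0.3393] err to cup [-0.     -0.0026]
top 65 disc [0.5928 0.3235 0.3405] err to cup [ 0.0005 -0.0049]
move cm tool [-0.    0.21 -0.31]  TCP based [-0.    0.07 -0.05]
```

Emit:
jog_arm([
  {"turn":[0,0,0],"delta_pos":[-1,0.15,-0.2],"gripper":1},
  {"turn":[0,0,0],"delta_pos":[-2.3,0,0],"gripper":1},
  {"turn":[0,0,0],"delta_pos":[-2.3,0,0],"gripper":1},
  {"turn":[0,0,0],"delta_pos":[-2.3,0,0],"gripper":1},
  {"turn":[0,0,0],"delta_pos":[-2.3,0,0],"gripper":1},
  {"turn":[0,0,0],"delta_pos":[-2.3,0,0],"gripper":1},
  {"turn":[0,0,0],"delta_pos":[-2.2,0,0],"gripper":1},
  {"turn":[0,0,0],"delta_pos":[-2,0,0],"gripper":1},
  {"turn":[0,0,0],"delta_pos":[0,0,0],"gripper":1},
  {"turn":[0,0,0],"delta_pos":[0,0,0],"gripper":1},
])

```text
t: 45.03
eef_pos: [0.5925, 0.3195, 0.1152]
tcp_rot: [-1.587, -0.915, -1.575]
wrist_force: [-0.5, 0.3, -0.9]
grip_width: 0.0193
grasp_force: 49.0
```

Emit:
jog_arm([
  {"turn":[0,0,0],"delta_pos":[0,0,0],"gripper":0.4},
  {"turn":[0,0,0],"delta_pos":[0,0,0],"gripper":0.4},
  {"turn":[0,0,0],"delta_pos":[0,0,0],"gripper":0.4},
  {"turn":[0,0,0],"delta_pos":[0,0,0],"gripper":0.4},
  {"turn":[0,0,0],"delta_pos":[0,0,-1.5],"gripper":0.4},
  {"turn":[0,0,0],"delta_pos":[0,0,-2.5],"gripper":0.4},
  {"turn":[0,0,0],"delta_pos":[0,0,-2.5],"gripper":0.4},
  {"turn":[0,0,0],"delta_pos":[3,0,0],"gripper":0.4},
  {"turn":[0,0,0],"delta_pos":[3.3,0,0],"gripper":0.4},
  {"turn":[0,0,0],"delta_pos":[3.3,0,0],"gripper":0.4},
  {"turn":[0,0,0],"delta_pos":[3.3,0,0],"gripper":0.4},
  {"turn":[0,0,0],"delta_pos":[3.3,0,0],"gripper":0.4},
])

```text
t: 46.03
eef_pos: [0.5608, 0.2638, 0.2806]
tcp_rot: [-1.585, -0.917, -1.578]
wrist_force: [1.0, -0.6, -1.2]
grip_width: 0.0513
grasp_force: 0.0
```

```bash
cat > chk.py <<'E'
from h import *
P,r,s=pose(); print('TCP',P.round(4),s['joint_positions'].round(2),s['grip_width'])
for n in('side','top'):
    p=eyes.read_camera(n); C=cloud(p); h=cv2.cvtColor(p['color'],cv2.COLOR_RGB2HSV)
    cream=(h[...,0]>12)&(h[...,0]<32)&(h[...,1]>40)&(h[...,2]>110)
    for i,c in enumerate([(.6975,.214),(.6447,.2671),(.5922,.3205),(.5405,.3736)]):
        Q=C[cream&(np.hypot(C[...,0]-c[0],C[...,1]-c[1])<.035)&(C[...,2]>.06)&(C[...,2]<.2)]
        D=C[(h[...,0]>100)&(h[...,0]<122)&(h[...,1]>120)&(np.hypot(C[...,0]-c[0],C[...,1]-c[1])<.04)&(C[...,2]>.15)&(C[...,2]<.2)]
        if len(Q)>5: print(n,'cup',i+1,'cream',len(Q),Q.mean(0).round(3),'top z',np.percentile(Q[:,2],97).round(3),'disc',len(D),D.mean(0).round(3) if len(D) else '')
E
python3 chk.py; python3 s.py
```

```text
TCP [0.5608 0.2638 0.2806] [-0.34  0.71  2.23  1.75  1.53 -1.38] 0.05130123117295124
side cup 3 cream 111 [0.59  0.331 0.116] top z 0.143 disc 68 [0.593 0.325 0.168]
side cup 4 cream 114 [0.537 0.378 0.113] top z 0.144 disc 65 [0.542 0.371 0.169]
top cup 3 cream 44 [0.595 0.319 0.143] top z 0.147 disc 43 [0.597 0.323 0.171]
top cup 4 cream 47 [0.542 0.366 0.143] top z 0.146 disc 47 [0.544 0.369 0.17 ]
[0.5605 0.2641 0.2845] [[-0.005, 0.868, 0.497], [0.003, -0.497, 0.868], [1.0, 0.006, 0.0]] [-0.339  0.705  2.233  1.748  1.535 -1.377] 0.05100568110322151
```

Emit:
jog_arm([
  {"turn":[0.0824,0.0282,-0.0826],"delta_pos":[0,0,0],"gripper":0.4},
  {"turn":[0.0824,0.0282,-0.0826],"delta_pos":[0,0,0],"gripper":0.4},
  {"turn":[0.0824,0.0282,-0.0826],"delta_pos":[0,0,0],"gripper":0.4},
  {"turn":[0.0824,0.0282,-0.0826],"delta_pos":[0,0,0],"gripper":0.4},
  {"turn":[0.0824,0.0282,-0.0826],"delta_pos":[0,0,0],"gripper":0.4},
  {"turn":[0.0824,0.0282,-0.0826],"delta_pos":[0,0,0],"gripper":0.4},
  {"turn":[0.0824,0.0282,-0.0826],"delta_pos":[0,0,0],"gripper":0.4},
  {"turn":[0.0824,0.0282,-0.0826],"delta_pos":[0,0,0],"gripper":0.4},
  {"turn":[0.0824,0.0282,-0.0826],"delta_pos":[0,0,0],"gripper":0.4},
  {"turn":[0.0824,0.0282,-0.0826],"delta_pos":[0,0,0],"gripper":0.4},
])

```text
t: 47.07
eef_pos: [0.5614, 0.2633, 0.2765]
tcp_rot: [-0.385, -1.876, -1.521]
wrist_force: [-0.5, -0.3, 0.3]
grip_width: 0.0515
grasp_force: 0.0
```

Emit:
jog_arm([
  {"turn":[0.0824,0.0282,-0.0826],"delta_pos":[0,0,0],"gripper":0.4},
  {"turn":[0.0824,0.0282,-0.0826],"delta_pos":[0,0,0],"gripper":0.4},
  {"turn":[0.0824,0.0282,-0.0826],"delta_pos":[0,0,0],"gripper":0.4},
  {"turn":[0.0824,0.0282,-0.0826],"delta_pos":[0,0,0],"gripper":0.4},
  {"turn":[0.0824,0.0282,-0.0826],"delta_pos":[0,0,0],"gripper":0.4},
  {"turn":[0.0824,0.0282,-0.0826],"delta_pos":[0,0,0],"gripper":0.4},
  {"turn":[0.0824,0.0282,-0.0826],"delta_pos":[0,0,0],"gripper":0.4},
  {"turn":[0.0824,0.0282,-0.0826],"delta_pos":[0,0,0],"gripper":0.4},
  {"turn":[0.0824,0.0282,-0.0826],"delta_pos":[0,0,0],"gripper":0.4},
  {"turn":[0.0824,0.0282,-0.0826],"delta_pos":[0,0,0],"gripper":0.4},
])

```text
t: 47.9
eef_pos: [0.5616, 0.2636, 0.2765]
tcp_rot: [1.025, -2.322, -0.987]
wrist_force: [-0.5, -0.0, 0.3]
grip_width: 0.0514
grasp_force: 0.0
```

Emit:
jog_arm([
  {"turn":[0.0824,0.0282,-0.0826],"delta_pos":[0,0,0],"gripper":0.4},
  {"turn":[0.0824,0.0282,-0.0826],"delta_pos":[0,0,0],"gripper":0.4},
  {"turn":[0.0824,0.0282,-0.0826],"delta_pos":[0,0,0],"gripper":0.4},
  {"turn":[0.0824,0.0282,-0.0826],"delta_pos":[0,0,0],"gripper":0.4},
  {"turn":[0.0824,0.0282,-0.0826],"delta_pos":[0,0,0],"gripper":0.4},
  {"turn":[0.0824,0.0282,-0.0826],"delta_pos":[0,0,0],"gripper":0.4},
  {"turn":[0.0824,0.0282,-0.0826],"delta_pos":[0,0,0],"gripper":0.4},
  {"turn":[0.0824,0.0282,-0.0826],"delta_pos":[0,0,0],"gripper":0.4},
  {"turn":[0.0824,0.0282,-0.0826],"delta_pos":[0,0,0],"gripper":0.4},
  {"turn":[0.0824,0.0282,-0.0826],"delta_pos":[0,0,0],"gripper":0.4},
])

```text
t: 48.73
eef_pos: [0.5612, 0.264, 0.277]
tcp_rot: [2.372, -2.055, -0.002]
wrist_force: [-0.5, 0.8, -0.5]
grip_width: 0.0513
grasp_force: 0.0
```

```bash
python3 dn.py .4457 .203 .19 -86; python3 s.py
```

```text
[ 0.33  0.35  1.4  -0.    1.39 -2.96] 0.05134698431726513
from [0.5612 0.264  0.277 ] tool x [ 0.14 -0.99  0.  ] y [-0.99 -0.14  0.  ]
delta cm [ 4.38 12.27  8.74] len 15.7 turn [ 0.003 -0.002  0.073] rows>= 4
shift in target axes [ 5.28 11.94  8.7 ]
[0.5612 0.264  0.277 ] [[0.143, -0.99, -0.003], [-0.99, -0.143, -0.002], [0.002, 0.003, -1.0]] [ 3.290e-01  3.540e-01  1.401e+00 -1.000e-03  1.389e+00 -2.956e+00] 0.05134698431726513
top 292 origin [0.454  0.1364] nozzle deg 96.9 len 0.156
top 301 origin [0.4189 0.1276] nozzle deg 97.1 len 0.159
wrist 308 origin [0.4254 0.1277] nozzle deg 95.4 len 0.101
wrist 211 origin [0.4594 0.1525] nozzle deg 85.0 len 0.07
```

Emit:
jog_arm([
  {"turn":[0,0,0.073],"delta_pos":[0,0,0],"gripper":0.4},
  {"turn":[0,0,0],"delta_pos":[1.3,3,1.1],"gripper":0.5},
  {"turn":[0,0,0],"delta_pos":[1.3,3,2.2],"gripper":0.5},
  {"turn":[0,0,0],"delta_pos":[1.3,3,2.2],"gripper":0.5},
  {"turn":[0,0,0],"delta_pos":[1.3,2.94,2.2],"gripper":0.5},
  {"turn":[0,0,0],"delta_pos":[0,0,0.9],"gripper":0.7},
  {"turn":[0,0,0],"delta_pos":[0,0,0],"gripper":0.7},
  {"turn":[0,0,0],"delta_pos":[0,0,0],"gripper":0.7},
])

```text
t: 49.5
eef_pos: [0.4459, 0.204, 0.1924]
tcp_rot: [2.285, -2.149, -0.008]
wrist_force: [0.0, 0.3, 0.8]
grip_width: 0.0253
grasp_force: 0.0
```

```bash
cat > ax.py <<'E'
from h import *
# axis lines of lying syringes from wrist, side, top clouds: per z-slab of y, centre x of points on each body
P,r,s=pose(); print(P.round(4),r.as_matrix()[:,0].round(3),s['joint_positions'].round(2),s['grip_width'])
for n in('wrist','top','side'):
    p=eyes.read_camera(n); C=cloud(p,n=='wrist'); h=cv2.cvtColor(p['color'],cv2.COLOR_RGB2HSV)
    green=(h[...,0]>55)&(h[...,0]<92)&(h[...,1]>80)
    m=~green&(C[...,2]>.009)&(C[...,2]<.03)&(C[...,0]>.36)&(C[...,0]<.6)&(C[...,1]>.03)&(C[...,1]<.3)
    for y0 in(.1,.15,.18,.195,.21):
        Q=C[m&(abs(C[...,1]-y0)<.006)]
        x=np.sort(Q[:,0]); 
        if len(x)<3: continue
        g=np.split(x,np.nonzero(np.diff(x)>.005)[0]+1); print(n,y0,[(round(a[0],4),round(a[-1],4),len(a)) for a in g if len(a)>2])
E
python3 ax.py
```

```text
[0.4459 0.204  0.1924] [ 0.062 -0.998 -0.   ] [ 0.29  0.25  1.79  0.    1.12 -2.92] 0.025262327742656694
wrist 0.1 [(np.float64(0.411), np.float64(0.4326), 265), (np.float64(0.4467), np.float64(0.4685), 279)]
wrist 0.15 [(np.float64(0.4051), np.float64(0.4273), 272), (np.float64(0.4406), np.float64(0.4628), 276)]
wrist 0.18 [(np.float64(0.4039), np.float64(0.4223), 176), (np.float64(0.4366), np.float64(0.4592), 259)]
wrist 0.195 [(np.float64(0.403), np.float64(0.4179), 170), (np.float64(0.4386), np.float64(0.4544), 175)]
wrist 0.21 [(np.float64(0.438), np.float64(0.4525), 112)]
top 0.1 [(np.float64(0.4112), np.float64(0.4325), 30), (np.float64(0.4476), np.float64(0.4692), 30)]
top 0.15 [(np.float64(0.4076), np.float64(0.4258), 28), (np.float64(0.4409), np.float64(0.4622), 29)]
top 0.18 [(np.float64(0.4044), np.float64(0.4194), 18), (np.float64(0.4376), np.float64(0.4589), 29)]
top 0.195 [(np.float64(0.4041), np.float64(0.4193), 14), (np.float64(0.4403), np.float64(0.4527), 20)]
side 0.1 [(np.float64(0.4093), np.float64(0.4304), 29), (np.float64(0.4456), np.float64(0.4536), 9), (np.float64(0.46), np.float64(0.4664), 7)]
side 0.15 [(np.float64(0.4038), np.float64(0.4235), 28), (np.float64(0.4389), np.float64(0.4612), 30)]
side 0.18 [(np.float64(0.4013), np.float64(0.4214), 32), (np.float64(0.4353), np.float64(0.4574), 29)]
side 0.195 [(np.float64(0.4022), np.float64(0.4161), 20), (np.float64(0.437), np.float64(0.4542), 25)]
side 0.21 [(np.float64(0.4369), np.float64(0.4507), 23)]
```

Emit:
jog_arm([
  {"turn":[0,0,0],"delta_pos":[-0.29,-0.18,3],"gripper":0.7},
  {"turn":[0,0,0],"delta_pos":[0,0,3],"gripper":0.7},
  {"turn":[0,0,0],"delta_pos":[0,0,3],"gripper":0.7},
  {"turn":[0,0,0],"delta_pos":[0,0,3],"gripper":0.7},
  {"turn":[0,0,0],"delta_pos":[0,0,2.3],"gripper":0.7},
  {"turn":[0,0,0],"delta_pos":[0,0,1.5],"gripper":0.7},
  {"turn":[0,0,0],"delta_pos":[0,0,1.5],"gripper":0.7},
  {"turn":[0,0,0],"delta_pos":[0,0,0.8],"gripper":0.7},
  {"turn":[0,0,0],"delta_pos":[0,0,0],"gripper":0.7},
  {"turn":[0,0,0],"delta_pos":[0,0,0],"gripper":0.7},
], force=30)

```text
t: 50.48
eef_pos: [0.447, 0.2076, 0.0124]
tcp_rot: [2.29, -2.148, -0.004]
wrist_force: [-0.5, -0.6, 0.2]
grip_width: 0.0257
grasp_force: 0.0
```

Emit:
jog_arm([
  {"turn":[0,0,0],"delta_pos":[0,0,0],"gripper":1},
  {"turn":[0,0,0],"delta_pos":[0,0,0],"gripper":1},
  {"turn":[0,0,0],"delta_pos":[0,0,0],"gripper":1},
  {"turn":[0,0,0],"delta_pos":[0,0,0],"gripper":1},
], force=30)

```text
t: 50.82
eef_pos: [0.4468, 0.2075, 0.0131]
tcp_rot: [2.291, -2.148, -0.003]
wrist_force: [1.3, 0.7, 2.1]
grip_width: 0.015
grasp_force: 31.8
```

```bash
python3 ax.py
```

```text
[0.4468 0.2075 0.0131] [ 0.064 -0.998 -0.001] [ 0.29  0.53  1.94  0.    0.67 -2.91] 0.014996897932785861
wrist 0.1 [(np.float64(0.4106), np.float64(0.4332), 1355), (np.float64(0.4449), np.float64(0.4676), 1406)]
wrist 0.15 [(np.float64(0.405), np.float64(0.4269), 1280), (np.float64(0.441), np.float64(0.4634), 1376)]
wrist 0.18 [(np.float64(0.4025), np.float64(0.4236), 711), (np.float64(0.4386), np.float64(0.4606), 1123)]
wrist 0.195 [(np.float64(0.4028), np.float64(0.4184), 618), (np.float64(0.427), np.float64(0.4684), 1453)]
wrist 0.21 [(np.float64(0.4391), np.float64(0.455), 476)]
top 0.1 [(np.float64(0.4112), np.float64(0.4325), 31), (np.float64(0.4474), np.float64(0.4658), 27)]
top 0.15 [(np.float64(0.4076), np.float64(0.4258), 31), (np.float64(0.4437), np.float64(0.4623), 28)]
top 0.18 [(np.float64(0.4407), np.float64(0.4586), 7)]
side 0.1 [(np.float64(0.4091), np.float64(0.4289), 25)]
side 0.18 [(np.float64(0.4471), np.float64(0.4564), 5)]
side 0.195 [(np.float64(0.4011), np.float64(0.4153), 18), (np.float64(0.4427), np.float64(0.4542), 17)]
side 0.21 [(np.float64(0.4046), np.float64(0.4127), 4), (np.float64(0.4271), np.float64(0.4303), 4), (np.float64(0.4414), np.float64(0.4532), 20)]
```

Emit:
jog_arm([
  {"turn":[0,0,0],"delta_pos":[0,-1,0],"gripper":1},
  {"turn":[0,0,0],"delta_pos":[0,-1.5,0],"gripper":1},
  {"turn":[0,0,0],"delta_pos":[0,-1.5,0],"gripper":1},
  {"turn":[0,0,0],"delta_pos":[0,-1.5,0],"gripper":1},
  {"turn":[0,0,0],"delta_pos":[0,-1.5,0],"gripper":1},
  {"turn":[0,0,0.065],"delta_pos":[0,0,0],"gripper":1},
  {"turn":[0,0,0.065],"delta_pos":[0,0,0],"gripper":1},
  {"turn":[0,0,0.065],"delta_pos":[0,0,0],"gripper":1},
  {"turn":[0,0,0.065],"delta_pos":[0,0,0],"gripper":1},
  {"turn":[0,0,0],"delta_pos":[0,0,0],"gripper":1},
])

```text
t: 51.8
eef_pos: [0.5174, 0.2118, 0.0125]
tcp_rot: [1.99, -2.429, -0.002]
wrist_force: [2.5, -0.2, 5.4]
grip_width: 0.0147
grasp_force: 32.0
```

Emit:
jog_arm([
  {"turn":[0,0,0],"delta_pos":[0,0,0],"gripper":0.4},
  {"turn":[0,0,0],"delta_pos":[0,0,0],"gripper":0.4},
  {"turn":[0,0,0],"delta_pos":[0,0,0],"gripper":0.4},
  {"turn":[0,0,0],"delta_pos":[0,0,-2],"gripper":0.4},
  {"turn":[0,0,0],"delta_pos":[0,0,-3],"gripper":0.4},
  {"turn":[0,0,0],"delta_pos":[2,0,-3],"gripper":0.4},
  {"turn":[0,0,0],"delta_pos":[3,0,0],"gripper":0.4},
  {"turn":[0,0,0],"delta_pos":[3,0,0],"gripper":0.4},
  {"turn":[0,0,0],"delta_pos":[1.1,0,0],"gripper":0.4},
  {"turn":[0,0,0],"delta_pos":[0,0,0],"gripper":0.4},
  {"turn":[0,0,0],"delta_pos":[0,0,0],"gripper":0.4},
])

```text
t: 52.72
eef_pos: [0.4981, 0.1223, 0.0918]
tcp_rot: [1.99, -2.427, -0.005]
wrist_force: [-0.4, 0.4, 0.3]
grip_width: 0.0514
grasp_force: 0.0
```

```bash
python3 ax.py | grep -v side; python3 s.py
```

```text
[0.4981 0.1223 0.0918] [-0.196 -0.981  0.001] [ 0.11  0.41  1.84  0.    0.89 -2.84] 0.05140986378798391
wrist 0.1 [(np.float64(0.4106), np.float64(0.4328), 483), (np.float64(0.4808), np.float64(0.5083), 533)]
wrist 0.15 [(np.float64(0.4045), np.float64(0.4269), 391), (np.float64(0.4941), np.float64(0.5177), 423)]
wrist 0.18 [(np.float64(0.4031), np.float64(0.4234), 205), (np.float64(0.4996), np.float64(0.5235), 364)]
wrist 0.195 [(np.float64(0.4032), np.float64(0.4183), 193), (np.float64(0.5023), np.float64(0.5237), 202)]
wrist 0.21 [(np.float64(0.5084), np.float64(0.5252), 184)]
top 0.1 [(np.float64(0.4112), np.float64(0.4325), 31), (np.float64(0.4869), np.float64(0.4901), 4)]
top 0.15 [(np.float64(0.4076), np.float64(0.4258), 26)]
top 0.18 [(np.float64(0.4042), np.float64(0.4224), 21)]
top 0.195 [(np.float64(0.4041), np.float64(0.4193), 20)]
[0.4987 0.1233 0.0918] [[-0.194, -0.981, -0.004], [-0.981, 0.194, 0.0], [0.0, 0.004, -1.0]] [ 1.070e-01  4.140e-01  1.842e+00  1.000e-03  8.890e-01 -2.840e+00] 0.05158467145138758
top 212 origin [0.4156 0.1535] nozzle deg 97.0 len 0.107
wrist 814 origin [0.4283 0.062 ] nozzle deg 92.6 len 0.032
wrist 921 origin [0.4919 0.0772] nozzle deg 80.8 len 0.032
wrist 3111 origin [0.4184 0.1411] nozzle deg 97.9 len 0.126
wrist 2216 origin [0.5037 0.143 ] nozzle deg 79.4 len 0.1
```

Emit:
jog_arm([
  {"turn":[0,0,0],"delta_pos":[0,-0.05,2.5],"gripper":0.4},
  {"turn":[0,0,0],"delta_pos":[0,0,2.5],"gripper":0.4},
  {"turn":[0,0,0],"delta_pos":[0,0,2.2],"gripper":0.4},
  {"turn":[0,0,0],"delta_pos":[0,0,1],"gripper":0.4},
  {"turn":[0,0,0],"delta_pos":[0,0,0],"gripper":0.4},
  {"turn":[0,0,0],"delta_pos":[0,0,0],"gripper":1},
  {"turn":[0,0,0],"delta_pos":[0,0,0],"gripper":1},
  {"turn":[0,0,0],"delta_pos":[0,0,0],"gripper":1},
  {"turn":[0,0,0],"delta_pos":[0,0,0],"gripper":1},
  {"turn":[0,0,0],"delta_pos":[0,0,0],"gripper":1},
  {"turn":[0,0,0],"delta_pos":[0,0,0],"gripper":1},
], force=50)

```text
t: 53.88
eef_pos: [0.4997, 0.1226, 0.0114]
tcp_rot: [1.993, -2.427, -0.002]
wrist_force: [-0.8, 1.1, 6.8]
grip_width: 0.019
grasp_force: 49.1
```

Emit:
jog_arm([
  {"turn":[0,0,0],"delta_pos":[0,0,-2],"gripper":1},
  {"turn":[0,0,0],"delta_pos":[0,0,-3.5],"gripper":1},
  {"turn":[0,0,0],"delta_pos":[0,0,-3.5],"gripper":1},
  {"turn":[0,0,0],"delta_pos":[0,0,-3.5],"gripper":1},
  {"turn":[0,0,0],"delta_pos":[-1.4,-0.4,-3],"gripper":1},
  {"turn":[0,0,0],"delta_pos":[-1.4,-0.4,-3],"gripper":1},
  {"turn":[0,0,0],"delta_pos":[-1.4,-0.4,-3],"gripper":1},
  {"turn":[0,0,0],"delta_pos":[-1.4,-0.4,-3],"gripper":1},
  {"turn":[0,0,0],"delta_pos":[-1.4,-0.4,-3],"gripper":1},
  {"turn":[0,0,0],"delta_pos":[-1.4,-0.4,0],"gripper":1},
  {"turn":[0,0,0],"delta_pos":[0,0,0],"gripper":1},
])

```text
t: 54.8
eef_pos: [0.5421, 0.2024, 0.2877]
tcp_rot: [-1.993, 2.424, 0.0]
wrist_force: [0.3, 0.3, -0.7]
grip_width: 0.019
grasp_force: 49.3
```

```bash
cat > rot.py <<'E'
from go2 import *
import sys
hd=float(sys.argv[1]); n=int(sys.argv[2])
print(P.round(4),q.round(3),s['grip_width'],s['grasp_force'])
M,hh=path.fin(hd); rv=(r.inv()*M).as_rotvec(); a=np.linalg.norm(rv)
for w in(rv,rv*(1-2*np.pi/a)):
    qq=q; bad=0; mx=0; m3=0
    for i in range(1,n+1):
        Mi=r*R.from_rotvec(w*i/n)
        g=least_squares(lambda y:np.r_[(fk(y,k)[0]-P)*10,(fk(y,k)[1].inv()*Mi).as_rotvec()],np.clip(qq,lo+.001,hi-.001),bounds=(lo,hi)); mx=max(mx,abs(g.x-qq).max()); qq=g.x; bad=max(bad,g.cost); m3=max(m3,qq[2])
    print('rv',w.round(3),'per row',(w/n).round(4),(np.linalg.norm(w)/n).round(3),qq.round(2),'bad %.0e'%bad,'dq',mx.round(3),'q3max',m3.round(2))
E
python3 rot.py 60 32
```

```text
[0.5421 0.2024 0.2877] [ 2.370e-01  2.810e-01  1.483e+00  2.000e-03  1.374e+00 -2.711e+00] 0.01901620078894077 49.25193250179291
rv [ 2.039  0.337 -2.046] per row [ 0.0637  0.0105 -0.0639] 0.091 [ 0.37  0.01  2.16 -0.96  0.2  -2.98] bad 1e+00 dq 0.191 q3max 2.16
rv [-2.366 -0.391  2.374] per row [-0.0739 -0.0122  0.0742] 0.105 [-0.51  0.7   2.24  1.59  1.57 -1.38] bad 5e-19 dq 0.074 q3max 2.24
```

Emit:
jog_arm([
  {"turn":[-0.0845,-0.014,0.0848],"delta_pos":[0,0,0],"gripper":1},
  {"turn":[-0.0845,-0.014,0.0848],"delta_pos":[0,0,0],"gripper":1},
  {"turn":[-0.0845,-0.014,0.0848],"delta_pos":[0,0,0],"gripper":1},
  {"turn":[-0.0845,-0.014,0.0848],"delta_pos":[0,0,0],"gripper":1},
  {"turn":[-0.0845,-0.014,0.0848],"delta_pos":[0,0,0],"gripper":1},
  {"turn":[-0.0845,-0.014,0.0848],"delta_pos":[0,0,0],"gripper":1},
  {"turn":[-0.0845,-0.014,0.0848],"delta_pos":[0,0,0],"gripper":1},
  {"turn":[-0.0845,-0.014,0.0848],"delta_pos":[0,0,0],"gripper":1},
  {"turn":[-0.0845,-0.014,0.0848],"delta_pos":[0,0,0],"gripper":1},
  {"turn":[-0.0845,-0.014,0.0848],"delta_pos":[0,0,0],"gripper":1},
])

```text
t: 55.63
eef_pos: [0.5394, 0.1995, 0.284]
tcp_rot: [0.588, -2.479, -0.978]
wrist_force: [0.9, 0.6, -0.6]
grip_width: 0.0192
grasp_force: 49.2
```

Emit:
jog_arm([
  {"turn":[-0.0845,-0.014,0.0848],"delta_pos":[0,0,0],"gripper":1},
  {"turn":[-0.0845,-0.014,0.0848],"delta_pos":[0,0,0],"gripper":1},
  {"turn":[-0.0845,-0.014,0.0848],"delta_pos":[0,0,0],"gripper":1},
  {"turn":[-0.0845,-0.014,0.0848],"delta_pos":[0,0,0],"gripper":1},
  {"turn":[-0.0845,-0.014,0.0848],"delta_pos":[0,0,0],"gripper":1},
  {"turn":[-0.0845,-0.014,0.0848],"delta_pos":[0,0,0],"gripper":1},
  {"turn":[-0.0845,-0.014,0.0848],"delta_pos":[0,0,0],"gripper":1},
  {"turn":[-0.0845,-0.014,0.0848],"delta_pos":[0,0,0],"gripper":1},
  {"turn":[-0.0845,-0.014,0.0848],"delta_pos":[0,0,0],"gripper":1},
])

```text
t: 56.38
eef_pos: [0.5394, 0.1995, 0.2838]
tcp_rot: [-0.623, -1.896, -1.469]
wrist_force: [-0.4, -0.5, -1.5]
grip_width: 0.0192
grasp_force: 49.3
```

Emit:
jog_arm([
  {"turn":[-0.0845,-0.014,0.0848],"delta_pos":[0,0,0],"gripper":1},
  {"turn":[-0.0845,-0.014,0.0848],"delta_pos":[0,0,0],"gripper":1},
  {"turn":[-0.0845,-0.014,0.0848],"delta_pos":[0,0,0],"gripper":1},
  {"turn":[-0.0845,-0.014,0.0848],"delta_pos":[0,0,0],"gripper":1},
  {"turn":[-0.0845,-0.014,0.0848],"delta_pos":[0,0,0],"gripper":1},
  {"turn":[-0.0845,-0.014,0.0848],"delta_pos":[0,0,0],"gripper":1},
  {"turn":[-0.0845,-0.014,0.0848],"delta_pos":[0,0,0],"gripper":1},
  {"turn":[-0.0845,-0.014,0.0848],"delta_pos":[0,0,0],"gripper":1},
  {"turn":[-0.0845,-0.014,0.0848],"delta_pos":[0,0,0],"gripper":1},
])

```text
t: 57.13
eef_pos: [0.5391, 0.1995, 0.2839]
tcp_rot: [-1.598, -0.904, -1.575]
wrist_force: [0.7, -0.6, 0.2]
grip_width: 0.019
grasp_force: 49.3
```

```bash
python3 fit2.py "(.6447,.2671)" "(.6463,.2649)" "(.6431,.2693)"
```

```text
TCP [0.5391 0.1995 0.2839] [[0.013, 0.863, 0.506], [0.002, -0.506, 0.863], [1.0, -0.011, -0.008]] [-0.52  0.7   2.25  1.58  1.56 -1.37] [ 0.7 -0.6  0.2]
side 69 disc [0.5382 0.202  0.339 ] err to cup [0.1049 0.0673]
top 62 disc [0.5388 0.2021 0.3474] err to cup [0.1075 0.0628]
move cm tool [ 0.15  5.87 10.99]  TCP based [ 0.15  5.69 11.37]
```

Emit:
jog_arm([
  {"turn":[0,0,0],"delta_pos":[0,0.97,1.85],"gripper":1},
  {"turn":[0,0,0],"delta_pos":[0,0.97,1.85],"gripper":1},
  {"turn":[0,0,0],"delta_pos":[0.1,0.97,1.85],"gripper":1},
  {"turn":[0,0,0],"delta_pos":[0.1,0.97,1.85],"gripper":1},
  {"turn":[0,0,0],"delta_pos":[0,0.98,1.84],"gripper":1},
  {"turn":[0,0,0],"delta_pos":[0,0.98,1.84],"gripper":1},
  {"turn":[0,0,0],"delta_pos":[0,0,0],"gripper":1},
  {"turn":[0,0,0],"delta_pos":[0,0,0],"gripper":1},
])

```text
t: 57.9
eef_pos: [0.6461, 0.2675, 0.286]
tcp_rot: [-1.587, -0.919, -1.578]
wrist_force: [-0.0, 0.3, -0.2]
grip_width: 0.0191
grasp_force: 49.3
```

```bash
python3 fit2.py "(.6447,.2671)" "(.6463,.2649)" "(.6431,.2693)"
```

```text
TCP [0.6461 0.2675 0.286 ] [[0.003, 0.867, 0.498], [0.005, -0.498, 0.867], [1.0, -0.0, -0.005]] [-0.27  0.71  2.04  1.8   1.47 -1.19] [-0.   0.3 -0.2]
side 70 disc [0.6452 0.27   0.3412] err to cup [-0.0021 -0.0007]
top 63 disc [0.647  0.2682 0.349 ] err to cup [-0.0007 -0.0033]
move cm tool [-0.   -0.02 -0.24]  TCP based [ 0.   -0.1   0.09]
```

Emit:
jog_arm([
  {"turn":[0,0,0],"delta_pos":[-1,0,-0.17],"gripper":1},
  {"turn":[0,0,0],"delta_pos":[-2.3,0,0],"gripper":1},
  {"turn":[0,0,0],"delta_pos":[-2.3,0,0],"gripper":1},
  {"turn":[0,0,0],"delta_pos":[-2.3,0,0],"gripper":1},
  {"turn":[0,0,0],"delta_pos":[-2.3,0,0],"gripper":1},
  {"turn":[0,0,0],"delta_pos":[-2.3,0,0],"gripper":1},
  {"turn":[0,0,0],"delta_pos":[-2.3,0,0],"gripper":1},
  {"turn":[0,0,0],"delta_pos":[-2.2,0,0],"gripper":1},
  {"turn":[0,0,0],"delta_pos":[0,0,0],"gripper":1},
  {"turn":[0,0,0],"delta_pos":[0,0,0],"gripper":1},
])

```text
t: 58.83
eef_pos: [0.6433, 0.2641, 0.1148]
tcp_rot: [-1.592, -0.909, -1.576]
wrist_force: [0.5, -0.0, 0.1]
grip_width: 0.0192
grasp_force: 49.3
```

Emit:
jog_arm([
  {"turn":[0,0,0],"delta_pos":[0,0,0],"gripper":0.4},
  {"turn":[0,0,0],"delta_pos":[0,0,0],"gripper":0.4},
  {"turn":[0,0,0],"delta_pos":[0,0,0],"gripper":0.4},
  {"turn":[0,0,0],"delta_pos":[0,0,0],"gripper":0.4},
  {"turn":[0,0,0],"delta_pos":[0,0,-1.5],"gripper":0.4},
  {"turn":[0,0,0],"delta_pos":[0,0,-2.5],"gripper":0.4},
  {"turn":[0,0,0],"delta_pos":[0,0,-2.5],"gripper":0.4},
  {"turn":[0,0,0],"delta_pos":[3,0,0],"gripper":0.4},
  {"turn":[0,0,0],"delta_pos":[3.3,0,0],"gripper":0.4},
  {"turn":[0,0,0],"delta_pos":[3.3,0,0],"gripper":0.4},
  {"turn":[0,0,0],"delta_pos":[3.3,0,0],"gripper":0.4},
  {"turn":[0,0,0],"delta_pos":[3.3,0,0],"gripper":0.4},
])

```text
t: 59.83
eef_pos: [0.6118, 0.209, 0.2804]
tcp_rot: [-1.59, -0.912, -1.578]
wrist_force: [0.8, 0.1, -0.1]
grip_width: 0.0511
grasp_force: 0.0
```

```bash
python3 chk.py
cat > rotd.py <<'E'
from go2 import *
from h import down
import sys
a=np.radians(float(sys.argv[1])); n=int(sys.argv[2]); print(P.round(4),q.round(3))
M=down(a+np.pi/2)
if M.as_matrix()[:,0]@[np.cos(a),np.sin(a),0]<0: M=down(a-np.pi/2)
rv=(r.inv()*M).as_rotvec(); b=np.linalg.norm(rv)
for w in(rv,rv*(1-2*np.pi/b)):
    qq=q; bad=0; mx=0
    for i in range(1,n+1):
        Mi=r*R.from_rotvec(w*i/n)
        g=least_squares(lambda y:np.r_[(fk(y,k)[0]-P)*10,(fk(y,k)[1].inv()*Mi).as_rotvec()],np.clip(qq,lo+.001,hi-.001),bounds=(lo,hi)); mx=max(mx,abs(g.x-qq).max()); qq=g.x; bad=max(bad,g.cost)
    print('rv',w.round(3),'per row',(w/n).round(4),(np.linalg.norm(w)/n).round(3),qq.round(2),'bad %.0e'%bad,'dq',mx.round(3))
E
python3 rotd.py -86 31
```

```text
TCP [0.6118 0.209  0.2804] [-0.42  0.71  2.1   1.67  1.53 -1.24] 0.05112486253679308
side cup 2 cream 95 [0.637 0.27  0.125] top z 0.144 disc 54 [0.641 0.264 0.169]
side cup 3 cream 118 [0.592 0.33  0.116] top z 0.144 disc 65 [0.596 0.323 0.169]
side cup 4 cream 127 [0.537 0.378 0.114] top z 0.143 disc 66 [0.542 0.371 0.169]
top cup 2 cream 39 [0.638 0.26  0.144] top z 0.148 disc 43 [0.643 0.263 0.171]
top cup 3 cream 41 [0.596 0.318 0.143] top z 0.146 disc 45 [0.598 0.321 0.171]
top cup 4 cream 48 [0.542 0.366 0.143] top z 0.149 disc 48 [0.544 0.369 0.171]
[0.6118 0.2092 0.2841] [-0.418  0.707  2.097  1.671  1.533 -1.238]
rv [-1.881 -0.58   1.887] per row [-0.0607 -0.0187  0.0609] 0.088 [0.13 0.36 1.38 0.16 1.37 2.98] bad 3e-02 dq 2.396
rv [ 2.453  0.756 -2.462] per row [ 0.0791  0.0244 -0.0794] 0.115 [ 0.23  0.39  1.33 -0.    1.42 -2.98] bad 3e-05 dq 0.094
```

Emit:
jog_arm([
  {"turn":[0.0828,0.0185,-0.0831],"delta_pos":[0,0,0],"gripper":0.4},
  {"turn":[0.0828,0.0185,-0.0831],"delta_pos":[0,0,0],"gripper":0.4},
  {"turn":[0.0828,0.0185,-0.0831],"delta_pos":[0,0,0],"gripper":0.4},
  {"turn":[0.0828,0.0185,-0.0831],"delta_pos":[0,0,0],"gripper":0.4},
  {"turn":[0.0828,0.0185,-0.0831],"delta_pos":[0,0,0],"gripper":0.4},
  {"turn":[0.0828,0.0185,-0.0831],"delta_pos":[0,0,0],"gripper":0.4},
  {"turn":[0.0828,0.0185,-0.0831],"delta_pos":[0,0,0],"gripper":0.4},
  {"turn":[0.0828,0.0185,-0.0831],"delta_pos":[0,0,0],"gripper":0.4},
  {"turn":[0.0828,0.0185,-0.0831],"delta_pos":[0,0,0],"gripper":0.4},
  {"turn":[0.0828,0.0185,-0.0831],"delta_pos":[0,0,0],"gripper":0.4},
])

```text
t: 60.77
eef_pos: [0.6121, 0.2086, 0.2777]
tcp_rot: [-0.468, -1.945, -1.467]
wrist_force: [-0.5, -0.1, 0.4]
grip_width: 0.0512
grasp_force: 0.0
```

Emit:
jog_arm([
  {"turn":[0.0828,0.0185,-0.0831],"delta_pos":[0,0,0],"gripper":0.4},
  {"turn":[0.0828,0.0185,-0.0831],"delta_pos":[0,0,0],"gripper":0.4},
  {"turn":[0.0828,0.0185,-0.0831],"delta_pos":[0,0,0],"gripper":0.4},
  {"turn":[0.0828,0.0185,-0.0831],"delta_pos":[0,0,0],"gripper":0.4},
  {"turn":[0.0828,0.0185,-0.0831],"delta_pos":[0,0,0],"gripper":0.4},
  {"turn":[0.0828,0.0185,-0.0831],"delta_pos":[0,0,0],"gripper":0.4},
  {"turn":[0.0828,0.0185,-0.0831],"delta_pos":[0,0,0],"gripper":0.4},
  {"turn":[0.0828,0.0185,-0.0831],"delta_pos":[0,0,0],"gripper":0.4},
  {"turn":[0.0828,0.0185,-0.0831],"delta_pos":[0,0,0],"gripper":0.4},
  {"turn":[0.0828,0.0185,-0.0831],"delta_pos":[0,0,0],"gripper":0.4},
])

```text
t: 61.6
eef_pos: [0.6121, 0.2088, 0.2779]
tcp_rot: [0.897, -2.464, -0.893]
wrist_force: [-0.3, 0.2, 0.1]
grip_width: 0.0512
grasp_force: 0.0
```

Emit:
jog_arm([
  {"turn":[0.0828,0.0185,-0.0831],"delta_pos":[0,0,0],"gripper":0.4},
  {"turn":[0.0828,0.0185,-0.0831],"delta_pos":[0,0,0],"gripper":0.4},
  {"turn":[0.0828,0.0185,-0.0831],"delta_pos":[0,0,0],"gripper":0.4},
  {"turn":[0.0828,0.0185,-0.0831],"delta_pos":[0,0,0],"gripper":0.4},
  {"turn":[0.0828,0.0185,-0.0831],"delta_pos":[0,0,0],"gripper":0.4},
  {"turn":[0.0828,0.0185,-0.0831],"delta_pos":[0,0,0],"gripper":0.4},
  {"turn":[0.0828,0.0185,-0.0831],"delta_pos":[0,0,0],"gripper":0.4},
  {"turn":[0.0828,0.0185,-0.0831],"delta_pos":[0,0,0],"gripper":0.4},
  {"turn":[0.0828,0.0185,-0.0831],"delta_pos":[0,0,0],"gripper":0.4},
])

```text
t: 62.35
eef_pos: [0.6118, 0.2092, 0.2785]
tcp_rot: [2.122, -2.31, -0.008]
wrist_force: [-0.4, -0.3, -0.2]
grip_width: 0.051
grasp_force: 0.0
```

```bash
python3 s.py; python3 dn.py .4115 .197 .10 -86
```

```text
[0.6118 0.2092 0.2785] [[-0.085, -0.996, -0.007], [-0.996, 0.085, 0.001], [0.0, 0.007, -1.0]] [ 2.220e-01  3.940e-01  1.336e+00  2.000e-03  1.418e+00 -2.835e+00] 0.05097180710187919
top 236 origin [0.4214 0.1083] nozzle deg 97.0 len 0.12
wrist 346 origin [0.4264 0.127 ] nozzle deg 95.6 len 0.101
[ 0.22  0.39  1.34  0.    1.42 -2.83] 0.051041509649652844
from [0.6089 0.2101 0.2789] tool x [-0.09 -1.   -0.  ] y [-1.    0.09  0.01]
delta cm [ 3.02 19.36 18.09] len 26.7 turn [ 0.011  0.001 -0.156] rows>= 7
shift in target axes [-0.07 19.78 17.89]
```

Emit:
jog_arm([
  {"turn":[0.005,0,-0.078],"delta_pos":[0,0,0],"gripper":0.4},
  {"turn":[0.005,0,-0.078],"delta_pos":[0,0,0],"gripper":0.4},
  {"turn":[0,0,0],"delta_pos":[0.07,3.3,0],"gripper":0.5},
  {"turn":[0,0,0],"delta_pos":[0.07,3.3,0],"gripper":0.5},
  {"turn":[0,0,0],"delta_pos":[0.07,3.3,1],"gripper":0.5},
  {"turn":[0,0,0],"delta_pos":[0.07,3.3,2],"gripper":0.5},
  {"turn":[0,0,0],"delta_pos":[0.07,3.3,2],"gripper":0.5},
  {"turn":[0,0,0],"delta_pos":[0.07,3.3,2],"gripper":0.5},
  {"turn":[0,0,0],"delta_pos":[0,0,3.5],"gripper":0.5},
  {"turn":[0,0,0],"delta_pos":[0,0,3.5],"gripper":0.5},
  {"turn":[0,0,0],"delta_pos":[0,0,3],"gripper":0.5},
  {"turn":[0,0,0],"delta_pos":[0,0,0],"gripper":0.5},
], force=30)

```text
t: 63.45
eef_pos: [0.4107, 0.1925, 0.1037]
tcp_rot: [2.279, -2.149, -0.01]
wrist_force: [-0.9, -0.6, 0.3]
grip_width: 0.0427
grasp_force: 0.0
```

```bash
python3 dn.py .4112 .192 .011 -86; python3 ax.py | grep -v top
```

```text
[ 0.29  0.33  1.95  0.    0.87 -2.92] 0.04268269465461865
from [0.4107 0.1925 0.1037] tool x [ 0.06 -1.    0.  ] y [-1.   -0.06  0.01]
delta cm [ 0.03 -0.15  9.26] len 9.3 turn [ 0.011 -0.002 -0.011] rows>= 3
shift in target axes [ 0.05 -0.04  9.27]
[0.4107 0.1925 0.1037] [ 0.059 -0.998  0.002] [ 0.29  0.33  1.95  0.    0.87 -2.92] 0.04268269465461865
wrist 0.1 [(np.float64(0.4099), np.float64(0.4332), 541)]
wrist 0.15 [(np.float64(0.4038), np.float64(0.427), 510)]
wrist 0.18 [(np.float64(0.4032), np.float64(0.4225), 313)]
wrist 0.195 [(np.float64(0.4016), np.float64(0.4181), 281)]
side 0.1 [(np.float64(0.4185), np.float64(0.4297), 6)]
side 0.15 [(np.float64(0.4037), np.float64(0.424), 27)]
side 0.18 [(np.float64(0.4008), np.float64(0.4215), 32)]
side 0.195 [(np.float64(0.4015), np.float64(0.4163), 21)]
```

Emit:
jog_arm([
  {"turn":[0,0,0],"delta_pos":[0,0,3],"gripper":0.5},
  {"turn":[0,0,0],"delta_pos":[0,0,3],"gripper":0.5},
  {"turn":[0,0,0],"delta_pos":[0,0,2.2],"gripper":0.5},
  {"turn":[0,0,0],"delta_pos":[0,0,0.9],"gripper":0.5},
  {"turn":[0,0,0],"delta_pos":[0,0,0],"gripper":0.5},
  {"turn":[0,0,0],"delta_pos":[0,0,0],"gripper":1},
  {"turn":[0,0,0],"delta_pos":[0,0,0],"gripper":1},
  {"turn":[0,0,0],"delta_pos":[0,0,0],"gripper":1},
  {"turn":[0,0,0],"delta_pos":[0,0,0],"gripper":1},
  {"turn":[0,0,0],"delta_pos":[0,0,0],"gripper":1},
  {"turn":[0,0,0],"delta_pos":[0,0,0],"gripper":1},
], force=30)

```text
t: 64.52
eef_pos: [0.4151, 0.1945, 0.019]
tcp_rot: [-2.288, 2.15, -0.001]
wrist_force: [-2.2, 1.2, 12.3]
grip_width: -0.0
grasp_force: 17.1
```

Emit:
jog_arm([
  {"turn":[0,0,0],"delta_pos":[0,-1,0],"gripper":1},
  {"turn":[0,0,0],"delta_pos":[0,-1.5,0],"gripper":1},
  {"turn":[0,0,0],"delta_pos":[0,-1.5,0],"gripper":1},
  {"turn":[0,0,0],"delta_pos":[0,-1.5,0],"gripper":1},
  {"turn":[0,0,0],"delta_pos":[0,-1.5,0],"gripper":1},
  {"turn":[0,0,0.065],"delta_pos":[0,0,0],"gripper":1},
  {"turn":[0,0,0.065],"delta_pos":[0,0,0],"gripper":1},
  {"turn":[0,0,0.065],"delta_pos":[0,0,0],"gripper":1},
  {"turn":[0,0,0.065],"delta_pos":[0,0,0],"gripper":1},
  {"turn":[0,0,0],"delta_pos":[0,0,0],"gripper":1},
])

```text
t: 65.35
eef_pos: [0.4851, 0.1985, 0.0182]
tcp_rot: [-1.987, 2.431, -0.002]
wrist_force: [-0.2, -0.5, -0.0]
grip_width: -0.0001
grasp_force: 0.0
```

Emit:
jog_arm([
  {"turn":[0,0,0],"delta_pos":[0,0,0],"gripper":0.4},
  {"turn":[0,0,0],"delta_pos":[0,0,0],"gripper":0.4},
  {"turn":[0,0,0],"delta_pos":[0,0,0],"gripper":0.4},
  {"turn":[0,0,0],"delta_pos":[0,0,-2],"gripper":0.4},
  {"turn":[0,0,0],"delta_pos":[0,0,-3],"gripper":0.4},
  {"turn":[0,0,0],"delta_pos":[2,0,-3],"gripper":0.4},
  {"turn":[0,0,0],"delta_pos":[3,0,0],"gripper":0.4},
  {"turn":[0,0,0],"delta_pos":[3,0,0],"gripper":0.4},
  {"turn":[0,0,0],"delta_pos":[0.9,0,0],"gripper":0.4},
  {"turn":[0,0,0],"delta_pos":[0,0,0],"gripper":0.4},
  {"turn":[0,0,0],"delta_pos":[0,0,0],"gripper":0.4},
])

```text
t: 66.27
eef_pos: [0.467, 0.111, 0.0973]
tcp_rot: [-1.989, 2.431, -0.0]
wrist_force: [0.3, -0.2, 0.1]
grip_width: 0.0512
grasp_force: 0.0
```

```bash
python3 s.py; python3 ax.py | grep wrist
```

```text
[0.467  0.111  0.0973] [[-0.198, -0.98, 0.001], [-0.98, 0.198, 0.0], [-0.0, -0.0, -1.0]] [ 0.089  0.365  1.913  0.     0.862 -2.854] 0.051200545336319486
wrist 910 origin [0.4452 0.0627] nozzle deg 95.1 len 0.032
wrist 2477 origin [0.4399 0.1393] nozzle deg 91.0 len 0.116
wrist 0.1 [(np.float64(0.43), np.float64(0.4528), 495)]
wrist 0.15 [(np.float64(0.4262), np.float64(0.448), 291)]
wrist 0.18 [(np.float64(0.4398), np.float64(0.4456), 42)]
wrist 0.195 [(np.float64(0.4386), np.float64(0.4415), 22)]
```

Emit:
jog_arm([
  {"turn":[0,0,-0.09],"delta_pos":[0,0,0],"gripper":0.5},
  {"turn":[0,0,-0.09],"delta_pos":[0,0,0],"gripper":0.5},
  {"turn":[0,0,-0.088],"delta_pos":[0,0,0],"gripper":0.5},
  {"turn":[0,0,0],"delta_pos":[-2.77,0.93,0],"gripper":0.5},
  {"turn":[0,0,0],"delta_pos":[-2.77,0.93,0],"gripper":0.5},
  {"turn":[0,0,0],"delta_pos":[-2.77,0.92,0],"gripper":0.5},
  {"turn":[0,0,0],"delta_pos":[0,0,2],"gripper":0.5},
  {"turn":[0,0,0],"delta_pos":[0,0,2],"gripper":0.5},
  {"turn":[0,0,0],"delta_pos":[0,0,0],"gripper":0.6},
  {"turn":[0,0,0],"delta_pos":[0,0,0],"gripper":0.6},
], force=30)

```text
t: 67.35
eef_pos: [0.4314, 0.2111, 0.0513]
tcp_rot: [2.248, -2.153, 0.055]
wrist_force: [-0.1, 0.1, 0.3]
grip_width: 0.0341
grasp_force: 0.0
```

```bash
python3 ax.py; python3 dn.py .4334 .192 .006 -86
```

```text
[0.4314 0.2111 0.0513] [ 0.043 -0.998  0.045] [ 0.35  0.45  1.94 -0.06  0.76 -2.79] 0.03411995397792877
wrist 0.1 [(np.float64(0.4308), np.float64(0.4527), 856)]
wrist 0.15 [(np.float64(0.4255), np.float64(0.4485), 859)]
wrist 0.18 [(np.float64(0.4239), np.float64(0.4453), 563)]
wrist 0.195 [(np.float64(0.425), np.float64(0.4415), 478)]
wrist 0.21 [(np.float64(0.4283), np.float64(0.4373), 17)]
top 0.1 [(np.float64(0.4323), np.float64(0.4535), 27)]
top 0.15 [(np.float64(0.4286), np.float64(0.4469), 28)]
top 0.18 [(np.float64(0.4255), np.float64(0.4435), 23)]
top 0.195 [(np.float64(0.4282), np.float64(0.4405), 20)]
side 0.18 [(np.float64(0.4228), np.float64(0.4437), 31)]
side 0.195 [(np.float64(0.4252), np.float64(0.4399), 23)]
side 0.21 [(np.float64(0.426), np.float64(0.4353), 5)]
[ 0.34  0.45  1.94 -0.06  0.76 -2.79] 0.03427609603156089
from [0.4333 0.2111 0.0528] tool x [ 0.04 -1.    0.04] y [-1.   -0.04 -0.01]
delta cm [1.7  0.11 4.76] len 5.1 turn [-0.007 -0.044 -0.028] rows>= 2
shift in target axes [1.9  0.12 4.68]
```

Emit:
jog_arm([
  {"turn":[-0.007,-0.044,-0.028],"delta_pos":[0,0,0],"gripper":0.6},
  {"turn":[0,0,0],"delta_pos":[1.0,0.1,0],"gripper":0.6},
  {"turn":[0,0,0],"delta_pos":[0.9,0,0],"gripper":0.6},
  {"turn":[0,0,0],"delta_pos":[0,0,2],"gripper":0.6},
  {"turn":[0,0,0],"delta_pos":[0,0,1.7],"gripper":0.6},
  {"turn":[0,0,0],"delta_pos":[0,0,0.9],"gripper":0.6},
  {"turn":[0,0,0],"delta_pos":[0,0,0],"gripper":0.6},
  {"turn":[0,0,0],"delta_pos":[0,0,0],"gripper":0.6},
], force=30)

```text
t: 68.17
eef_pos: [0.4325, 0.1913, 0.006]
tcp_rot: [2.296, -2.141, -0.001]
wrist_force: [-0.5, 0.0, -0.2]
grip_width: 0.0341
grasp_force: 0.0
```

Emit:
jog_arm([
  {"turn":[0,0,0],"delta_pos":[0,0,0],"gripper":1},
  {"turn":[0,0,0],"delta_pos":[0,0,0],"gripper":1},
  {"turn":[0,0,0],"delta_pos":[0,0,0],"gripper":1},
  {"turn":[0,0,0],"delta_pos":[0,0,0],"gripper":1},
  {"turn":[0,0,0],"delta_pos":[0,0,0],"gripper":1},
  {"turn":[0,0,0],"delta_pos":[0,0,0],"gripper":1},
], force=30)

```text
t: 68.67
eef_pos: [0.4335, 0.192, 0.0066]
tcp_rot: [-2.298, 2.142, -0.001]
wrist_force: [0.9, 0.0, 6.0]
grip_width: 0.0149
grasp_force: 34.5
```

Emit:
jog_arm([
  {"turn":[0,0,0],"delta_pos":[0,-1,0],"gripper":1},
  {"turn":[0,0,0],"delta_pos":[0,-1.5,0],"gripper":1},
  {"turn":[0,0,0],"delta_pos":[0,-1.5,0],"gripper":1},
  {"turn":[0,0,0],"delta_pos":[0,-1.5,0],"gripper":1},
  {"turn":[0,0,0],"delta_pos":[0,-1,0],"gripper":1},
  {"turn":[0,0,0.075],"delta_pos":[0,0,0],"gripper":1},
  {"turn":[0,0,0.075],"delta_pos":[0,0,0],"gripper":1},
  {"turn":[0,0,0.075],"delta_pos":[0,0,0],"gripper":1},
  {"turn":[0,0,0.075],"delta_pos":[0,0,0],"gripper":1},
  {"turn":[0,0,0],"delta_pos":[0,0,0],"gripper":1},
])

```text
t: 69.5
eef_pos: [0.498, 0.1964, 0.0062]
tcp_rot: [1.949, -2.464, 0.0]
wrist_force: [0.6, -0.6, 4.5]
grip_width: 0.0146
grasp_force: 34.3
```

Emit:
jog_arm([
  {"turn":[0,0,0],"delta_pos":[0,0,0],"gripper":0.4},
  {"turn":[0,0,0],"delta_pos":[0,0,0],"gripper":0.4},
  {"turn":[0,0,0],"delta_pos":[0,0,0],"gripper":0.4},
  {"turn":[0,0,0],"delta_pos":[0,0,-2],"gripper":0.4},
  {"turn":[0,0,0],"delta_pos":[0,0,-3],"gripper":0.4},
  {"turn":[0,0,0],"delta_pos":[2,0,-3.5],"gripper":0.4},
  {"turn":[0,0,0],"delta_pos":[3,0,0],"gripper":0.4},
  {"turn":[0,0,0],"delta_pos":[3,0,0],"gripper":0.4},
  {"turn":[0,0,0],"delta_pos":[0.9,0,0],"gripper":0.4},
  {"turn":[0,0,0],"delta_pos":[0,0,0],"gripper":0.4},
  {"turn":[0,0,0],"delta_pos":[0,0,0],"gripper":0.4},
])

```text
t: 70.42
eef_pos: [0.4774, 0.1098, 0.0908]
tcp_rot: [1.95, -2.462, -0.001]
wrist_force: [1.1, 0.2, 0.1]
grip_width: 0.0511
grasp_force: 0.0
```

```bash
python3 s.py; python3 ax.py | grep wrist
```

```text
[0.4774 0.1098 0.0908] [[-0.229, -0.973, -0.001], [-0.973, 0.229, 0.0], [0.0, 0.001, -1.0]] [ 0.085  0.388  1.897  0.     0.858 -2.826] 0.05106569088446231
wrist 3944 origin [0.4826 0.1305] nozzle deg 76.7 len 0.158
wrist 0.1 [(np.float64(0.4638), np.float64(0.4878), 522)]
wrist 0.15 [(np.float64(0.4752), np.float64(0.4994), 397)]
wrist 0.18 [(np.float64(0.4824), np.float64(0.5054), 239)]
wrist 0.195 [(np.float64(0.489), np.float64(0.5076), 217)]
wrist 0.21 [(np.float64(0.494), np.float64(0.5068), 38)]
```

Emit:
jog_arm([
  {"turn":[0,0,0],"delta_pos":[0.35,0,2.5],"gripper":0.4},
  {"turn":[0,0,0],"delta_pos":[0,0,2.5],"gripper":0.4},
  {"turn":[0,0,0],"delta_pos":[0,0,2.2],"gripper":0.4},
  {"turn":[0,0,0],"delta_pos":[0,0,1],"gripper":0.4},
  {"turn":[0,0,0],"delta_pos":[0,0,0],"gripper":0.4},
  {"turn":[0,0,0],"delta_pos":[0,0,0],"gripper":1},
  {"turn":[0,0,0],"delta_pos":[0,0,0],"gripper":1},
  {"turn":[0,0,0],"delta_pos":[0,0,0],"gripper":1},
  {"turn":[0,0,0],"delta_pos":[0,0,0],"gripper":1},
  {"turn":[0,0,0],"delta_pos":[0,0,0],"gripper":1},
  {"turn":[0,0,0],"delta_pos":[0,0,0],"gripper":1},
], force=50)

```text
t: 71.58
eef_pos: [0.4776, 0.1066, 0.0101]
tcp_rot: [-1.951, 2.46, -0.002]
wrist_force: [-0.7, 1.8, 7.1]
grip_width: 0.0198
grasp_force: 49.3
```

Emit:
jog_arm([
  {"turn":[0,0,0],"delta_pos":[0,0,-2],"gripper":1},
  {"turn":[0,0,0],"delta_pos":[0,0,-3.5],"gripper":1},
  {"turn":[0,0,0],"delta_pos":[0,0,-3.5],"gripper":1},
  {"turn":[0,0,0],"delta_pos":[0,0,-3.5],"gripper":1},
  {"turn":[0,0,0],"delta_pos":[-1.8,-0.7,-3],"gripper":1},
  {"turn":[0,0,0],"delta_pos":[-1.8,-0.7,-3],"gripper":1},
  {"turn":[0,0,0],"delta_pos":[-1.8,-0.7,-3],"gripper":1},
  {"turn":[0,0,0],"delta_pos":[-1.8,-0.7,-3],"gripper":1},
  {"turn":[0,0,0],"delta_pos":[-1.8,-0.7,-3],"gripper":1},
  {"turn":[0,0,0],"delta_pos":[-1.6,-0.5,0],"gripper":1},
  {"turn":[0,0,0],"delta_pos":[0,0,0],"gripper":1},
])

```text
t: 72.5
eef_pos: [0.5427, 0.2031, 0.2867]
tcp_rot: [-1.95, 2.455, -0.003]
wrist_force: [0.6, 0.1, -0.6]
grip_width: 0.0196
grasp_force: 49.2
```

```bash
python3 rot.py 50 32; python3 rot.py 60 29
```

```text
[0.5427 0.2031 0.2867] [ 2.380e-01  2.810e-01  1.485e+00  1.000e-03  1.369e+00 -2.675e+00] 0.019572984336920674 49.17945206165314
rv [ 1.954  0.464 -1.963] per row [ 0.061   0.0145 -0.0613] 0.088 [ 0.37  0.01  2.16 -0.96  0.2  -2.98] bad 9e-01 dq 0.172 q3max 2.16
rv [-2.418 -0.575  2.429] per row [-0.0756 -0.018   0.0759] 0.109 [-0.49  0.73  2.38  1.77  1.56 -1.54] bad 4e-05 dq 0.081 q3max 2.38
[0.5427 0.2031 0.2867] [ 2.380e-01  2.810e-01  1.485e+00  1.000e-03  1.369e+00 -2.675e+00] 0.019572984336920674 49.17945206165314
rv [ 2.056  0.302 -2.065] per row [ 0.0709  0.0104 -0.0712] 0.101 [ 0.37  0.01  2.16 -0.96  0.2  -2.98] bad 1e+00 dq 0.216 q3max 2.16
rv [-2.353 -0.345  2.364] per row [-0.0812 -0.0119  0.0815] 0.116 [-0.51  0.71  2.24  1.59  1.57 -1.38] bad 1e-18 dq 0.08 q3max 2.24
```

Rotate to h = 60°, 28 rows (then yaw to 45° once farther out).

Emit:
jog_arm([
  {"turn":[-0.084,-0.0123,0.0844],"delta_pos":[0,0,0],"gripper":1},
  {"turn":[-0.084,-0.0123,0.0844],"delta_pos":[0,0,0],"gripper":1},
  {"turn":[-0.084,-0.0123,0.0844],"delta_pos":[0,0,0],"gripper":1},
  {"turn":[-0.084,-0.0123,0.0844],"delta_pos":[0,0,0],"gripper":1},
  {"turn":[-0.084,-0.0123,0.0844],"delta_pos":[0,0,0],"gripper":1},
  {"turn":[-0.084,-0.0123,0.0844],"delta_pos":[0,0,0],"gripper":1},
  {"turn":[-0.084,-0.0123,0.0844],"delta_pos":[0,0,0],"gripper":1},
  {"turn":[-0.084,-0.0123,0.0844],"delta_pos":[0,0,0],"gripper":1},
  {"turn":[-0.084,-0.0123,0.0844],"delta_pos":[0,0,0],"gripper":1},
  {"turn":[-0.084,-0.0123,0.0844],"delta_pos":[0,0,0],"gripper":1},
])

```text
t: 73.33
eef_pos: [0.5396, 0.1999, 0.2834]
tcp_rot: [0.556, -2.496, -0.969]
wrist_force: [0.6, -0.2, -0.5]
grip_width: 0.0198
grasp_force: 49.2
```

Emit:
jog_arm([
  {"turn":[-0.084,-0.0123,0.0844],"delta_pos":[0,0,0],"gripper":1},
  {"turn":[-0.084,-0.0123,0.0844],"delta_pos":[0,0,0],"gripper":1},
  {"turn":[-0.084,-0.0123,0.0844],"delta_pos":[0,0,0],"gripper":1},
  {"turn":[-0.084,-0.0123,0.0844],"delta_pos":[0,0,0],"gripper":1},
  {"turn":[-0.084,-0.0123,0.0844],"delta_pos":[0,0,0],"gripper":1},
  {"turn":[-0.084,-0.0123,0.0844],"delta_pos":[0,0,0],"gripper":1},
  {"turn":[-0.084,-0.0123,0.0844],"delta_pos":[0,0,0],"gripper":1},
  {"turn":[-0.084,-0.0123,0.0844],"delta_pos":[0,0,0],"gripper":1},
  {"turn":[-0.084,-0.0123,0.0844],"delta_pos":[0,0,0],"gripper":1},
])

```text
t: 74.08
eef_pos: [0.5396, 0.1999, 0.2833]
tcp_rot: [-0.639, -1.902, -1.462]
wrist_force: [-0.3, -0.3, -0.2]
grip_width: 0.0199
grasp_force: 49.2
```

Emit:
jog_arm([
  {"turn":[-0.084,-0.0123,0.0844],"delta_pos":[0,0,0],"gripper":1},
  {"turn":[-0.084,-0.0123,0.0844],"delta_pos":[0,0,0],"gripper":1},
  {"turn":[-0.084,-0.0123,0.0844],"delta_pos":[0,0,0],"gripper":1},
  {"turn":[-0.084,-0.0123,0.0844],"delta_pos":[0,0,0],"gripper":1},
  {"turn":[-0.084,-0.0123,0.0844],"delta_pos":[0,0,0],"gripper":1},
  {"turn":[-0.084,-0.0123,0.0844],"delta_pos":[0,0,0],"gripper":1},
  {"turn":[-0.084,-0.0123,0.0844],"delta_pos":[0,0,0],"gripper":1},
  {"turn":[-0.084,-0.0123,0.0844],"delta_pos":[0,0,0],"gripper":1},
  {"turn":[-0.084,-0.0123,0.0844],"delta_pos":[0,0,0],"gripper":1},
])

```text
t: 74.83
eef_pos: [0.5394, 0.1999, 0.2834]
tcp_rot: [-1.597, -0.906, -1.576]
wrist_force: [0.5, 0.1, -0.6]
grip_width: 0.0198
grasp_force: 49.2
```

```bash
python3 fit2.py "(.6975,.214)" "(.6990,.2118)" "(.696,.2161)"
```

```text
TCP [0.5394 0.1999 0.2834] [[0.012, 0.863, 0.505], [0.002, -0.505, 0.863], [1.0, -0.009, -0.008]] [-0.52  0.7   2.25  1.58  1.56 -1.37] [ 0.5  0.1 -0.6]
side 61 disc [0.5359 0.1962 0.3353] err to cup [0.1601 0.0199]
top 59 disc [0.5357 0.1963 0.3391] err to cup [0.1633 0.0155]
move cm tool [ 0.2  13.07  9.69]  TCP based [ 0.19 12.94  9.39]
```

Emit:
jog_arm([
  {"turn":[0,0,0],"delta_pos":[0,2.15,1.6],"gripper":1},
  {"turn":[0,0,0],"delta_pos":[0,2.15,1.6],"gripper":1},
  {"turn":[0,0,0],"delta_pos":[0,2.15,1.6],"gripper":1},
  {"turn":[0,0,0],"delta_pos":[0,2.15,1.6],"gripper":1},
  {"turn":[0,0,0],"delta_pos":[0,2.15,1.6],"gripper":1},
  {"turn":[0,0,0],"delta_pos":[0,2.2,1.6],"gripper":1},
  {"turn":[-0.1,0,0],"delta_pos":[0.2,0,0],"gripper":1},
  {"turn":[-0.1,0,0],"delta_pos":[0,0,0],"gripper":1},
  {"turn":[-0.1,0,0],"delta_pos":[0,0,0],"gripper":1},
  {"turn":[0,0,0],"delta_pos":[0,0,0],"gripper":1},
  {"turn":[0,0,0],"delta_pos":[0,0,0],"gripper":1},
])

```text
t: 75.85
eef_pos: [0.6992, 0.2207, 0.2849]
tcp_rot: [-1.789, -0.705, -1.776]
wrist_force: [-0.4, -0.3, 0.3]
grip_width: 0.0201
grasp_force: 49.2
```

```bash
python3 fit2.py "(.6975,.214)" "(.6990,.2118)" "(.696,.2161)"; python3 -c "
from hand import *
hand(('side','wrist'))"
```

```text
TCP [0.6992 0.2207 0.2849] [[0.006, 0.683, 0.73], [0.004, -0.73, 0.683], [1.0, -0.001, -0.007]] [-0.24  0.7   2.12  2.12  1.39 -1.3 ] [-0.4 -0.3  0.3]
side 61 disc [0.6934 0.2183 0.3379] err to cup [ 0.0026 -0.0022]
top 63 disc [0.6968 0.2159 0.3406] err to cup [ 0.0022 -0.0041]
move cm tool [ 0.    0.39 -0.04]  TCP based [-0.    0.37 -0.38]
TCP [0.701  0.2189 0.2854] toolz [ 0.732  0.682 -0.005]
side z0.195 20 x [0.6921 0.7047] y [0.2221 0.2273]
side z0.215 33 x [0.6882 0.7039] y [0.2213 0.2296]
side z0.235 42 x [0.6873 0.7028] y [0.2201 0.2297]
side z0.255 40 x [0.6875 0.703 ] y [0.2203 0.2294]
side z0.275 12 x [0.6928 0.7029] y [0.2262 0.2294]
side z0.295 36 x [0.6859 0.7015] y [0.2134 0.2283]
side z0.315 70 x [0.6815 0.7039] y [0.208  0.2313]
side z0.335 63 x [0.6862 0.7041] y [0.2074 0.2253]
wrist z0.235 609 x [0.6892 0.7027] y [0.2043 0.2194]
wrist z0.255 1049 x [0.6888 0.7027] y [0.204 0.219]
wrist z0.275 1344 x [0.6878 0.7012] y [0.2034 0.2175]
wrist z0.295 1592 x [0.6874 0.7008] y [0.203 0.217]
wrist z0.315 1901 x [0.682  0.7078] y [0.1981 0.2232]
wrist z0.335 1282 x [0.687  0.7044] y [0.2029 0.2205]
```

Emit:
jog_arm([
  {"turn":[0,0,0],"delta_pos":[-1,0.3,-0.3],"gripper":1},
  {"turn":[0,0,0],"delta_pos":[-2.3,0,0],"gripper":1},
  {"turn":[0,0,0],"delta_pos":[-2.3,0,0],"gripper":1},
  {"turn":[0,0,0],"delta_pos":[-2.3,0,0],"gripper":1},
  {"turn":[0,0,0],"delta_pos":[-2.3,0,0],"gripper":1},
  {"turn":[0,0,0],"delta_pos":[-2.2,0,0],"gripper":1},
  {"turn":[0,0,0],"delta_pos":[-2.2,0,0],"gripper":1},
  {"turn":[0,0,0],"delta_pos":[-2,0,0],"gripper":1},
  {"turn":[0,0,0],"delta_pos":[0,0,0],"gripper":1},
  {"turn":[0,0,0],"delta_pos":[0,0,0],"gripper":1},
])

```text
t: 76.88
eef_pos: [0.6992, 0.2133, 0.1172]
tcp_rot: [-1.793, -0.699, -1.777]
wrist_force: [-0.8, -0.0, -0.4]
grip_width: 0.0201
grasp_force: 49.1
```

Emit:
jog_arm([
  {"turn":[0,0,0],"delta_pos":[0,0,0],"gripper":0.4},
  {"turn":[0,0,0],"delta_pos":[0,0,0],"gripper":0.4},
  {"turn":[0,0,0],"delta_pos":[0,0,0],"gripper":0.4},
  {"turn":[0,0,0],"delta_pos":[0,0,0],"gripper":0.4},
  {"turn":[0,0,0],"delta_pos":[0,0,-1.5],"gripper":0.4},
  {"turn":[0,0,0],"delta_pos":[0,0,-2.5],"gripper":0.4},
  {"turn":[0,0,0],"delta_pos":[0,0,-2.5],"gripper":0.4},
  {"turn":[0,0,0],"delta_pos":[3,0,0],"gripper":0.4},
  {"turn":[0,0,0],"delta_pos":[3.3,0,0],"gripper":0.4},
  {"turn":[0,0,0],"delta_pos":[3.3,0,0],"gripper":0.4},
  {"turn":[0,0,0],"delta_pos":[3.3,0,0],"gripper":0.4},
  {"turn":[0,0,0],"delta_pos":[0,0,0],"gripper":0.4},
])

```text
t: 77.88
eef_pos: [0.6515, 0.1707, 0.2553]
tcp_rot: [-1.785, -0.704, -1.787]
wrist_force: [-0.4, 0.6, 0.8]
grip_width: 0.0514
grasp_force: 0.0
```

```bash
python3 chk.py
python3 - <<'E'
from h import *
for n in('top','side'):
    p=eyes.read_camera(n); C=cloud(p)
    for t in('mark','needle','clamp1','wire_spool','glue_bottle','edge_left','edge_right','clamp1_mouth'):
        print(n,t,[(round(q['p'],2),by_depth(p,q['position'][::-1]).round(3).tolist()) for q in eyes.place_of(p,t)[:2]])
    if n=='side': save(p,'end.png',(170,90,200,290),2)
E
```

```text
TCP [0.6515 0.1707 0.2553] [-0.39  0.78  2.22  2.    1.51 -1.44] 0.051412371555594354
side cup 1 cream 114 [0.697 0.223 0.118] top z 0.144 disc 51 [0.702 0.218 0.168]
side cup 2 cream 97 [0.638 0.271 0.125] top z 0.144 disc 57 [0.642 0.265 0.168]
side cup 3 cream 120 [0.592 0.33  0.116] top z 0.144 disc 65 [0.596 0.323 0.169]
side cup 4 cream 123 [0.538 0.378 0.116] top z 0.143 disc 65 [0.542 0.372 0.169]
top cup 1 cream 31 [0.697 0.212 0.142] top z 0.147 disc 44 [0.705 0.217 0.171]
top cup 2 cream 38 [0.639 0.261 0.143] top z 0.147 disc 44 [0.644 0.263 0.171]
top cup 3 cream 41 [0.597 0.318 0.143] top z 0.146 disc 45 [0.598 0.322 0.171]
top cup 4 cream 47 [0.542 0.366 0.143] top z 0.146 disc 48 [0.544 0.369 0.17 ]
top mark [(0.96, [0.701, -0.099, 0.066]), (0.61, [0.688, -0.349, 0.031])]
top needle [(0.57, [0.706, -0.104, 0.059]), (0.29, [0.59, 0.313, 0.047])]
top clamp1 [(0.33, [0.703, -0.103, 0.061])]
top wire_spool [(0.56, [0.689, -0.346, 0.012]), (0.4, [0.635, 0.11, 0.26])]
top glue_bottle [(0.61, [0.641, 0.101, 0.261]), (0.26, [0.599, 0.313, 0.024])]
top edge_left []
top edge_right [(0.75, [0.492, -0.044, 0.74])]
top clamp1_mouth []
side mark [(0.74, [0.628, 0.072, 0.259])]
side needle [(0.94, [0.617, 0.076, 0.249])]
side clamp1 [(0.62, [0.531, 0.111, 0.238])]
side wire_spool [(0.67, [0.7, -0.343, 0.008])]
side glue_bottle [(0.72, [0.687, 0.129, 0.028])]
side edge_left [(0.87, [0.54, 0.12, 0.25])]
side edge_right [(0.59, [0.531, 0.051, 0.284]), (0.43, [0.629, 0.068, 0.259])]
side clamp1_mouth [(0.59, [0.553, 0.129, 0.258])]
```

View pics/end.png

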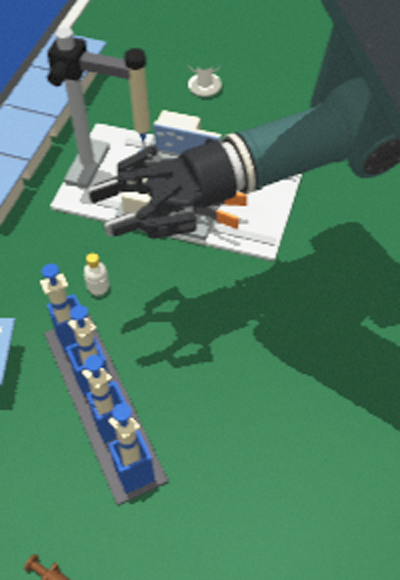

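Emit:
jog_arm([
  {"turn":[0,0,0],"delta_pos":[2,-1,0],"gripper":0.4},
  {"turn":[0,0,0],"delta_pos":[2,-2,0],"gripper":0.4},
  {"turn":[0,0,0],"delta_pos":[2,-2,0],"gripper":0.4},
  {"turn":[0,0,0],"delta_pos":[2,0,0],"gripper":0.4},
  {"turn":[0.1,0,0],"delta_pos":[2,0,0],"gripper":0.4},
  {"turn":[0.1,0,0],"delta_pos":[2,0,0],"gripper":0.4},
  {"turn":[0.1,0,0],"delta_pos":[2,0,1],"gripper":0.4},
  {"turn":[0,0,0],"delta_pos":[1,0,1],"gripper":0.4},
  {"turn":[0,0,0],"delta_pos":[0,0,0],"gripper":0.4},
  {"turn":[0,0,0],"delta_pos":[0,0,0],"gripper":0.4},
])

```text
t: 79.72
eef_pos: [0.6291, 0.2248, 0.3983]
tcp_rot: [-1.589, -0.916, -1.577]
wrist_force: [-1.2, 0.5, -0.2]
grip_width: 0.0513
grasp_force: 0.0
```

Run:
```python
from h import *
from b import fit
for n in('top','side','wrist'):
    p=eyes.read_camera(n); w=n=='wrist'; C=cloud(p,w); h=cv2.cvtColor(p['color'],cv2.COLOR_RGB2HSV)
    red=((h[...,0]<10)|(h[...,0]>170))&(h[...,1]>110)&(h[...,2]>50)&(abs(C[...,2]-.062)<.012)&(abs(C[...,1]+.104)<.03)&(abs(C[...,0]-.7)<.04); v,u=np.nonzero(red)
    if len(v): print(n,'red',len(v),at_z(p,(u.mean(),v.mean()),.062,w).round(4))
    fit(C,[.66,-.14,.058],[.74,-.07,.066],n+' block'); fit(C,[.57,-.17,.097],[.65,-.05,.108],n+' grip'); fit(C,[.55,-.19,.074],[.7,-.13,.086],n+' Rsheet'); fit(C,[.55,-.06,.074],[.7,-.02,.086],n+' Lsheet')
    org=(h[...,0]>6)&(h[...,0]<20)&(h[...,1]>170)&(h[...,2]>100)&(C[...,2]>.03)&(C[...,2]<.09)&(C[...,1]>-.25)&(C[...,1]<.03); Q=C[org]
    for a,b_ in((-.25,-.105),(-.105,.03)):
        k=(Q[:,1]>a)&(Q[:,1]<b_)
        if k.sum()>3: print(n,'orange',k.sum(),Q[k].mean(0).round(4),np.percentile(Q[k],[2,98],0).round(3).tolist())
    print(n,[(t,[(round(q['p'],2),by_depth(p,q['position'][::-1],w).round(3).tolist()) for q in eyes.place_of(p,t)[:2]]) for t in('clamp1_mouth','edge_left','edge_right','glue_bottle','mark')])
```

```text
top red 5 [ 0.7069 -0.102   0.062 ]
top block 82 med [ 0.7025 -0.0993  0.0625] x [0.6905 0.719 ] y [-0.1173 -0.087 ] slope dy/dx 0.201
top grip 90 med [ 0.6072 -0.1058  0.1042] x [0.6009 0.6136] y [-0.1317 -0.0791] slope dy/dx -0.319
top Rsheet 203 med [ 0.6645 -0.1676  0.0774] x [0.6061 0.6992] y [-0.1893 -0.1587] slope dy/dx -0.107
top Lsheet 196 med [ 0.6618 -0.041   0.0779] x [0.6039 0.6981] y [-0.0501 -0.0205] slope dy/dx 0.143
top [('clamp1_mouth', [(0.71, [0.58, -0.162, 0.065]), (0.56, [0.618, -0.038, 0.064])]), ('edge_left', [(0.7, [0.538, -0.023, 0.405])]), ('edge_right', [(0.95, [0.605, -0.161, 0.08])]), ('glue_bottle', [(0.69, [0.587, -0.163, 0.06]), (0.51, [0.53, -0.024, 0.41])]), ('mark', [(0.9, [0.707, -0.103, 0.07])])]
side block 1
side grip 64 med [ 0.6036 -0.0995  0.1032] x [0.5977 0.6106] y [-0.1294 -0.0753] slope dy/dx -0.612
side Rsheet 37 med [ 0.6202 -0.1621  0.0775] x [0.6019 0.6408] y [-0.1696 -0.1567] slope dy/dx 0.058
side Lsheet 132 med [ 0.6519 -0.0409  0.077 ] x [0.6002 0.6976] y [-0.0493 -0.0213] slope dy/dx 0.065
side orange 99 [ 0.5435 -0.1645  0.0546] [[0.529, -0.188, 0.042], [0.559, -0.138, 0.067]]
side orange 97 [ 0.5439 -0.0431  0.0542] [[0.529, -0.068, 0.042], [0.559, -0.018, 0.066]]
side [('clamp1_mouth', [(0.56, [0.621, -0.037, 0.066])]), ('edge_left', [(0.92, [0.603, -0.041, 0.064]), (0.63, [0.614, -0.033, 0.061])]), ('edge_right', [(0.79, [0.599, -0.171, 0.054]), (0.7, [0.637, 0.273, 0.106])]), ('glue_bottle', [(0.71, [0.685, 0.124, 0.027]), (0.42, [0.567, -0.155, 0.059])]), ('mark', [(0.82, [0.562, 0.206, 0.408]), (0.73, [0.565, -0.145, 0.061])])]
wrist block 0
wrist grip 0
wrist Rsheet 0
wrist Lsheet 0
wrist [('clamp1_mouth', []), ('edge_left', []), ('edge_right', []), ('glue_bottle', []), ('mark', [])]
```

```bash
python3 -c "
from bench import manip
print(manip.finish_job())"
```

```text
the job is handed in; nothing more can be done
None
```

The job is handed in (the call returned no verdict): by the last camera readings both clamps are on their boards, the red dot is within about 1 mm of the needle tip, all four syringes stand nozzle down in separate cups, and the arm is clear. One oddity on the way was a brief 53 N wrist-force reading when a joint reached its range limit while turning the second syringe.

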